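Cover the inlay moulds and restart the curing oven

TASK

Get the little curing oven on the jeweller's bench going with its moulds covered: turn its isolator off, pull the tray fully out from under the hood, lay every cover plate that is there squarely on the mould of its own colour, lying flat with the edges flush, then push the tray fully home and turn the isolator fully on again. The isolator must be off whenever the tray is out, and the other things on the bench are to be left where they are.

Things in the scene. Friction and masses are not known exactly. Their poses are not given: they have to be found in the camera images.
- oven: Small grey curing oven, fixed: hood 190 mm deep, 234 wide, open at its front (-x), 80 mm clear height, top 107 mm above the bench, on a dark rail bed (200 wide, 10 thick, reaching 180 mm in front of the hood). Origin: bench level, middle of the hood's front edge; +x points into the hood, z up; the tray comes out along -x. Its x points about to the robot's left; place and yaw vary.
- tray (a joint): Travel of the oven's aluminium tray in m: 0 = fully home under the hood (stop), 0.175 = fully out (stop). Slides along the oven's x with about 2.5 N friction and stays where left; starts 0 to 0.03. Deck 165 (x) x 190 mm (y), upper side 22 mm above the bench, rims 16 mm high all round (tops 38 mm above the bench), four mould blocks on it.
- tray_handle (a point): Top middle of the tray's black upright handle: a plate 12 mm thick (oven x), 70 wide (oven y), from 14 to 67 mm above the bench. A low bar (30 mm wide, top 22 mm above the bench) joins it to the deck, whose front edge is 70 mm behind it (+x). With the tray home the handle stands 70 mm in front of the hood. Axes as the oven's.
- isolator (a joint): Angle of the oven's rotary isolator handle in rad: 0 = off (stop), 1.05 = on (stop), growing clockwise seen from above; turns with about 0.1 N m friction and stays where it is left. Starts on.
- isolator_grip (a point): Top middle, on the turning axis, of the isolator's red bar handle: bar 56 mm long (point x), 14 thick (point y), 30 tall below this point; the point turns with it. Below it a 6 mm disc on a fixed box 84 x 90 x 53 mm, grey with yellow face (handle top 89 mm above the bench). The bar's white-marked end points at the box's white mark when off, at the green mark when on.
- mould_red (a point): Middle of the upper face of the red mould on the tray: a steel block 56 mm (its x) by 44 mm (its y), 10 mm high above the deck, upper face 32 mm above the bench, with a red surround at its foot and a red disc on its face. Axes as the oven's. Moulds are fixed to the tray, 78 mm apart along x, 90 along y, all clear of the hood when the tray is out.
- plate_red: Steel cover plate, 56 mm (its x) by 44 mm (its y), 6 mm thick, about 0.12 kg, with an upright red grip bar on its middle: 34 mm along x, 12 mm thick along y, top 34 mm above the plate's underside. Flat underside, nothing locates it. Origin: centre of the underside, z up. May be absent (None at the start). It may lie either way round.
- mould_blue (a point): Middle of the upper face of the blue mould on the tray: a steel block 56 mm (its x) by 44 mm (its y), 10 mm high above the deck, upper face 32 mm above the bench, with a blue surround at its foot and a blue disc on its face. Axes as the oven's. Moulds are fixed to the tray, 78 mm apart along x, 90 along y, all clear of the hood when the tray is out.
- plate_blue: Steel cover plate, 56 mm (its x) by 44 mm (its y), 6 mm thick, about 0.12 kg, with an upright blue grip bar on its middle: 34 mm along x, 12 mm thick along y, top 34 mm above the plate's underside. Flat underside, nothing locates it. Origin: centre of the underside, z up. May be absent (None at the start). It may lie either way round.
- mould_green (a point): Middle of the upper face of the green mould on the tray: a steel block 56 mm (its x) by 44 mm (its y), 10 mm high above the deck, upper face 32 mm above the bench, with a green surround at its foot and a green disc on its face. Axes as the oven's. Moulds are fixed to the tray, 78 mm apart along x, 90 along y, all clear of the hood when the tray is out.
- plate_green: Steel cover plate, 56 mm (its x) by 44 mm (its y), 6 mm thick, about 0.12 kg, with an upright green grip bar on its middle: 34 mm along x, 12 mm thick along y, top 34 mm above the plate's underside. Flat underside, nothing locates it. Origin: centre of the underside, z up. May be absent (None at the start). It may lie either way round.
- mould_yellow (a point): Middle of the upper face of the yellow mould on the tray: a steel block 56 mm (its x) by 44 mm (its y), 10 mm high above the deck, upper face 32 mm above the bench, with a yellow surround at its foot and a yellow disc on its face. Axes as the oven's. Moulds are fixed to the tray, 78 mm apart along x, 90 along y, all clear of the hood when the tray is out.
- plate_yellow: Steel cover plate, 56 mm (its x) by 44 mm (its y), 6 mm thick, about 0.12 kg, with an upright yellow grip bar on its middle: 34 mm along x, 12 mm thick along y, top 34 mm above the plate's underside. Flat underside, nothing locates it. Origin: centre of the underside, z up. May be absent (None at the start). It may lie either way round.
- stone_dish: Bystander, loose, to be left alone: steel dish of stones, 56 mm wide, 18 mm high, amid the plates.
- flux_jar: Bystander, loose, to be left alone: jar, 48 mm wide, 55 mm high.
- file: Bystander, loose, to be left alone: slim hand tool, 160 mm long.
- bench_block: Bystander, loose, to be left alone: steel bench block disc, 70 mm wide, 22 mm high.
- hammer: Bystander, loose, to be left alone: hammer, 200 mm long.
- ring_gauge: Bystander, loose, to be left alone: brass ring, 32 mm wide, 12 mm high.
- brush_pot: Bystander, loose, to be left alone: steel pot, 76 mm wide, 90 mm high.
- wood_block: Bystander, loose, to be left alone: wooden block 70 x 50 x 25 mm.

How it is judged:
By the outcome, as a careful person would: the job done as asked, in the order asked, and still so for the second after the job is handed in, with the robot touching nothing.
Of plate_red, plate_blue, plate_green, plate_yellow only 3 to 4 are there at a start; the rules pass over those that are not, and their reading is None.
At some moment in a run one of plate_red, plate_blue, plate_green, plate_yellow may be knocked a few centimetres aside while the robot is not near it.
Once in a run the grip may slacken for a moment while it holds something.
It also fails if it takes over 210 s, if anything falls off the work surface, if the arm or the gripper's body presses on something with over 40 N, if the wrist force passes 120 N, or if a joint passes its speed limit or range.

ROBOT

A 6-joint arm with a two-finger parallel gripper is mounted at the origin on the work surface. World frame = base frame: x ahead of the robot, y to its left, z up, the work surface at z = 0. Lengths are in mm, angles in degrees, forces in N, time in s.
With the tool pointing down it reaches from about 250 to 800 mm from the base axis. Payload 3.9 kg.
Tool frame: the origin (TCP) lies midway between the tips of the shut fingers; the grasp point (between the pads) lies 19 mm behind it; z points along the fingers, y is the line along which they close (so a half turn about z gives the same grasp; the last joint's range is limited). The gripper opens to 85 mm and grips with 20 to 120 N. Pads are 22 mm wide; open, the fingers measure 114 mm over their backs; the gripper's body (76 mm by 85 mm) begins 54 mm behind the grasp point. The pads swing forward as they close: fully open they stand 13 mm farther back than shut.
Start: joints at [-73.51, 14.897, -7.913, 67.191, 0, 90], TCP at [149.013, -503.399, 231.304] pointing down, gripper open.
Joint ranges: [-159.42, 159.42], [-47.68, 98.78], [-73.54, 78.23], [-108.79, 121.32], [-90, 84.71], [-180, 180]. Speed limits (degrees/s): [147.25, 147.25, 180, 180, 180, 180].

INTERFACE

Orientations are given as [roll, pitch, yaw] about the fixed x, y, z axes, in that order (R = Rz(yaw) Ry(pitch) Rx(roll)).
In Python, from bench import status, eyes, finish_job, recognise, regions_of, spot_point gives the robot as it stands.
- The arm moves only by the tool step_arm, never from a script. Its argument "series" is a list of rows, each an object of numbers: "x", "y", "z": the shift along the tool's x, y, z in cm; "wx", "wy", "wz": the turn, a rotation vector about the tool's x, y, z in rad; "gripper": the closure, from -1 (fully open) to 1 (shut). A call has 1 to 12 rows; each row shifts and turns the commanded pose from where the row before left it, along the tool's axes as they then stand; what a row does not reach is not made up. A row lasts 1/12 s, in which the tool goes at most 41.7 mm and 7.16 degrees, less where a joint would pass 70% of its speed; a pose out of reach is approached as far as the arm can. A call is refused whole if a number of a shift passes 4.17 or a number of a turn 0.125, either way. A call with a gripper value outside its range is refused whole. The fingers move at their own pace and stop on an object; "squeeze" is the grip in N (left out, the last holds). Time passes only in rows, so rows that do not move let the fingers close. It gives the time, the measured TCP pose, the force, the opening and the grip force at its end, in the units of the state.
- status.get_obs(): the state, without advancing time (a new reading comes with each control period).
- eyes.read_camera(name): name is "scene" or "top" or "wrist"; returns the picture (420x560x3 uint8, blue, green, red); there is no depth.
- eyes.camera_model(name): a dict with "intrinsics" (3x3 intrinsics, pixels), "k1" (the pictures are not rectified: a ray, as slopes to the right and down, at radius r is drawn at 1 + k1 r^2 times it, then the intrinsics apply), "cam_to_world" (4x4, takes a point from camera to world coordinates). Camera axes: x right, y down, z forward; pixel columns grow to the right and rows downward; lengths in mm; the calibration is good to about 2 mm. A picture is of the moment at which its call begins: read the wrist's pose just before it. camera_model takes no time and is no camera call; for the wrist camera it gives the pose at the moment of the call.
- finish_job(): hands the job in; it is judged then, once.
Trained networks look in the newest picture that a camera, given by its name, has taken for a name from the list of things; names that differ only in an ending like _2 or _b are one class to them, and where a whole thing is asked for, a point or a joint stands for the part that bears it (a point fixed in the world has none). Each returns a list of dicts, best first, with "p" (0 to 1); they miss things now and then, are a little off and sometimes report something else, mostly with a low value. They report only what shows in the picture. A call takes as long as a camera call.
- recognise(camera, thing): "bbox" ([left, top, right, bottom] in pixels, round what is visible of it).
- regions_of(camera, thing): "pixels" (420x560 bool, what is visible of it) and "bbox" ([left, top, right, bottom] in pixels, round what is visible of it).
- spot_point(camera, thing): "centre" ([column, row] in pixels: a listed point, or the origin of a listed thing).
The state is a dict: "time_s": time; "joints": joint angles; "joint_velocities": joint speeds; "effort": joint torques, N m; "position": TCP position; "tool_rot": TCP orientation; "force": force on the tool from outside, world axes, zero at the start; "ft_torque": the same for the moment, N m; "opening": opening from 0.0 (shut) to 1.0 (fully open); "gripper_force": force on a finger pad.
Only numpy, scipy, OpenCV 4.12 (cv2) and the standard library are available. Lean on these libraries where they do the work, as an engineer would, in place of code of your own. Each camera call takes 0.05 s, during which the arm holds its last target. There are 200 camera calls.

## Working session

There is one attempt and no reset: what is moved stays moved. The work goes in short steps, Python scripts to look and compute and a tool call to move; the robot and the scene stay as the last step left them, time stands still between calls to the robot, and variables do not carry over. Pictures are saved under pics/ and viewed, at most 19 in all, crops included, and the job is handed in when it is done.

Besides the shell and the picture viewer there is one more tool, called after "Call:" as a command line: name --argument value ..., lists and objects as JSON in quotes. step_arm: Moves the arm, as the interface text tells. Its arguments: {"type":"object","properties":{"series":{"type":"array","items":{"type":"object","properties":{"x":{"type":"number"},"y":{"type":"number"},"z":{"type":"number"},"wx":{"type":"number"},"wy":{"type":"number"},"wz":{"type":"number"},"gripper":{"type":"number"}}}},"squeeze":{"type":"number"}},"required":["series"]}

```bash
ls; mkdir -p pics; python3 - <<'E'
from bench import status, eyes
import cv2
print(status.get_obs())
for n in ("scene","top"):
    im=eyes.read_camera(n); cv2.imwrite(f"pics/{n}0.png",im)
    m=eyes.camera_model(n); print(n,m)
E
```

```text
pics
{'time_s': 0.0, 'joints': array([-7.35116823e+01,  1.49361084e+01, -7.98600106e+00,  6.71901194e+01,
       -1.69212682e-03,  8.99991555e+01]), 'joint_velocities': array([ 0.09792565, -0.04863254,  0.02561782,  0.07290388,  0.01001672,
       -0.0376397 ]), 'effort': array([ 1.57658513e-03, -4.05683291e+01,  2.53920025e+01,  1.87721732e-02,
        1.98515854e-04,  1.16091167e-05]), 'position': array([ 148.80269449, -502.7592009 ,  230.45986771]), 'tool_rot': array([-1.79887771e+02,  1.69046945e-03,  1.64891655e+01]), 'force': array([-0.21389999, -0.56678145,  0.24858302]), 'ft_torque': array([ 0.05357278, -0.05662252, -0.01581651]), 'gripper_force': 0.0, 'opening': 0.9982026083138461}
scene {'intrinsics': array([[400.64404915,   0.        , 279.13464462],
       [  0.        , 400.64404915, 210.99996552],
       [  0.        ,   0.        ,   1.        ]]), 'k1': 0.019487740956162857, 'cam_to_world': array([[-8.87086161e-01,  3.60655930e-01, -2.88106652e-01,
         9.08731544e+02],
       [ 4.61400280e-01,  7.11319540e-01, -5.30220985e-01,
         6.80657849e+02],
       [ 1.37085486e-02, -6.03284188e-01, -7.97408468e-01,
         1.08824940e+03],
       [ 0.00000000e+00,  0.00000000e+00,  0.00000000e+00,
         1.00000000e+00]])}
top {'intrinsics': array([[516.48936207,   0.        , 277.8759553 ],
       [  0.        , 516.48936207, 201.98049289],
       [  0.        ,   0.        ,   1.        ]]), 'k1': -0.08717940294454335, 'cam_to_world': array([[-1.79907664e-02, -9.92714465e-01,  1.19139932e-01,
         3.70255985e+02],
       [-9.99743864e-01,  1.62244652e-02, -1.57788993e-02,
         3.06917489e+01],
       [ 1.37309599e-02, -1.19393290e-01, -9.92752085e-01,
         1.47566887e+03],
       [ 0.00000000e+00,  0.00000000e+00,  0.00000000e+00,
         1.00000000e+00]])}
```

View pics/top0.png

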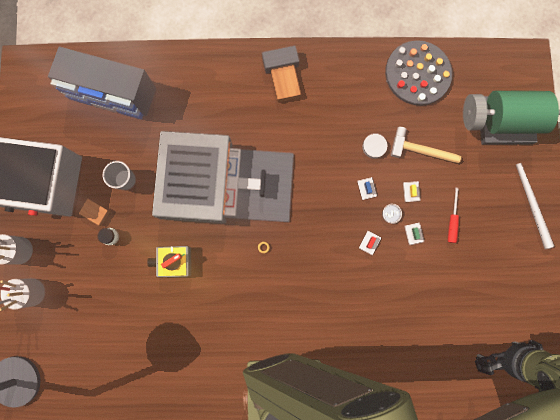

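View pics/scene0.png

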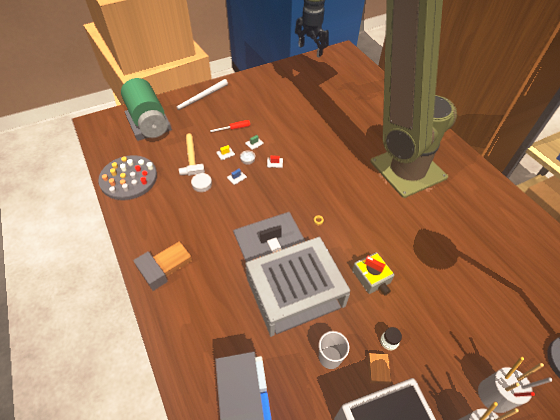

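The top view shows all four plates: blue at (367,188), yellow (412,191), red (370,242) and green (414,234), with the dish at (392,213). The tray handle is at (262,184), the isolator at (172,262) and the ring gauge at (264,247). The scene view agrees.

```bash
cat > h.py <<'E'
import numpy as np, cv2
from bench import status, eyes, recognise, regions_of, spot_point
from scipy.optimize import least_squares
def und(m,p):
    K=m["intrinsics"]; d=np.array([(p[0]-K[0,2])/K[0,0],(p[1]-K[1,2])/K[1,1]]); s=d.copy()
    for _ in range(20): s=d/(1+m["k1"]*(s@s))
    return s
def ray(m,p):
    T=m["cam_to_world"]; s=und(m,p); v=T[:3,:3]@np.array([s[0],s[1],1]); return T[:3,3],v
def atz(m,p,z):
    o,v=ray(m,p); return (o+v*(z-o[2])/v[2])
def proj(m,P):
    T=m["cam_to_world"]; c=T[:3,:3].T@(np.asarray(P,float)-T[:3,3]); s=c[:2]/c[2]; s=s*(1+m["k1"]*(s@s)); K=m["intrinsics"]
    return np.array([K[0,0]*s[0]+K[0,2],K[1,1]*s[1]+K[1,2]])
def plan(x,y,z,yaw=None):
    """total tool-frame shift (cm) from now, tool down, and yaw turn (deg -> rad wz)"""
    o=status.get_obs(); p=o["position"]; psi=np.radians(o["tool_rot"][2]); d=np.array([x,y,z])-p
    c,s=np.cos(psi),np.sin(psi); tx=(d[0]*c+d[1]*s)/10; ty=(d[0]*s-d[1]*c)/10; tz=-d[2]/10
    dy=0 if yaw is None else ((yaw-o["tool_rot"][2]+90)%180-90)
    print("at",p.round(1),o["tool_rot"].round(2),"j",o["joints"].round(0),"-> shift cm x %.2f y %.2f z %.2f  wz %.3f (do shift with rows before turning)"%(tx,ty,tz,-np.radians(dy)))
E
python3 - <<'E'
from h import *
zs=dict(tray_handle=67,isolator_grip=89,plate_red=0,plate_blue=0,plate_green=0,plate_yellow=0,stone_dish=0,ring_gauge=6,oven=0)
M={n:eyes.camera_model(n) for n in("top","scene")}
for n in M: eyes.read_camera(n)
for t,z in zs.items():
    for n in M:
        r=spot_point(n,t)[:2]
        print(t,n,[(np.round(a["p"],2),np.round(a["centre"],1),atz(M[n],a["centre"],z).round(1)[:2]) for a in r])
print(status.get_obs()["time_s"])
E
```

```text
tray_handle top [(np.float64(0.8), array([263.8, 180.2]), array([600.5,  46.1]))]
tray_handle scene [(np.float64(0.6), array([268.8, 230.4]), array([602.8,  53.7]))]
isolator_grip top [(np.float64(0.53), array([170.6, 257.7]), array([391.3, 298.3])), (np.float64(0.51), array([369.7, 241.4]), array([ 425.6, -236.9]))]
isolator_grip scene [(np.float64(0.5), array([376.5, 265.5]), array([390.4, 313.8]))]
plate_red top [(np.float64(0.59), array([263.1, 245.5]), array([423.1,  51.6])), (np.float64(0.54), array([369. , 238.6]), array([ 437.3, -252.3]))]
plate_red scene [(np.float64(0.74), array([275.1, 165. ]), array([ 429.7, -240.6])), (np.float64(0.7), array([248.7, 158.4]), array([ 503.1, -315.8]))]
plate_blue top [(np.float64(0.77), array([367.3, 189.7]), array([ 579. , -252.8]))]
plate_blue scene [(np.float64(0.6), array([189.8, 155.1]), array([ 694.8, -431.4])), (np.float64(0.52), array([237.3, 174.1]), array([ 573.9, -262. ]))]
plate_green top [(np.float64(0.66), array([416.5, 229.9]), array([ 459.6, -391.8])), (np.float64(0.58), array([369.2, 241. ]), array([ 430.4, -252.7]))]
plate_green scene [(np.float64(0.72), array([255.7, 144. ]), array([ 446. , -374.3]))]
plate_yellow top [(np.float64(0.75), array([410.4, 190.1]), array([ 575.9, -379.5]))]
plate_yellow scene [(np.float64(0.72), array([228. , 153.4]), array([ 562.3, -375.2]))]
stone_dish top [(np.float64(0.56), array([391.4, 210.8]), array([ 516.3, -320.7]))]
stone_dish scene [(np.float64(0.54), array([245.1, 157.9]), array([ 514.2, -324.3]))]
ring_gauge top [(np.float64(0.62), array([266.2, 246.6]), array([419.7,  42.8]))]
ring_gauge scene [(np.float64(0.47), array([321.2, 218.9]), array([407.6,  54. ]))]
oven top [(np.float64(0.59), array([228.7, 183.3]), array([604. , 148.3])), (np.float64(0.57), array([374.7, 146.7]), array([ 706.1, -279.9]))]
oven scene [(np.float64(0.8), array([281. , 266.5]), array([609.4, 150. ]))]
1.1
```

Call:
step_arm --series '[{"x":3.4,"y":-2.04,"z":-0.85},{"x":3.4,"y":-2.04,"z":-0.85},{"x":3.4,"y":-2.04,"z":-0.85},{"x":3.4,"y":-2.04,"z":-0.85},{"x":3.4,"y":-2.04,"z":-0.85},{"x":3.4,"y":-2.04,"z":-0.85},{"x":3.4,"y":-2.04,"z":-0.85},{"x":3.4,"y":-2.04,"z":-0.85},{"x":3.4,"y":-2.04,"z":-0.85},{"x":3.4,"y":-2.04,"z":-0.85},{"x":3.4,"y":-2.04,"z":-0.85},{"x":3.4,"y":-2.04,"z":-0.85}]'

```text
schema error: expected keys x, y, z, wx, wy, wz, gripper
```

Call:
step_arm --series '[{"x":0.6,"y":-3.5},{"x":0.6,"y":-3.5},{"x":0.6,"y":-3.5},{"x":0.6,"y":-3.5},{"x":0.6,"y":-3.5},{"x":0.6,"y":-3.5},{"x":0.6,"y":-3.5},{"x":0.6,"y":-3.5},{"x":0.6,"y":-3.5},{"x":0.6,"y":-3.5},{"x":0.6,"y":-3.5},{"x":0,"y":0}]'

```text
schema error: expected keys x, y, z, wx, wy, wz, gripper
```

```bash
python3 - <<'E'
from h import *
o=status.get_obs();print(o["time_s"],o["position"].round(1),o["tool_rot"].round(2),o["joints"].round(1))
m=eyes.camera_model("wrist"); print(m)
im=eyes.read_camera("wrist"); cv2.imwrite("pics/w1.png",im)
for t,z in dict(isolator_grip=89,tray_handle=67,oven=0).items(): print(t,[(np.round(a["p"],2),np.round(a["centre"],1),atz(m,a["centre"],z).round(1)[:2]) for a in spot_point("wrist",t)[:2]])
E
```

```text
1.1 [ 149.  -503.4  231.3] [180.    -0.    16.49] [-73.5  14.9  -7.9  67.2   0.   90. ]
{'intrinsics': array([[343.98357566,   0.        , 278.27954716],
       [  0.        , 343.98357566, 206.39300243],
       [  0.        ,   0.        ,   1.        ]]), 'k1': -0.01679029871415016, 'cam_to_world': array([[ 2.83417809e-01, -9.14033146e-01, -2.90202951e-01,
         2.22214890e+02],
       [-9.58996455e-01, -2.70009360e-01, -8.61437478e-02,
        -4.81010992e+02],
       [ 3.80727920e-04,  3.02718273e-01, -9.53080008e-01,
         3.73929551e+02],
       [ 0.00000000e+00,  0.00000000e+00,  0.00000000e+00,
         1.00000000e+00]])}
isolator_grip []
tray_handle []
oven []
```

View pics/w1.png

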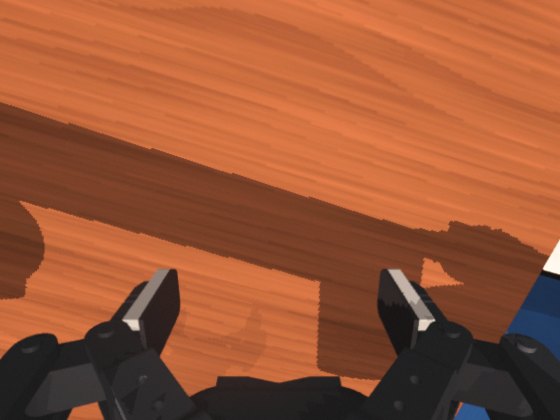

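The moves were refused because every row needs all the keys. The wrist view shows only the bare bench, with the fingers at the bottom.

Call:
step_arm --series '[{"x":3.4,"y":-2.04,"z":-0.85,"wx":0,"wy":0,"wz":0,"gripper":-1},{"x":3.4,"y":-2.04,"z":-0.85,"wx":0,"wy":0,"wz":0,"gripper":-1},{"x":3.4,"y":-2.04,"z":-0.85,"wx":0,"wy":0,"wz":0,"gripper":-1},{"x":3.4,"y":-2.04,"z":-0.85,"wx":0,"wy":0,"wz":0,"gripper":-1},{"x":3.4,"y":-2.04,"z":-0.85,"wx":0,"wy":0,"wz":0,"gripper":-1},{"x":3.4,"y":-2.04,"z":-0.85,"wx":0,"wy":0,"wz":0,"gripper":-1},{"x":3.4,"y":-2.04,"z":-0.85,"wx":0,"wy":0,"wz":0,"gripper":-1},{"x":3.4,"y":-2.04,"z":-0.85,"wx":0,"wy":0,"wz":0,"gripper":-1},{"x":3.4,"y":-2.04,"z":-0.85,"wx":0,"wy":0,"wz":0,"gripper":-1},{"x":3.4,"y":-2.04,"z":-0.85,"wx":0,"wy":0,"wz":0,"gripper":-1},{"x":3.4,"y":-2.04,"z":-0.85,"wx":0,"wy":0,"wz":0,"gripper":-1},{"x":3.4,"y":-2.04,"z":-0.85,"wx":0,"wy":0,"wz":0,"gripper":-1}]'

```text
time_s: 2.3
position: [471.8, -151.1, 334.0]
tool_rot: [180.0, -0.0, 16.5]
force: [1.5, -1.6, -0.0]
opening: 1.002
gripper_force: 0.0
```

Call:
step_arm --series '[{"x":0.4,"y":-3.5,"z":0,"wx":0,"wy":0,"wz":0,"gripper":-1},{"x":0.4,"y":-3.5,"z":0,"wx":0,"wy":0,"wz":0,"gripper":-1},{"x":0.4,"y":-3.5,"z":0,"wx":0,"wy":0,"wz":0,"gripper":-1},{"x":0.4,"y":-3.5,"z":0,"wx":0,"wy":0,"wz":0,"gripper":-1},{"x":0.4,"y":-3.5,"z":0,"wx":0,"wy":0,"wz":0,"gripper":-1},{"x":0.4,"y":-3.5,"z":0,"wx":0,"wy":0,"wz":0,"gripper":-1},{"x":0.4,"y":-3.5,"z":0,"wx":0,"wy":0,"wz":0,"gripper":-1},{"x":0.4,"y":-3.5,"z":0,"wx":0,"wy":0,"wz":0,"gripper":-1},{"x":0.4,"y":-3.5,"z":0,"wx":0,"wy":0,"wz":0,"gripper":-1},{"x":0.4,"y":-3.5,"z":0,"wx":0,"wy":0,"wz":0,"gripper":-1},{"x":0.4,"y":-3.5,"z":0,"wx":0,"wy":0,"wz":0,"gripper":-1},{"x":0,"y":0,"z":0,"wx":0,"wy":0,"wz":0,"gripper":-1}]'

```text
time_s: 3.3
position: [420.6, 176.1, 335.1]
tool_rot: [-177.1, -0.0, 20.7]
force: [0.2, -0.0, 0.0]
opening: 1.004
gripper_force: 0.0
```

```bash
python3 - <<'E'
from h import *
o=status.get_obs();print(o["time_s"],o["position"].round(1),o["tool_rot"].round(2),o["joints"].round(1))
m=eyes.camera_model("wrist")
im=eyes.read_camera("wrist"); cv2.imwrite("pics/w2.png",im)
for t,z in dict(isolator_grip=89,tray_handle=67,oven=0).items(): print(t,[(np.round(a["p"],2),np.round(a["centre"],1),atz(m,a["centre"],z).round(1)[:2]) for a in spot_point("wrist",t)[:2]])
E
```

```text
3.3 [420.6 176.1 335.1] [-177.12   -0.     20.71] [ 20.7   6.6  -3.2  80.2   2.9 180. ]
isolator_grip [(np.float64(0.57), array([174.5, 159.4]), array([381.1, 303.6]))]
tray_handle [(np.float64(0.91), array([455.5,  59.2]), array([592.8,  50.4]))]
oven [(np.float64(0.75), array([365.4,  25.3]), array([604.5, 148.5]))]
```

View pics/w2.png

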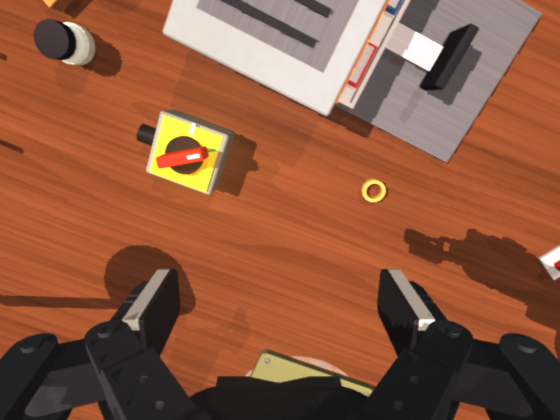

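The isolator is at (182,157). Its bar's marked end points right, at the green mark (212,150), and the white "off" mark is at (193,127). The handle is at (450,57). Joint 6 hit its limit, so I'll turn the wrist.

Call:
step_arm --series '[{"x":0,"y":0,"z":0,"wx":0,"wy":0,"wz":-0.122,"gripper":-1},{"x":0,"y":0,"z":0,"wx":0,"wy":0,"wz":-0.122,"gripper":-1},{"x":0,"y":0,"z":0,"wx":0,"wy":0,"wz":-0.122,"gripper":-1},{"x":0,"y":0,"z":0,"wx":0,"wy":0,"wz":-0.122,"gripper":-1},{"x":0,"y":0,"z":0,"wx":0,"wy":0,"wz":-0.122,"gripper":-1},{"x":0,"y":0,"z":0,"wx":0,"wy":0,"wz":-0.122,"gripper":-1},{"x":0,"y":0,"z":0,"wx":0,"wy":0,"wz":-0.122,"gripper":-1},{"x":0,"y":0,"z":0,"wx":0,"wy":0,"wz":-0.122,"gripper":-1},{"x":0,"y":0,"z":0,"wx":0,"wy":0,"wz":-0.122,"gripper":-1},{"x":0,"y":0,"z":0,"wx":0,"wy":0,"wz":-0.122,"gripper":-1},{"x":0,"y":0,"z":0,"wx":0,"wy":0,"wz":-0.122,"gripper":-1},{"x":0,"y":0,"z":0,"wx":0,"wy":0,"wz":-0.122,"gripper":-1}]'

```text
time_s: 4.5
position: [420.1, 173.4, 335.1]
tool_rot: [-179.7, -2.7, 104.7]
force: [0.3, -0.5, -1.5]
opening: 1.0
gripper_force: 0.0
```

```bash
python3 - <<'E'
from h import *
o=status.get_obs();print(o["joints"].round(1)); plan(384,303,215,119)
E
```

```text
[20.5  6.5 -3.3 80.3  2.8 95.8]
at [420.1 173.4 335.1] [-179.68   -2.74  104.72] j [20.  6. -3. 80.  3. 96.] -> shift cm x 13.46 y -0.20 z 12.01  wz -0.249 (do shift with rows before turning)
```

Call:
step_arm --series '[{"x":0,"y":0,"z":0,"wx":-0.006,"wy":-0.048,"wz":0,"gripper":-1},{"x":0,"y":0,"z":0,"wx":0,"wy":0,"wz":-0.124,"gripper":-1},{"x":0,"y":0,"z":0,"wx":0,"wy":0,"wz":-0.124,"gripper":-1},{"x":1.87,"y":0.45,"z":1.72,"wx":0,"wy":0,"wz":0,"gripper":-1},{"x":1.87,"y":0.45,"z":1.72,"wx":0,"wy":0,"wz":0,"gripper":-1},{"x":1.87,"y":0.45,"z":1.72,"wx":0,"wy":0,"wz":0,"gripper":-1},{"x":1.87,"y":0.45,"z":1.72,"wx":0,"wy":0,"wz":0,"gripper":-1},{"x":1.87,"y":0.45,"z":1.72,"wx":0,"wy":0,"wz":0,"gripper":-1},{"x":1.87,"y":0.45,"z":1.72,"wx":0,"wy":0,"wz":0,"gripper":-1},{"x":1.87,"y":0.45,"z":1.72,"wx":0,"wy":0,"wz":0,"gripper":-1},{"x":0,"y":0,"z":0,"wx":0,"wy":0,"wz":0,"gripper":-1},{"x":0,"y":0,"z":0,"wx":0,"wy":0,"wz":0,"gripper":-1}]'

```text
time_s: 5.5
position: [384.2, 303.5, 213.8]
tool_rot: [-179.9, 0.1, 118.7]
force: [0.4, -0.2, 0.6]
opening: 1.001
gripper_force: 0.0
```

```bash
cat >> h.py <<'E'
def blob(im,m,z,hue,smin=120,vmin=60,near=None,amin=60):
    """colour blobs: world centre, long-axis angle (deg), sizes of min-area rect at height z"""
    hsv=cv2.cvtColor(im,cv2.COLOR_BGR2HSV); lo,hi=hue; H=hsv[...,0]
    k=((H>=lo)&(H<=hi)) if lo<=hi else ((H>=lo)|(H<=hi))
    k=(k&(hsv[...,1]>=smin)&(hsv[...,2]>=vmin)).astype(np.uint8)
    n,lab,st,ce=cv2.connectedComponentsWithStats(k); out=[]
    for i in range(1,n):
        if st[i,4]<amin: continue
        c=max(cv2.findContours((lab==i).astype(np.uint8),cv2.RETR_EXTERNAL,cv2.CHAIN_APPROX_NONE)[0],key=len)[:,0]
        W=np.array([atz(m,p,z)[:2] for p in c]); r=cv2.minAreaRect(W.astype(np.float32)); b=cv2.boxPoints(r)
        e=[b[1]-b[0],b[2]-b[1]]; L=max(e,key=np.linalg.norm)
        out.append(dict(px=ce[i].round(0),area=st[i,4],c=np.round(r[0],1),ang=round(float(np.degrees(np.arctan2(L[1],L[0]))%180),1),size=np.sort(np.round(r[1],1))[::-1]))
    return sorted(out,key=lambda d:-d["area"])
E
python3 - <<'E'
from h import *
m=eyes.camera_model("wrist"); im=eyes.read_camera("wrist"); cv2.imwrite("pics/w3.png",im)
o=status.get_obs();print(o["joints"].round(1),o["tool_rot"].round(2))
for b in blob(im,m,89,(173,6),150): print("red",b)
for b in blob(im,m,53,(24,34),150): print("yel",b)
r=spot_point("wrist","isolator_grip")[:2]; print([(a["p"],a["centre"],atz(m,a["centre"],89)) for a in r]); plan(384,303,70,119)
E
```

```text
[ 38.3  12.  -14.4  63.7  -0.   99.6] [-1.7997e+02  4.0000e-02  1.1868e+02]
red {'px': array([277., 194.]), 'area': np.int32(989), 'c': array([382.3, 302.2]), 'ang': 120.8, 'size': array([59.8, 13.9])}
yel {'px': array([277., 177.]), 'area': np.int32(3914), 'c': array([381.2, 303.8]), 'ang': 0.6, 'size': array([76.1, 75.6])}
[]
at [385.3 303.6 215.4] [1.7995e+02 2.0000e-02 1.1864e+02] j [ 38.  12. -14.  64.  -0. 100.] -> shift cm x 0.01 y -0.14 z 14.54  wz -0.006 (do shift with rows before turning)
```

View pics/w3.png

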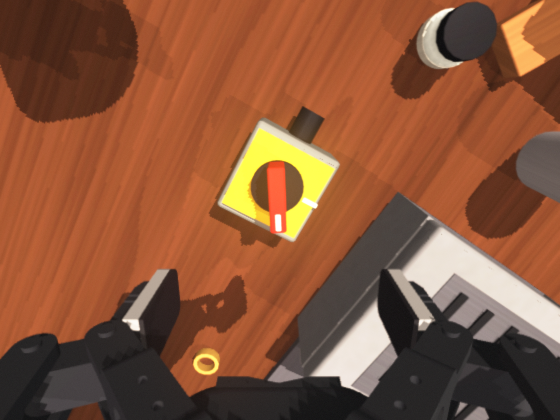

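The bar runs down the image at (277,194) with its marked end at (277,225). The white "off" mark is at (311,205). I'll descend and grip it.

Call:
step_arm --series '[{"x":-0.17,"y":-0.32,"z":2.4,"wx":0,"wy":0,"wz":-0.037,"gripper":-1},{"x":0,"y":0,"z":2.5,"wx":0,"wy":0,"wz":0,"gripper":-1},{"x":0,"y":0,"z":2.5,"wx":0,"wy":0,"wz":0,"gripper":-1},{"x":0,"y":0,"z":2.5,"wx":0,"wy":0,"wz":0,"gripper":-1},{"x":0,"y":0,"z":2.5,"wx":0,"wy":0,"wz":0,"gripper":-1},{"x":0,"y":0,"z":1.5,"wx":0,"wy":0,"wz":0,"gripper":-1},{"x":0,"y":0,"z":1.0,"wx":0,"wy":0,"wz":0,"gripper":-1},{"x":0,"y":0,"z":0,"wx":0,"wy":0,"wz":0,"gripper":1},{"x":0,"y":0,"z":0,"wx":0,"wy":0,"wz":0,"gripper":1},{"x":0,"y":0,"z":0,"wx":0,"wy":0,"wz":0,"gripper":1},{"x":0,"y":0,"z":0,"wx":0,"wy":0,"wz":0,"gripper":1},{"x":0,"y":0,"z":0,"wx":0,"wy":0,"wz":0,"gripper":1}]' --squeeze 50

```text
time_s: 6.6
position: [383.7, 301.9, 66.8]
tool_rot: [179.8, -0.0, 120.8]
force: [0.2, -0.4, 0.3]
opening: 0.303
gripper_force: 0.0
```

Call:
step_arm --series '[{"x":0,"y":0,"z":0,"wx":0,"wy":0,"wz":0,"gripper":1},{"x":0,"y":0,"z":0,"wx":0,"wy":0,"wz":0,"gripper":1},{"x":0,"y":0,"z":0,"wx":0,"wy":0,"wz":0,"gripper":1},{"x":0,"y":0,"z":0,"wx":0,"wy":0,"wz":0,"gripper":1},{"x":0,"y":0,"z":0,"wx":0,"wy":0,"wz":0,"gripper":1}]'

```text
time_s: 7.02
position: [383.2, 301.8, 66.6]
tool_rot: [179.9, 0.0, 120.9]
force: [-1.4, -1.1, 6.3]
opening: 0.151
gripper_force: 50.1
```

Call:
step_arm --series '[{"x":0,"y":0,"z":0,"wx":0,"wy":0,"wz":-0.11,"gripper":1},{"x":0,"y":0,"z":0,"wx":0,"wy":0,"wz":-0.11,"gripper":1},{"x":0,"y":0,"z":0,"wx":0,"wy":0,"wz":-0.11,"gripper":1},{"x":0,"y":0,"z":0,"wx":0,"wy":0,"wz":-0.11,"gripper":1},{"x":0,"y":0,"z":0,"wx":0,"wy":0,"wz":-0.11,"gripper":1},{"x":0,"y":0,"z":0,"wx":0,"wy":0,"wz":-0.11,"gripper":1},{"x":0,"y":0,"z":0,"wx":0,"wy":0,"wz":-0.11,"gripper":1},{"x":0,"y":0,"z":0,"wx":0,"wy":0,"wz":-0.11,"gripper":1},{"x":0,"y":0,"z":0,"wx":0,"wy":0,"wz":-0.11,"gripper":1},{"x":0,"y":0,"z":0,"wx":0,"wy":0,"wz":-0.08,"gripper":1},{"x":0,"y":0,"z":0,"wx":0,"wy":0,"wz":0,"gripper":1},{"x":0,"y":0,"z":0,"wx":0,"wy":0,"wz":0,"gripper":1}]'

```text
time_s: 8.02
position: [384.1, 303.4, 66.7]
tool_rot: [179.8, 0.2, -178.0]
force: [1.4, 5.0, 2.5]
opening: 0.15
gripper_force: 50.7
```

```bash
python3 - <<'E'
from h import *
o=status.get_obs();print({k:np.round(o[k],2) for k in o})
E
```

```text
{'time_s': np.float64(8.02), 'joints': array([ 38.25,  18.99, -29.08,  41.66,   0.09,  36.28]), 'joint_velocities': array([-0.09, -0.05,  0.03, -0.09, -0.11, -0.3 ]), 'effort': array([ -0.72, -37.35,  16.78,   1.5 ,  -0.99,  -0.89]), 'position': array([384.13, 303.45,  66.68]), 'tool_rot': array([ 1.7976e+02,  1.7000e-01, -1.7803e+02]), 'force': array([1.44, 5.04, 2.54]), 'ft_torque': array([ 0.94, -0.09, -0.84]), 'gripper_force': np.float64(50.66), 'opening': np.float64(0.15)}
```

Call:
step_arm --series '[{"x":0,"y":0,"z":0,"wx":0,"wy":0,"wz":0,"gripper":-1},{"x":0,"y":0,"z":0,"wx":0,"wy":0,"wz":0,"gripper":-1},{"x":0,"y":0,"z":0,"wx":0,"wy":0,"wz":0,"gripper":-1},{"x":0,"y":0,"z":0,"wx":0,"wy":0,"wz":0,"gripper":-1},{"x":0,"y":0,"z":0,"wx":0,"wy":0,"wz":0,"gripper":-1},{"x":0,"y":0,"z":-2,"wx":0,"wy":0,"wz":0,"gripper":-1},{"x":0,"y":0,"z":-3,"wx":0,"wy":0,"wz":0,"gripper":-1},{"x":0,"y":0,"z":-4,"wx":0,"wy":0,"wz":0,"gripper":-1},{"x":0,"y":0,"z":-4,"wx":0,"wy":0,"wz":0,"gripper":-1},{"x":0,"y":0,"z":-3,"wx":0,"wy":0,"wz":0,"gripper":-1},{"x":0,"y":0,"z":0,"wx":0,"wy":0,"wz":0,"gripper":-1},{"x":0,"y":0,"z":0,"wx":0,"wy":0,"wz":0,"gripper":-1}]'

```text
time_s: 9.02
position: [383.7, 302.2, 227.5]
tool_rot: [179.8, 0.2, -177.9]
force: [-0.0, 0.1, -0.4]
opening: 0.999
gripper_force: 0.0
```

```bash
python3 - <<'E'
from h import *
m=eyes.camera_model("wrist"); im=eyes.read_camera("wrist"); cv2.imwrite("pics/w4.png",im)
for b in blob(im,m,89,(173,6),150): print("red",b)
for b in blob(im,m,53,(24,34),150): print("yel",b)
plan(597,50,215,180)
E
```

```text
red {'px': array([279., 189.]), 'area': np.int32(873), 'c': array([383.9, 303.5]), 'ang': 0.2, 'size': array([54.9, 14.1])}
yel {'px': array([280., 175.]), 'area': np.int32(3695), 'c': array([380. , 303.1]), 'ang': 0.1, 'size': array([75.6, 74.8])}
at [382.7 301.3 225.7] [ 1.7997e+02  5.0000e-02 -1.7785e+02] j [ 38.  11. -14.  65.  -0.  36.] -> shift cm x -20.48 y -25.92 z 1.07  wz 0.037 (do shift with rows before turning)
```

Call:
step_arm --series '[{"x":-2.28,"y":-2.88,"z":0,"wx":0,"wy":0,"wz":0,"gripper":-1},{"x":-2.28,"y":-2.88,"z":0,"wx":0,"wy":0,"wz":0,"gripper":-1},{"x":-2.28,"y":-2.88,"z":0,"wx":0,"wy":0,"wz":0,"gripper":-1},{"x":-2.28,"y":-2.88,"z":0,"wx":0,"wy":0,"wz":0,"gripper":-1},{"x":-2.28,"y":-2.88,"z":0,"wx":0,"wy":0,"wz":0,"gripper":-1},{"x":-2.28,"y":-2.88,"z":0,"wx":0,"wy":0,"wz":0,"gripper":-1},{"x":-2.28,"y":-2.88,"z":0,"wx":0,"wy":0,"wz":0,"gripper":-1},{"x":-2.28,"y":-2.88,"z":0,"wx":0,"wy":0,"wz":0,"gripper":-1},{"x":-2.24,"y":-2.88,"z":0.2,"wx":0,"wy":0,"wz":0.037,"gripper":-1},{"x":0,"y":0,"z":0.3,"wx":0,"wy":0,"wz":0,"gripper":-1},{"x":0,"y":0,"z":0,"wx":0,"wy":0,"wz":0,"gripper":-1}]'

```text
time_s: 9.98
position: [596.2, 48.3, 217.1]
tool_rot: [-180.0, -0.3, 179.8]
force: [-1.0, 0.2, 0.3]
opening: 0.999
gripper_force: 0.0
```

```bash
python3 - <<'E'
from h import *
m=eyes.camera_model("wrist"); im=eyes.read_camera("wrist"); cv2.imwrite("pics/w5.png",im)
for t,z in dict(tray_handle=67,oven=0).items(): print(t,[(np.round(a["p"],2),np.round(a["centre"],1),atz(m,a["centre"],z).round(1)[:2]) for a in spot_point("wrist",t)[:2]])
plan(597,50,215,180)
for p in [(300,200),(300,100)]: print(p,atz(m,p,67))
E
```

```text
tray_handle [(np.float64(0.76), array([280.8, 192.8]), array([597.2,  50.7])), (np.float64(0.37), array([1.000e-01, 2.659e+02]), array([ 668.6, -217.6]))]
oven [(np.float64(0.64), array([372.8, 183.9]), array([605.6, 150.2]))]
at [595.4  50.7 219.3] [ 179.98   -0.19 -179.91] j [ 5. 22.  1. 69.  0.  5.] -> shift cm x -0.16 y -0.07 z 0.43  wz 0.002 (do shift with rows before turning)
(300, 200) [603.87779531  67.78062625  67.        ]
(300, 100) [518.9485284   66.47352574  67.        ]
```

View pics/w5.png

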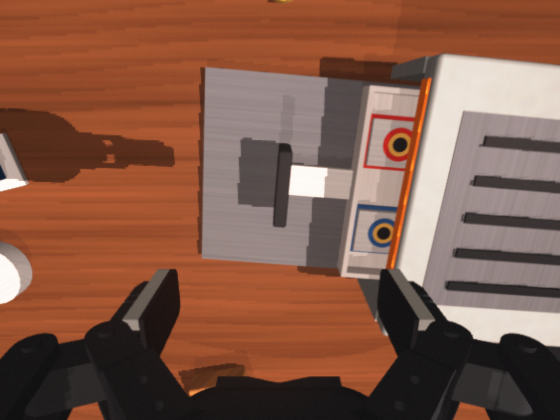

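The handle top is at about (281,190) and the bed's front corners at (204,67) and (202,259). The red mould shows at (400,145), on the robot's side, and the blue at (383,233).

```bash
python3 - <<'E'
from h import *
m=eyes.camera_model("wrist"); im=cv2.imread("pics/w5.png")
for p in [(204,67),(202,259),(364,82),(343,268)]: print(p,atz(m,p,10).round(1))
hs=cv2.cvtColor(im,cv2.COLOR_BGR2HSV)
k=(im.max(2)<50).astype(np.uint8); k[:,:230]=0;k[:,320:]=0;k[:120]=0;k[250:]=0
n,lab,st,ce=cv2.connectedComponentsWithStats(k)
i=1+np.argmax(st[1:,4]); ys,xs=np.nonzero(lab==i); print(st[i],ce[i])
c=max(cv2.findContours((lab==i).astype(np.uint8),cv2.RETR_EXTERNAL,cv2.CHAIN_APPROX_NONE)[0],key=len)[:,0]
W=np.array([atz(m,p,67)[:2] for p in c]); print(cv2.boxPoints(cv2.minAreaRect(W.astype(np.float32))).round(1))
# hood top front edge, white/grey edge: red & blue surround angles
for b in blob(im,m,24,(173,6),150)[:4]: print("red",b)
for b in blob(im,m,24,(100,125),120)[:4]: print("blue",b)
E
```

```text
(204, 67) [488.5 -20.   10. ]
(202, 259) [690.3 -35.   10. ]
(364, 82) [501.8 133.8  10. ]
(343, 268) [701.4 124.8  10. ]
[278 144  13  22 102] [283.17647059 149.42156863]
[[553.8  51.7]
 [572.4  50.1]
 [573.2  59.9]
 [554.7  61.5]]
red {'px': array([395., 144.]), 'area': np.int32(305), 'c': array([559.5, 166.3]), 'ang': 175.5, 'size': array([31.6, 25.7])}
red {'px': array([389., 120.]), 'area': np.int32(195), 'c': array([538.3, 153.5]), 'ang': 120.5, 'size': array([51.5, 25.8])}
red {'px': array([381., 166.]), 'area': np.int32(115), 'c': array([581.7, 154. ]), 'ang': 65.7, 'size': array([44.3, 15.7])}
blue {'px': array([378., 231.]), 'area': np.int32(146), 'c': array([652.2, 158. ]), 'ang': 175.0, 'size': array([30.9, 23. ])}
blue {'px': array([377., 207.]), 'area': np.int32(98), 'c': array([624.5, 152.6]), 'ang': 85.5, 'size': array([38.7,  2.9])}
```

Call:
step_arm --series '[{"x":-0.18,"y":0,"z":2,"wx":0,"wy":0,"wz":0.077,"gripper":-1},{"x":0,"y":0,"z":3,"wx":0,"wy":0,"wz":0,"gripper":-1},{"x":0,"y":0,"z":3,"wx":0,"wy":0,"wz":0,"gripper":-1},{"x":0,"y":0,"z":3,"wx":0,"wy":0,"wz":0,"gripper":-1},{"x":0,"y":0,"z":3,"wx":0,"wy":0,"wz":0,"gripper":-1},{"x":0,"y":0,"z":2.4,"wx":0,"wy":0,"wz":0,"gripper":-1},{"x":0,"y":0,"z":1.4,"wx":0,"wy":0,"wz":0,"gripper":-1},{"x":0,"y":0,"z":0,"wx":0,"wy":0,"wz":0,"gripper":1},{"x":0,"y":0,"z":0,"wx":0,"wy":0,"wz":0,"gripper":1},{"x":0,"y":0,"z":0,"wx":0,"wy":0,"wz":0,"gripper":1},{"x":0,"y":0,"z":0,"wx":0,"wy":0,"wz":0,"gripper":1},{"x":0,"y":0,"z":0,"wx":0,"wy":0,"wz":0,"gripper":1}]' --squeeze 60

```text
time_s: 11.13
position: [600.1, 50.5, 44.4]
tool_rot: [180.0, 0.2, 175.6]
force: [-0.3, -0.3, -0.1]
opening: 0.301
gripper_force: 0.0
```

Call:
step_arm --series '[{"x":0,"y":0,"z":0,"wx":0,"wy":0,"wz":0,"gripper":1},{"x":0,"y":0,"z":0,"wx":0,"wy":0,"wz":0,"gripper":1},{"x":0,"y":0,"z":0,"wx":0,"wy":0,"wz":0,"gripper":1},{"x":0,"y":0,"z":0,"wx":0,"wy":0,"wz":0,"gripper":1},{"x":0,"y":0,"z":0,"wx":0,"wy":0,"wz":0,"gripper":1},{"x":0,"y":0,"z":0,"wx":0,"wy":0,"wz":0,"gripper":1}]'

```text
time_s: 11.63
position: [599.8, 50.4, 44.1]
tool_rot: [179.9, 0.1, 175.6]
force: [-2.2, 1.8, 5.9]
opening: 0.126
gripper_force: 60.5
```

Call:
step_arm --series '[{"x":0,"y":-1.2,"z":0,"wx":0,"wy":0,"wz":0,"gripper":1},{"x":0,"y":-1.2,"z":0,"wx":0,"wy":0,"wz":0,"gripper":1},{"x":0,"y":-1.2,"z":0,"wx":0,"wy":0,"wz":0,"gripper":1},{"x":0,"y":-1.2,"z":0,"wx":0,"wy":0,"wz":0,"gripper":1},{"x":0,"y":-1.2,"z":0,"wx":0,"wy":0,"wz":0,"gripper":1},{"x":0,"y":-1.2,"z":0,"wx":0,"wy":0,"wz":0,"gripper":1},{"x":0,"y":-1.2,"z":0,"wx":0,"wy":0,"wz":0,"gripper":1},{"x":0,"y":-1.2,"z":0,"wx":0,"wy":0,"wz":0,"gripper":1},{"x":0,"y":-1.2,"z":0,"wx":0,"wy":0,"wz":0,"gripper":1},{"x":0,"y":-1.2,"z":0,"wx":0,"wy":0,"wz":0,"gripper":1},{"x":0,"y":-1.2,"z":0,"wx":0,"wy":0,"wz":0,"gripper":1},{"x":0,"y":-1.2,"z":0,"wx":0,"wy":0,"wz":0,"gripper":1}]'

```text
time_s: 12.63
position: [587.5, -92.9, 44.1]
tool_rot: [179.8, 0.0, 175.6]
force: [-3.5, 3.8, 8.3]
opening: 0.122
gripper_force: 60.5
```

Call:
step_arm --series '[{"x":0,"y":-0.2,"z":0,"wx":0,"wy":0,"wz":0,"gripper":1},{"x":0,"y":-0.2,"z":0,"wx":0,"wy":0,"wz":0,"gripper":1},{"x":0,"y":0,"z":0,"wx":0,"wy":0,"wz":0,"gripper":1}]'

```text
time_s: 12.88
position: [587.3, -95.1, 44.1]
tool_rot: [179.6, 0.0, 175.6]
force: [-3.3, 8.8, 9.9]
opening: 0.124
gripper_force: 60.9
```

Call:
step_arm --series '[{"x":0,"y":-0.2,"z":0,"wx":0,"wy":0,"wz":0,"gripper":1},{"x":0,"y":-0.2,"z":0,"wx":0,"wy":0,"wz":0,"gripper":1},{"x":0,"y":0,"z":0,"wx":0,"wy":0,"wz":0,"gripper":1}]'

```text
time_s: 13.13
position: [587.3, -95.1, 44.1]
tool_rot: [179.2, 0.0, 175.7]
force: [-2.5, 19.5, 10.0]
opening: 0.125
gripper_force: 61.5
```

Call:
step_arm --series '[{"x":0,"y":0.2,"z":0,"wx":0,"wy":0,"wz":0,"gripper":-1},{"x":0,"y":0,"z":0,"wx":0,"wy":0,"wz":0,"gripper":-1},{"x":0,"y":0,"z":0,"wx":0,"wy":0,"wz":0,"gripper":-1},{"x":0,"y":0,"z":0,"wx":0,"wy":0,"wz":0,"gripper":-1},{"x":0,"y":0,"z":0,"wx":0,"wy":0,"wz":0,"gripper":-1},{"x":0,"y":0,"z":-2,"wx":0,"wy":0,"wz":0,"gripper":-1},{"x":0,"y":0,"z":-3,"wx":0,"wy":0,"wz":0,"gripper":-1},{"x":0,"y":2,"z":-3.5,"wx":0,"wy":0,"wz":0,"gripper":-1},{"x":0,"y":3,"z":-2.5,"wx":0,"wy":0,"wz":0,"gripper":-1},{"x":0,"y":3,"z":-2.5,"wx":0,"wy":0,"wz":0,"gripper":-1},{"x":0,"y":3,"z":-2.5,"wx":0,"wy":0,"wz":0,"gripper":-1},{"x":0,"y":2,"z":0,"wx":0,"wy":0,"wz":0,"gripper":-1}]'

```text
time_s: 14.13
position: [600.5, 32.2, 208.4]
tool_rot: [179.9, 0.6, 175.7]
force: [0.4, -0.3, 0.8]
opening: 0.998
gripper_force: 0.0
```

Call:
step_arm --series '[{"x":0,"y":0.5,"z":0,"wx":0,"wy":0,"wz":0,"gripper":-1},{"x":0,"y":0,"z":0,"wx":0,"wy":0,"wz":0,"gripper":-1}]'

```text
time_s: 14.3
position: [597.8, 36.1, 202.7]
tool_rot: [180.0, 0.0, 175.7]
force: [-0.3, -0.1, -0.1]
opening: 1.004
gripper_force: 0.0
```

```bash
python3 - <<'E'
from h import *
o=status.get_obs(); print(o["position"],o["tool_rot"])
m=eyes.camera_model("wrist"); im=eyes.read_camera("wrist"); cv2.imwrite("pics/w6.png",im); np.save("w6.npy",m["cam_to_world"])
for t,z in dict(mould_red=32,mould_blue=32,mould_green=32,mould_yellow=32,tray_handle=67,oven=0).items(): print(t,[(np.round(a["p"],2),np.round(a["centre"],1),atz(m,a["centre"],z).round(1)[:2]) for a in spot_point("wrist",t)[:2]])
for n,h in dict(red=(173,6),blue=(100,125),green=(45,85),yellow=(22,34)).items():
    for b in blob(im,m,32,h,110,amin=100)[:4]: print(n,b)
E
```

```text
[597.79926906  36.14807164 202.68181681] [1.79997112e+02 3.22376186e-02 1.75735077e+02]
mould_red [(np.float64(0.87), array([247.9, 129.4]), array([544.9,  13.1]))]
mould_blue [(np.float64(0.62), array([251.4, 227. ]), array([637.9,   7.1]))]
mould_green [(np.float64(0.89), array([341.1, 133.6]), array([554.8,  96. ]))]
mould_yellow [(np.float64(0.66), array([336. , 225.7]), array([642.7,  89.3])), (np.float64(0.32), array([ 15.1, 286.5]), array([ 685.9, -246. ]))]
tray_handle [(np.float64(0.8), array([120.5, 193.3]), array([586.3, -96. ]))]
oven [(np.float64(0.67), array([390.7, 176.3]), array([605.3, 151.5]))]
red {'px': array([252., 126.]), 'area': np.int32(875), 'c': array([546.1,  16.7]), 'ang': 85.0, 'size': array([62.8, 50.8])}
red {'px': array([252., 131.]), 'area': np.int32(470), 'c': array([547.2,  16.5]), 'ang': 175.3, 'size': array([30.8, 30.5])}
blue {'px': array([252., 225.]), 'area': np.int32(198), 'c': array([636.6,   8.2]), 'ang': 85.7, 'size': array([28.4, 28.1])}
yellow {'px': array([332., 226.]), 'area': np.int32(538), 'c': array([643.1,  84.9]), 'ang': 179.1, 'size': array([31.4, 28.3])}
yellow {'px': array([340., 132.]), 'area': np.int32(266), 'c': array([553.6,  94.3]), 'ang': 61.7, 'size': array([22.4, 22.1])}
yellow {'px': array([252., 131.]), 'area': np.int32(190), 'c': array([546.8,  16.4]), 'ang': 40.2, 'size': array([19.9, 19.7])}
yellow {'px': array([321., 200.]), 'area': np.int32(142), 'c': array([616. ,  75.2]), 'ang': 85.7, 'size': array([37.1,  3. ])}
```

View pics/w6.png

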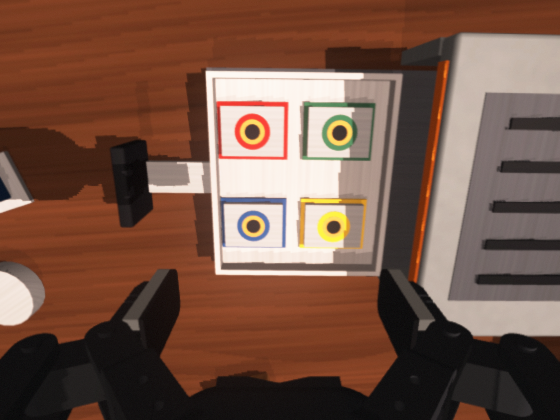

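The tray is fully out. The moulds in the picture are red (252,131), green (340,132), blue (252,225) and yellow (332,226), and the nets agree. Next I'll look over the plates.

Call:
step_arm --series '[{"x":0.65,"y":-3.3,"z":-0.1,"wx":0,"wy":0,"wz":0,"gripper":-1},{"x":0.65,"y":-3.3,"z":-0.1,"wx":0,"wy":0,"wz":0,"gripper":-1},{"x":0.65,"y":-3.3,"z":-0.1,"wx":0,"wy":0,"wz":0,"gripper":-1},{"x":0.65,"y":-3.3,"z":-0.1,"wx":0,"wy":0,"wz":0,"gripper":-1},{"x":0.65,"y":-3.3,"z":-0.1,"wx":0,"wy":0,"wz":0,"gripper":-1},{"x":0.65,"y":-3.3,"z":-0.1,"wx":0,"wy":0,"wz":0,"gripper":-1},{"x":0.65,"y":-3.3,"z":-0.1,"wx":0,"wy":0,"wz":0,"gripper":-1},{"x":0.65,"y":-3.3,"z":-0.1,"wx":0,"wy":0,"wz":0,"gripper":-1},{"x":0.65,"y":-3.3,"z":-0.1,"wx":0,"wy":0,"wz":0,"gripper":-1},{"x":0.65,"y":-3.3,"z":-0.1,"wx":0,"wy":0,"wz":0,"gripper":-1},{"x":0.65,"y":-3.0,"z":-0.1,"wx":0,"wy":0,"wz":0,"gripper":-1},{"x":0,"y":0,"z":0,"wx":0,"wy":0,"wz":0,"gripper":-1}]'

```text
time_s: 15.65
position: [497.0, -324.1, 213.4]
tool_rot: [-179.8, 0.0, 175.2]
force: [0.5, 0.8, 0.4]
opening: 0.999
gripper_force: 0.0
```

Call:
step_arm --series '[{"x":0,"y":0,"z":0,"wx":0,"wy":0,"wz":0.12,"gripper":-0.2},{"x":0,"y":0,"z":0,"wx":0,"wy":0,"wz":0.122,"gripper":-0.2},{"x":0,"y":0,"z":0,"wx":0,"wy":0,"wz":0.122,"gripper":-0.2},{"x":0,"y":0,"z":0,"wx":0,"wy":0,"wz":0.122,"gripper":-0.2},{"x":0,"y":0,"z":0,"wx":0,"wy":0,"wz":0.122,"gripper":-0.2},{"x":0,"y":0,"z":0,"wx":0,"wy":0,"wz":0.122,"gripper":-0.2},{"x":0,"y":0,"z":0,"wx":0,"wy":0,"wz":0.122,"gripper":-0.2},{"x":0,"y":0,"z":0,"wx":0,"wy":0,"wz":0.122,"gripper":-0.2},{"x":0,"y":0,"z":0,"wx":0,"wy":0,"wz":0.122,"gripper":-0.2},{"x":0,"y":0,"z":0,"wx":0,"wy":0,"wz":0.122,"gripper":-0.2},{"x":0,"y":0,"z":0,"wx":0,"wy":0,"wz":0.122,"gripper":-0.2},{"x":0,"y":0,"z":0,"wx":0,"wy":0,"wz":0.122,"gripper":-0.2}]'

```text
time_s: 16.65
position: [498.6, -318.2, 213.3]
tool_rot: [-180.0, -0.0, 91.5]
force: [-0.0, 0.3, -0.1]
opening: 0.601
gripper_force: 0.0
```

Call:
step_arm --series '[{"x":0,"y":0,"z":0,"wx":0,"wy":0,"wz":0.12,"gripper":-0.2},{"x":0,"y":0,"z":0,"wx":0,"wy":0,"wz":0,"gripper":-0.2},{"x":0,"y":0,"z":0,"wx":0,"wy":0,"wz":0,"gripper":-0.2}]'

```text
time_s: 16.9
position: [498.6, -318.2, 213.3]
tool_rot: [-180.0, -0.0, 85.1]
force: [0.1, 0.3, 0.0]
opening: 0.595
gripper_force: 0.0
```

```bash
cat >> h.py <<'E'
HUES=dict(red=(173,6),blue=(100,125),green=(45,85),yellow=(22,34))
def plates(im,m,dz=0):
    for n,h in HUES.items():
        for b in blob(im,m,34+dz,h,120,amin=60)[:3]: print(n,b["px"],b["area"],b["c"],b["ang"],b["size"])
        # white/steel plate outline left to the pictures
E
python3 - <<'E'
from h import *
o=status.get_obs(); print(o["position"],o["tool_rot"],o["opening"])
m=eyes.camera_model("wrist"); im=eyes.read_camera("wrist"); cv2.imwrite("pics/w7.png",im)
plates(im,m)
for c in HUES: print(c,[(np.round(a["p"],2),np.round(a["centre"],1),atz(m,a["centre"],0).round(1)[:2]) for a in spot_point("wrist","plate_"+c)[:2]])
E
```

```text
[ 498.62855116 -318.24996366  213.34331231] [-1.79989458e+02 -3.38519948e-02  8.51305785e+01] 0.5948815486167055
red [258. 326.] 1648 [ 462.1 -479.2] 169.2 [78.7 33. ]
red [195. 117.] 637 [ 427.1 -251.6] 150.5 [36.5 14.7]
blue [364. 100.] 490 [ 580.8 -249.3] 13.2 [33.1 11.5]
yellow [355. 235.] 361 [ 570.2 -379. ] 3.3 [32.7 12.2]
red [(np.float64(0.95), array([203.7, 113.7]), array([ 428.3, -249.8]))]
blue [(np.float64(0.78), array([355.4,  98.9]), array([ 580.1, -248.6]))]
green [(np.float64(0.69), array([240.3, 230.2]), array([ 450.1, -377.4]))]
yellow [(np.float64(0.59), array([346.2, 224.8]), array([ 567.5, -381. ]))]
```

View pics/w7.png

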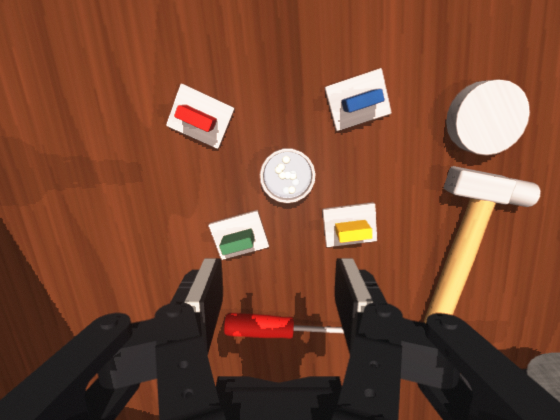

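All four plates are in view: red (200,117), blue (360,100), green (238,236) and yellow (350,228). The dish is at (287,177) and the file at (285,327). I'll fit box silhouettes to the plates for accurate poses.

```bash
cat >> h.py <<'E'
from scipy.optimize import minimize
VM=dict(red=40,blue=25,green=20,yellow=50)
def box(m,x,y,yaw,lx,ly,z0,z1):
    c,s=np.cos(np.radians(yaw)),np.sin(np.radians(yaw))
    P=[proj(m,(x+c*a*lx/2-s*b*ly/2,y+s*a*lx/2+c*b*ly/2,z)) for a in(-1,1) for b in(-1,1) for z in(z0,z1)]
    return cv2.convexHull(np.array(P,np.float32))
S=4
def fitbox(mask,m,x,y,yaw,lx,ly,z0,z1):
    """mask: uint8; fit pose by XOR of silhouettes, upsampled S times round the guess"""
    b=box(m,x,y,yaw,lx+40,ly+40,z0,z1); x0,y0,w,h=cv2.boundingRect(b); x0=max(x0,0);y0=max(y0,0)
    M=cv2.resize(mask[y0:y0+h,x0:x0+w],None,fx=S,fy=S,interpolation=cv2.INTER_LINEAR)>127
    def cost(q):
        p=(box(m,x+q[0],y+q[1],yaw+q[2],lx,ly,z0,z1)[:,0]-[x0-.5,y0-.5])*S-.5
        R=np.zeros(M.shape,np.uint8); cv2.fillConvexPoly(R,np.round(p*16).astype(np.int32),1,shift=4)
        return np.sum(M!=(R>0))/max(1,R.sum())
    best=min((minimize(cost,[0,0,d],method="Nelder-Mead",options=dict(initial_simplex=[[0,0,d],[4,0,d],[0,4,d],[0,0,d+6]],xatol=.05,fatol=1e-4)) for d in(-8,0,8)),key=lambda r:r.fun)
    q=best.x; return np.array([x+q[0],y+q[1],(yaw+q[2])%180]).round(1),round(best.fun,3)
def cmask(im,col,px,near=25):
    hsv=cv2.cvtColor(im,cv2.COLOR_BGR2HSV); lo,hi=HUES[col]; H=hsv[...,0]
    k=((H>=lo-3)&(H<=hi+3)) if lo<=hi else ((H>=lo)|(H<=hi))
    k=(k&(hsv[...,1]>=100)&(hsv[...,2]>=VM[col])).astype(np.uint8)
    n,lab,st,ce=cv2.connectedComponentsWithStats(k)
    c=[i for i in range(1,n) if st[i,4]>80 and np.linalg.norm(ce[i]-px)<near]
    if not c: return np.zeros(k.shape,np.uint8)
    i=max(c,key=lambda i:st[i,4]); return (lab==i).astype(np.uint8)*255
def wmask(im,px,col):
    hsv=cv2.cvtColor(im,cv2.COLOR_BGR2HSV)
    k=((hsv[...,1]<70)&(hsv[...,2]>130)).astype(np.uint8)*255; k|=cmask(im,col,px)
    n,lab,st,ce=cv2.connectedComponentsWithStats(k); j=lab[int(px[1])-15:int(px[1])+16,int(px[0])-15:int(px[0])+16]
    i=np.bincount(j[j>0]).argmax(); c=cv2.findContours((lab==i).astype(np.uint8),cv2.RETR_EXTERNAL,cv2.CHAIN_APPROX_NONE)[0]
    R=np.zeros(k.shape,np.uint8); cv2.fillConvexPoly(R,cv2.convexHull(max(c,key=len)),255); return R
def barfit(im,m,col,x,y,yaw,z0=0):
    px=proj(m,(x,y,z0+34)); return fitbox(cmask(im,col,px),m,x,y,yaw,34,12,z0+6,z0+34)
def platefit(im,m,col,x,y,yaw,z0=0):
    px=proj(m,(x,y,z0+15)); return fitbox(wmask(im,px,col),m,x,y,yaw,56,44,z0,z0+6)
E
python3 - <<'E'
from h import *
m=eyes.camera_model("wrist"); im=cv2.imread("pics/w7.png")
for c,g in dict(red=(428,-250,150),blue=(580,-249,13),yellow=(569,-380,3),green=(450,-377,15)).items(): print(c,barfit(im,m,c,*g),platefit(im,m,c,*g))
E
```

```text
red (array([ 425. , -252.3,  151.7]), np.float64(0.068)) (array([ 425.1, -252.1,  150.3]), np.float64(0.018))
blue (array([ 582.3, -250.1,    9.6]), np.float64(0.229)) (array([ 582.2, -249.9,   12.8]), np.float64(0.021))
yellow (array([ 570.5, -380.4,    1.6]), np.float64(0.13)) (array([ 570.8, -380.5,    2.4]), np.float64(0.025))
green (array([ 450., -377.,    7.]), np.float64(1.0)) (array([ 448.2, -381.9,   11.2]), np.float64(0.023))
```

Call:
step_arm --series '[{"x":2.0,"y":-2.63,"z":2.1,"wx":0,"wy":0,"wz":0,"gripper":-0.2},{"x":2.0,"y":-2.63,"z":2.1,"wx":0,"wy":0,"wz":0,"gripper":-0.2},{"x":1.96,"y":-2.62,"z":2.1,"wx":0,"wy":0,"wz":0,"gripper":-0.2},{"x":0,"y":0,"z":0,"wx":0,"wy":0,"wz":-0.124,"gripper":-0.2},{"x":0,"y":0,"z":0,"wx":0,"wy":0,"wz":-0.124,"gripper":-0.2},{"x":0,"y":0,"z":0,"wx":0,"wy":0,"wz":-0.124,"gripper":-0.2},{"x":0,"y":0,"z":0,"wx":0,"wy":0,"wz":-0.124,"gripper":-0.2},{"x":0,"y":0,"z":0,"wx":0,"wy":0,"wz":-0.124,"gripper":-0.2},{"x":0,"y":0,"z":0,"wx":0,"wy":0,"wz":-0.124,"gripper":-0.2},{"x":0,"y":0,"z":0,"wx":0,"wy":0,"wz":-0.124,"gripper":-0.2},{"x":0,"y":0,"z":0,"wx":0,"wy":0,"wz":-0.124,"gripper":-0.2},{"x":0,"y":0,"z":0,"wx":0,"wy":0,"wz":-0.124,"gripper":-0.2}]'

```text
time_s: 18.15
position: [425.7, -252.1, 150.7]
tool_rot: [180.0, 0.0, 149.3]
force: [-0.2, -0.2, 0.5]
opening: 0.601
gripper_force: 0.0
```

Call:
step_arm --series '[{"x":0,"y":0,"z":0,"wx":0,"wy":0,"wz":-0.023,"gripper":-0.2},{"x":0,"y":0,"z":0,"wx":0,"wy":0,"wz":0,"gripper":-0.2},{"x":0,"y":0,"z":0,"wx":0,"wy":0,"wz":0,"gripper":-0.2}]'

```text
time_s: 18.4
position: [425.6, -252.1, 150.6]
tool_rot: [180.0, 0.0, 150.1]
force: [-0.9, 0.7, 0.1]
opening: 0.601
gripper_force: 0.0
```

```bash
python3 - <<'E'
from h import *
m=eyes.camera_model("wrist"); im=eyes.read_camera("wrist"); cv2.imwrite("pics/w8.png",im)
g=(425,-252,150.4); b=barfit(im,m,"red",*g);p=platefit(im,m,"red",*g); print(b,p)
plan(p[0][0],p[0][1],10,p[0][2])
E
```

```text
(array([ 424.6, -252.1,  149.9]), np.float64(0.075)) (array([ 424.8, -252.3,  151.2]), np.float64(0.022))
at [ 425.6 -252.1  150.6] [1.7998e+02 1.0000e-02 1.5013e+02] j [-31.  15. -21.  55.   0.  -1.] -> shift cm x 0.06 y -0.06 z 14.06  wz -0.019 (do shift with rows before turning)
```

Call:
step_arm --series '[{"x":0.06,"y":-0.06,"z":2.0,"wx":0,"wy":0,"wz":-0.01,"gripper":-0.2},{"x":0,"y":0,"z":3.0,"wx":0,"wy":0,"wz":0,"gripper":-0.2},{"x":0,"y":0,"z":3.0,"wx":0,"wy":0,"wz":0,"gripper":-0.2},{"x":0,"y":0,"z":3.0,"wx":0,"wy":0,"wz":0,"gripper":-0.2},{"x":0,"y":0,"z":2.0,"wx":0,"wy":0,"wz":0,"gripper":-0.2},{"x":0,"y":0,"z":1.0,"wx":0,"wy":0,"wz":0,"gripper":-0.2},{"x":0,"y":0,"z":0,"wx":0,"wy":0,"wz":0,"gripper":-0.2},{"x":0,"y":0,"z":0,"wx":0,"wy":0,"wz":0,"gripper":1},{"x":0,"y":0,"z":0,"wx":0,"wy":0,"wz":0,"gripper":1},{"x":0,"y":0,"z":0,"wx":0,"wy":0,"wz":0,"gripper":1},{"x":0,"y":0,"z":0,"wx":0,"wy":0,"wz":0,"gripper":1},{"x":0,"y":0,"z":0,"wx":0,"wy":0,"wz":0,"gripper":1}]' --squeeze 60

```text
time_s: 19.45
position: [426.0, -252.9, 11.9]
tool_rot: [180.0, 0.2, 150.8]
force: [0.5, 0.5, 5.6]
opening: 0.126
gripper_force: 60.0
```

Call:
step_arm --series '[{"x":0,"y":0,"z":0,"wx":0,"wy":0,"wz":0,"gripper":1},{"x":0,"y":0,"z":0,"wx":0,"wy":0,"wz":0,"gripper":1},{"x":0,"y":0,"z":0,"wx":0,"wy":0,"wz":0,"gripper":1}]'

```text
time_s: 19.7
position: [426.0, -252.9, 11.9]
tool_rot: [180.0, 0.2, 150.8]
force: [-0.1, 0.5, 6.4]
opening: 0.126
gripper_force: 60.0
```

Call:
step_arm --series '[{"x":0,"y":0,"z":-1.5,"wx":0,"wy":0,"wz":0,"gripper":1},{"x":0,"y":0,"z":-3.0,"wx":0,"wy":0,"wz":0,"gripper":1},{"x":0,"y":0,"z":-3.5,"wx":0,"wy":0,"wz":0,"gripper":1},{"x":0,"y":0,"z":-3.5,"wx":0,"wy":0,"wz":0,"gripper":1},{"x":0,"y":0,"z":-2.5,"wx":0,"wy":0,"wz":0,"gripper":1},{"x":0,"y":0,"z":0,"wx":0,"wy":0,"wz":0,"gripper":1},{"x":0,"y":0,"z":0,"wx":0,"wy":0,"wz":0,"gripper":1}]'

```text
time_s: 20.28
position: [425.9, -253.0, 152.2]
tool_rot: [180.0, 0.2, 150.8]
force: [-0.4, -0.9, -1.9]
opening: 0.125
gripper_force: 59.1
```

Call:
step_arm --series '[{"x":0.26,"y":2.9,"z":0,"wx":0,"wy":0,"wz":0,"gripper":1},{"x":0.26,"y":2.9,"z":0,"wx":0,"wy":0,"wz":0,"gripper":1},{"x":0.26,"y":2.9,"z":0,"wx":0,"wy":0,"wz":0,"gripper":1},{"x":0.26,"y":2.9,"z":0,"wx":0,"wy":0,"wz":0,"gripper":1},{"x":0.26,"y":2.9,"z":0,"wx":0,"wy":0,"wz":0,"gripper":1},{"x":0.26,"y":2.9,"z":0,"wx":0,"wy":0,"wz":0,"gripper":1},{"x":0.26,"y":2.9,"z":0,"wx":0,"wy":0,"wz":0,"gripper":1},{"x":0.26,"y":2.9,"z":0,"wx":0,"wy":0,"wz":0,"gripper":1},{"x":0.26,"y":2.9,"z":0,"wx":0,"wy":0,"wz":0,"gripper":1},{"x":0.26,"y":2.9,"z":0,"wx":0,"wy":0,"wz":0,"gripper":1},{"x":0,"y":0,"z":0,"wx":0,"wy":0,"wz":0.1,"gripper":1},{"x":0,"y":0,"z":0,"wx":0,"wy":0,"wz":0.116,"gripper":1}]'

```text
time_s: 21.28
position: [542.6, 15.3, 148.2]
tool_rot: [-179.9, -0.2, 138.3]
force: [0.3, 0.2, -0.6]
opening: 0.124
gripper_force: 59.3
```

Call:
step_arm --series '[{"x":0,"y":0,"z":0,"wx":0,"wy":0,"wz":0.116,"gripper":1},{"x":0,"y":0,"z":0,"wx":0,"wy":0,"wz":0.116,"gripper":1},{"x":0,"y":0,"z":0,"wx":0,"wy":0,"wz":0.116,"gripper":1},{"x":0,"y":0,"z":0,"wx":0,"wy":0,"wz":0.116,"gripper":1},{"x":0,"y":0,"z":0,"wx":0,"wy":0,"wz":0.116,"gripper":1},{"x":0,"y":0,"z":0,"wx":0,"wy":0,"wz":0.116,"gripper":1},{"x":0,"y":0,"z":0,"wx":0,"wy":0,"wz":0.116,"gripper":1},{"x":0,"y":0,"z":0,"wx":0,"wy":0,"wz":0.12,"gripper":1},{"x":0,"y":0,"z":0,"wx":0,"wy":0,"wz":0,"gripper":1},{"x":0,"y":0,"z":0,"wx":0,"wy":0,"wz":0,"gripper":1}]'

```text
time_s: 22.12
position: [542.2, 13.5, 148.9]
tool_rot: [-179.8, 0.0, 85.2]
force: [-0.3, 0.6, -1.6]
opening: 0.127
gripper_force: 59.3
```

```bash
python3 - <<'E'
from h import *
m=eyes.camera_model("wrist"); im=eyes.read_camera("wrist"); cv2.imwrite("pics/w9.png",im)
for n,h in HUES.items():
    for b in blob(im,m,32,h,110,amin=100)[:3]: print(n,b["px"],b["area"],b["c"],b["ang"],b["size"])
plan(546.9,16.1,45,85)
E
```

```text
red [278. 284.] 2818 [534.4 -63.3] 85.2 [96.1 26.2]
red [285. 170.] 787 [548.   28.8] 175.2 [50.5 42. ]
red [286. 190.] 460 [547.3  20. ] 175.2 [31.4 24.3]
blue [385. 176.] 609 [634.2  11.5] 85.3 [60.8 50.1]
blue [401. 196.] 488 [637.1   8.9] 90.4 [30.6 29.9]
yellow [412.  94.] 1008 [644.   85.2] 0.4 [31.5 28.1]
yellow [375. 109.] 242 [616.6  77. ] 84.4 [37.2  3.9]
yellow [284.  85.] 216 [552.8  97.7] 19.9 [22.3 15.8]
at [542.5  13.5 149.2] [-1.7986e+02  1.0000e-02  8.5190e+01] j [  1.  19. -14.  57.   0.  96.] -> shift cm x 0.29 y 0.42 z 10.42  wz 0.003 (do shift with rows before turning)
```

View pics/w9.png

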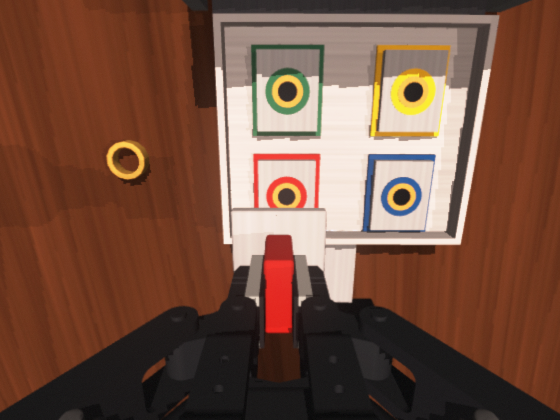

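The red plate is held square. The red mould shows at (286,190) and blue at (401,196), and the disc positions match the earlier ones to within 0.6 mm. I'll check the plate's offset in the hand from its front edge at row 208.

```bash
cat >> h.py <<'E'
def inhand(im,m,pos,yaw,zoff,y0=205,y1=None):
    """held plate: offset hx along tool x and hy along tool y from its visible front top corners, found as bright front edge"""
    c,s=np.cos(np.radians(yaw)),np.sin(np.radians(yaw)); z=pos[2]-zoff+6
    for hx in (-2,0,2):
        P=[proj(m,(pos[0]+c*(28+hx)+s*b,pos[1]+s*(28+hx)-c*b,z)).round(1) for b in(-22,22)]; print("hx",hx,P)
E
python3 - <<'E'
from h import *
m=eyes.camera_model("wrist"); im=cv2.imread("pics/w9.png"); o=status.get_obs()
inhand(im,m,o["position"],o["tool_rot"][2],11.9)
g=cv2.cvtColor(im,cv2.COLOR_BGR2GRAY).astype(int); print(g[200:216,240],g[222,222:240],g[222,318:336])
E
```

```text
hx -2 [array([232.7, 215.8]), array([328.9, 215.9])]
hx 0 [array([232.5, 211.7]), array([329.1, 211.7])]
hx 2 [array([232.3, 207.5]), array([329.3, 207.5])]
[241 242 242 241 241 241 239 216 143 139 162 215 230 234 234 234] [159 239 242 243 243 242 234 167 101 132 209 232 232 233 234 235 235 235] [227 228 228 229 229 227 224 207 210 233 235 235 235 234 234 234 234 234]
```

Call:
step_arm --series '[{"x":0.22,"y":0.44,"z":1.5,"wx":0,"wy":0,"wz":0.003,"gripper":1},{"x":0,"y":0,"z":2.4,"wx":0,"wy":0,"wz":0,"gripper":1},{"x":0,"y":0,"z":2.4,"wx":0,"wy":0,"wz":0,"gripper":1},{"x":0,"y":0,"z":2.0,"wx":0,"wy":0,"wz":0,"gripper":1},{"x":0,"y":0,"z":1.0,"wx":0,"wy":0,"wz":0,"gripper":1},{"x":0,"y":0,"z":0,"wx":0,"wy":0,"wz":0,"gripper":1},{"x":0,"y":0,"z":0,"wx":0,"wy":0,"wz":0,"gripper":1},{"x":0,"y":0,"z":0,"wx":0,"wy":0,"wz":0,"gripper":1}]'

```text
time_s: 22.83
position: [549.2, 15.4, 58.7]
tool_rot: [179.9, -0.0, 84.9]
force: [1.0, -0.7, -1.5]
opening: 0.127
gripper_force: 59.3
```

```bash
python3 - <<'E'
from h import *
m=eyes.camera_model("wrist"); im=eyes.read_camera("wrist"); cv2.imwrite("pics/w10.png",im)
o=status.get_obs(); print(o["position"].round(1),o["tool_rot"].round(2),o["force"].round(1)); plan(547.1,15.3,45,85)
E
```

```text
[549.5  15.4  59. ] [ 1.7984e+02 -3.0000e-02  8.4890e+01] [-0.4  0.7 -0.8]
at [549.5  15.4  59. ] [ 1.7984e+02 -3.0000e-02  8.4890e+01] j [  2.  25. -21.  44.   0.  97.] -> shift cm x -0.03 y -0.23 z 1.40  wz -0.002 (do shift with rows before turning)
```

View pics/w10.png

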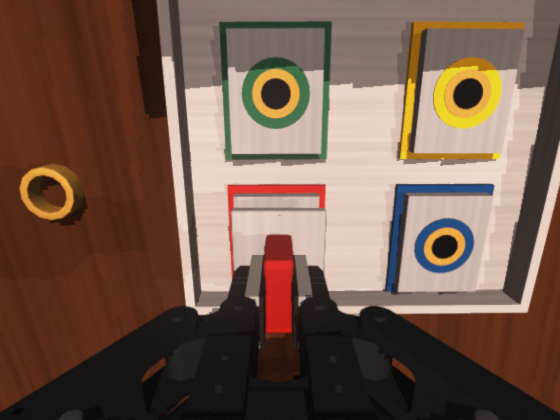

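The red plate is above its mould at (278,215), with the red surround visible around it. I'll correct the 2.3 mm offset and set it down gently.

Call:
step_arm --series '[{"x":-0.03,"y":-0.23,"z":0.4,"wx":0,"wy":0,"wz":-0.002,"gripper":1},{"x":0,"y":0,"z":0.4,"wx":0,"wy":0,"wz":0,"gripper":1},{"x":0,"y":0,"z":0.3,"wx":0,"wy":0,"wz":0,"gripper":1},{"x":0,"y":0,"z":0,"wx":0,"wy":0,"wz":0,"gripper":1},{"x":0,"y":0,"z":0,"wx":0,"wy":0,"wz":0,"gripper":1}]'

```text
time_s: 23.3
position: [545.5, 15.3, 46.4]
tool_rot: [-180.0, -0.0, 85.0]
force: [0.1, 0.6, -1.1]
opening: 0.125
gripper_force: 59.3
```

```bash
python3 - <<'E'
from h import *
plan(547.1,15.3,44,85); print(status.get_obs()["force"])
E
```

```text
at [545.5  15.3  46.4] [-1.7998e+02 -1.0000e-02  8.4970e+01] j [  2.  25. -22.  42.   0.  97.] -> shift cm x 0.02 y 0.16 z 0.24  wz -0.000 (do shift with rows before turning)
[ 0.06040243  0.63531992 -1.08145516]
```

Call:
step_arm --series '[{"x":0,"y":0.16,"z":0,"wx":0,"wy":0,"wz":0,"gripper":1},{"x":0,"y":0,"z":0.1,"wx":0,"wy":0,"wz":0,"gripper":1},{"x":0,"y":0,"z":0.1,"wx":0,"wy":0,"wz":0,"gripper":1},{"x":0,"y":0,"z":0,"wx":0,"wy":0,"wz":0,"gripper":1},{"x":0,"y":0,"z":0,"wx":0,"wy":0,"wz":0,"gripper":1},{"x":0,"y":0,"z":0,"wx":0,"wy":0,"wz":0,"gripper":1}]'

```text
time_s: 23.8
position: [547.4, 15.1, 44.6]
tool_rot: [180.0, -0.0, 85.0]
force: [0.4, 0.6, -0.9]
opening: 0.128
gripper_force: 59.3
```

Call:
step_arm --series '[{"x":0,"y":0,"z":0.05,"wx":0,"wy":0,"wz":0,"gripper":1},{"x":0,"y":0,"z":0,"wx":0,"wy":0,"wz":0,"gripper":1},{"x":0,"y":0,"z":0,"wx":0,"wy":0,"wz":0,"gripper":1}]'

```text
time_s: 24.05
position: [547.4, 15.1, 44.1]
tool_rot: [180.0, -0.0, 85.0]
force: [-0.3, -0.1, -1.0]
opening: 0.118
gripper_force: 59.3
```

Call:
step_arm --series '[{"x":0,"y":0,"z":0.05,"wx":0,"wy":0,"wz":0,"gripper":1},{"x":0,"y":0,"z":0.05,"wx":0,"wy":0,"wz":0,"gripper":1},{"x":0,"y":0,"z":0,"wx":0,"wy":0,"wz":0,"gripper":1},{"x":0,"y":0,"z":0,"wx":0,"wy":0,"wz":0,"gripper":1}]'

```text
time_s: 24.38
position: [547.5, 15.2, 43.9]
tool_rot: [180.0, -0.0, 85.0]
force: [-1.9, -0.3, 4.8]
opening: 0.125
gripper_force: 60.3
```

Call:
step_arm --series '[{"x":0,"y":0,"z":0,"wx":0,"wy":0,"wz":0,"gripper":-0.2},{"x":0,"y":0,"z":0,"wx":0,"wy":0,"wz":0,"gripper":-0.2},{"x":0,"y":0,"z":0,"wx":0,"wy":0,"wz":0,"gripper":-0.2},{"x":0,"y":0,"z":0,"wx":0,"wy":0,"wz":0,"gripper":-0.2},{"x":0,"y":0,"z":0,"wx":0,"wy":0,"wz":0,"gripper":-0.2},{"x":0,"y":0,"z":-1,"wx":0,"wy":0,"wz":0,"gripper":-0.2},{"x":0,"y":0,"z":-2.5,"wx":0,"wy":0,"wz":0,"gripper":-0.2},{"x":0,"y":0,"z":-3,"wx":0,"wy":0,"wz":0,"gripper":-0.2},{"x":0,"y":0,"z":-3,"wx":0,"wy":0,"wz":0,"gripper":-0.2},{"x":0,"y":0,"z":-1.5,"wx":0,"wy":0,"wz":0,"gripper":-0.2},{"x":0,"y":0,"z":0,"wx":0,"wy":0,"wz":0,"gripper":-0.2},{"x":0,"y":0,"z":0,"wx":0,"wy":0,"wz":0,"gripper":-0.2}]'

```text
time_s: 25.38
position: [548.4, 15.2, 154.7]
tool_rot: [179.8, -0.0, 85.0]
force: [0.2, -0.4, 0.1]
opening: 0.599
gripper_force: 0.0
```

```bash
python3 - <<'E'
from h import *
m=eyes.camera_model("wrist"); im=eyes.read_camera("wrist"); cv2.imwrite("pics/w11.png",im)
print(barfit(im,m,"red",547,16,85,32)); o=status.get_obs(); print(o["position"],o["tool_rot"])
p=proj(m,(547,16,32)).astype(int); c=im[max(0,p[1]-75):p[1]+75,p[0]-90:p[0]+90]; cv2.imwrite("pics/c11.png",cv2.resize(c,None,fx=4,fy=4,interpolation=cv2.INTER_CUBIC))
E
```

```text
(array([546. ,  15.5,  85.3]), np.float64(0.05))
[547.26084554  15.11290507 153.29839037] [ 1.79969374e+02 -1.58607578e-02  8.49730487e+01]
```

View pics/c11.png

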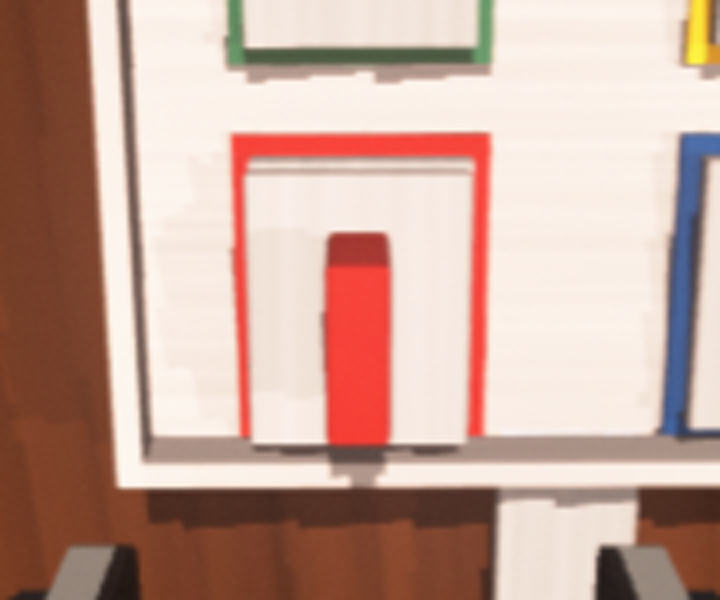

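```bash
cat >> h.py <<'E'
X=np.array([np.cos(np.radians(85)),np.sin(np.radians(85))]); Y=np.array([-X[1],X[0]])
def profile(im,m,c,axis,side,z,half,off=0):
    """grey+saturation along a line crossing the edge at +-half of axis, at height z, mm from the centre: prints edge positions"""
    g=cv2.GaussianBlur(im,(3,3),0.5).astype(float); out=[]
    t=np.arange(half-6,half+8,.25); d=(X if axis=="x" else Y)*side; e=(Y if axis=="x" else X)
    V=[]
    for s in np.arange(-12,13,2)+off:
        P=np.array([proj(m,(*(np.array(c)+d*a+e*s),z)) for a in t],np.float32)
        V.append(cv2.remap(g.astype(np.float32),P[None,:,0],P[None,:,1],cv2.INTER_LINEAR)[0])
    V=np.median(V,0); return t,V
E
python3 - <<'E'
from h import *
m=eyes.camera_model("wrist"); im=cv2.imread("pics/w11.png")
c=(547.2,16.3)
for ax,sd,h,off in (("y",1,22,0),("y",-1,22,0),("x",1,28,15)):
    for z in (38,22):
        t,V=profile(im,m,c,ax,sd,z,h,off); print(ax,sd,z," ".join("%g:%d/%d"%(a,v[2],v[1]) for a,v in zip(t[::2],V[::2])))
E
```

```text
y 1 38 16:244/230 16.5:244/230 17:243/229 17.5:243/229 18:242/227 18.5:241/226 19:241/226 19.5:241/226 20:241/226 20.5:241/226 21:241/227 21.5:241/226 22:240/225 22.5:239/222 23:237/215 23.5:233/195 24:231/164 24.5:232/124 25:235/95 25.5:237/86 26:237/104 26.5:239/152 27:242/199 27.5:245/221 28:247/231 28.5:248/233 29:248/234 29.5:248/234
y 1 22 16:242/229 16.5:243/229 17:244/230 17.5:244/230 18:243/229 18.5:242/228 19:242/228 19.5:241/227 20:241/226 20.5:241/226 21:241/226 21.5:241/226 22:241/227 22.5:241/227 23:240/226 23.5:240/225 24:239/222 24.5:236/211 25:232/192 25.5:231/158 26:232/121 26.5:236/93 27:237/85 27.5:237/101 28:238/140 28.5:241/184 29:244/213 29.5:245/226
y -1 38 16:246/233 16.5:246/233 17:245/232 17.5:245/231 18:243/224 18.5:240/210 19:238/179 19.5:238/140 20:242/101 20.5:244/82 21:246/77 21.5:246/87 22:246/119 22.5:247/160 23:248/202 23.5:249/226 24:250/236 24.5:250/239 25:251/239 25.5:250/239 26:250/239 26.5:250/239 27:251/239 27.5:251/239 28:250/239 28.5:250/239 29:251/239 29.5:251/239
y -1 22 16:246/234 16.5:246/233 17:246/233 17.5:246/233 18:246/232 18.5:245/2
[... 234 characters left out ...]
/239 29:251/239 29.5:251/239
x 1 38 22:247/235 22.5:247/235 23:247/235 23.5:247/235 24:247/235 24.5:247/235 25:247/235 25.5:247/235 26:247/235 26.5:244/230 27:235/217 27.5:220/196 28:213/187 28.5:215/191 29:229/209 29.5:221/198 30:210/176 30.5:198/146 31:218/113 31.5:239/86 32:245/73 32.5:247/69 33:248/68 33.5:248/69 34:247/77 34.5:244/95 35:239/140 35.5:242/188
x 1 22 22:247/236 22.5:247/236 23:246/234 23.5:243/229 24:233/214 24.5:219/194 25:213/186 25.5:214/190 26:228/207 26.5:223/200 27:212/181 27.5:201/154 28:209/124 28.5:235/92 29:242/79 29.5:247/70 30:247/68 30.5:248/68 31:247/70 31.5:246/79 32:243/104 32.5:238/146 33:243/192 33.5:248/229 34:250/237 34.5:251/240 35:251/240 35.5:251/240
```

The red plate covers its mould. The edge profiles put it within about 1 mm along x and 0.2 mm along y, which is flush. Next is blue.

Call:
step_arm --series '[{"x":-2.9,"y":0.64,"z":0,"wx":0,"wy":0,"wz":0,"gripper":-0.2},{"x":-2.9,"y":0.64,"z":0,"wx":0,"wy":0,"wz":0,"gripper":-0.2},{"x":-2.9,"y":0.64,"z":0,"wx":0,"wy":0,"wz":0,"gripper":-0.2},{"x":-2.9,"y":0.64,"z":0,"wx":0,"wy":0,"wz":0,"gripper":-0.2},{"x":-2.9,"y":0.64,"z":0,"wx":0,"wy":0,"wz":0,"gripper":-0.2},{"x":-2.9,"y":0.64,"z":0,"wx":0,"wy":0,"wz":0,"gripper":-0.2},{"x":-2.9,"y":0.64,"z":0,"wx":0,"wy":0,"wz":0,"gripper":-0.2},{"x":-2.9,"y":0.64,"z":0,"wx":0,"wy":0,"wz":0,"gripper":-0.2},{"x":-2.9,"y":0.64,"z":0,"wx":0,"wy":0,"wz":0,"gripper":-0.2},{"x":0,"y":0,"z":0,"wx":0,"wy":0,"wz":0.1,"gripper":-0.2},{"x":0,"y":0,"z":0,"wx":0,"wy":0,"wz":0.118,"gripper":-0.2},{"x":0,"y":0,"z":0,"wx":0,"wy":0,"wz":0.118,"gripper":-0.2}]'

```text
time_s: 26.43
position: [580.5, -250.3, 150.7]
tool_rot: [-179.8, -0.0, 65.3]
force: [0.1, 0.7, 0.6]
opening: 0.599
gripper_force: 0.0
```

Call:
step_arm --series '[{"x":0,"y":0,"z":0,"wx":0,"wy":0,"wz":0.118,"gripper":-0.2},{"x":0,"y":0,"z":0,"wx":0,"wy":0,"wz":0.118,"gripper":-0.2},{"x":0,"y":0,"z":0,"wx":0,"wy":0,"wz":0.118,"gripper":-0.2},{"x":0,"y":0,"z":0,"wx":0,"wy":0,"wz":0.118,"gripper":-0.2},{"x":0,"y":0,"z":0,"wx":0,"wy":0,"wz":0.118,"gripper":-0.2},{"x":0,"y":0,"z":0,"wx":0,"wy":0,"wz":0.118,"gripper":-0.2},{"x":0,"y":0,"z":0,"wx":0,"wy":0,"wz":0.118,"gripper":-0.2},{"x":0,"y":0,"z":0,"wx":0,"wy":0,"wz":0.1,"gripper":-0.2},{"x":0,"y":0,"z":0,"wx":0,"wy":0,"wz":0,"gripper":-0.2},{"x":0,"y":0,"z":0,"wx":0,"wy":0,"wz":0,"gripper":-0.2},{"x":0,"y":0,"z":0,"wx":0,"wy":0,"wz":0,"gripper":-0.2},{"x":0,"y":0,"z":0,"wx":0,"wy":0,"wz":0,"gripper":-0.2}]'

```text
time_s: 27.43
position: [581.5, -249.8, 152.4]
tool_rot: [-180.0, 0.0, 12.7]
force: [-0.0, -1.1, 1.2]
opening: 0.6
gripper_force: 0.0
```

```bash
cat >> h.py <<'E'
def look(tag,**guess):
    m=eyes.camera_model("wrist"); im=eyes.read_camera("wrist"); cv2.imwrite(f"pics/{tag}.png",im); np.save(f"pics/{tag}.npy",m,allow_pickle=True)
    for c,g in guess.items():
        try: print(c,"bar",barfit(im,m,c,*g),"plate",platefit(im,m,c,*g))
        except Exception as e: print(c,"fit failed",e)
    return im,m
E
python3 - <<'E'
from h import *
look("w12",blue=(582.2,-249.9,12.8),yellow=(570.8,-380.5,2.4),green=(448.2,-381.9,11.2)); plan(582.2,-249.9,11.5,12.8)
E
```

```text
blue bar (array([ 582.5, -248.6,   13.1]), np.float64(0.283)) plate (array([ 581.1, -249.4,   12.7]), np.float64(0.022))
yellow bar (array([ 569.1, -383. ,   15.6]), np.float64(0.6)) plate (array([ 570.5, -379.9,    2.7]), np.float64(0.044))
green fit failed attempt to get argmax of an empty sequence
at [ 581.7 -249.8  152.7] [-1.7997e+02  2.0000e-02  1.2730e+01] j [-23.  28.  -0.  62.   0. 144.] -> shift cm x 0.05 y 0.02 z 14.12  wz -0.001 (do shift with rows before turning)
```

Call:
step_arm --series '[{"x":-0.02,"y":0,"z":2.0,"wx":0,"wy":0,"wz":0,"gripper":-0.2},{"x":0,"y":0,"z":3.0,"wx":0,"wy":0,"wz":0,"gripper":-0.2},{"x":0,"y":0,"z":3.0,"wx":0,"wy":0,"wz":0,"gripper":-0.2},{"x":0,"y":0,"z":3.0,"wx":0,"wy":0,"wz":0,"gripper":-0.2},{"x":0,"y":0,"z":2.0,"wx":0,"wy":0,"wz":0,"gripper":-0.2},{"x":0,"y":0,"z":1.1,"wx":0,"wy":0,"wz":0,"gripper":-0.2},{"x":0,"y":0,"z":0,"wx":0,"wy":0,"wz":0,"gripper":-0.2},{"x":0,"y":0,"z":0,"wx":0,"wy":0,"wz":0,"gripper":-0.2},{"x":0,"y":0,"z":0,"wx":0,"wy":0,"wz":0,"gripper":-0.2},{"x":0,"y":0,"z":0,"wx":0,"wy":0,"wz":0,"gripper":-0.2}]' --squeeze 60

```text
time_s: 28.32
position: [583.3, -250.6, 14.1]
tool_rot: [179.9, -0.2, 12.7]
force: [-0.0, -0.2, -0.1]
opening: 0.597
gripper_force: 0.0
```

```bash
python3 - <<'E'
from h import *
plan(581.4,-249.6,11.5,12.8)
E
```

```text
at [ 583.3 -250.6   14.1] [179.89  -0.19  12.67] j [-23.  34. -11.  44.   0. 144.] -> shift cm x -0.17 y -0.14 z 0.26  wz -0.002 (do shift with rows before turning)
```

Call:
step_arm --series '[{"x":-0.17,"y":-0.1,"z":0.24,"wx":0,"wy":0,"wz":0,"gripper":-0.2},{"x":0,"y":0,"z":0,"wx":0,"wy":0,"wz":0,"gripper":-0.2},{"x":0,"y":0,"z":0,"wx":0,"wy":0,"wz":0,"gripper":-0.2},{"x":0,"y":0,"z":0,"wx":0,"wy":0,"wz":0,"gripper":1},{"x":0,"y":0,"z":0,"wx":0,"wy":0,"wz":0,"gripper":1},{"x":0,"y":0,"z":0,"wx":0,"wy":0,"wz":0,"gripper":1},{"x":0,"y":0,"z":0,"wx":0,"wy":0,"wz":0,"gripper":1},{"x":0,"y":0,"z":0,"wx":0,"wy":0,"wz":0,"gripper":1},{"x":0,"y":0,"z":0,"wx":0,"wy":0,"wz":0,"gripper":1},{"x":0,"y":0,"z":0,"wx":0,"wy":0,"wz":0,"gripper":1}]' --squeeze 60

```text
time_s: 29.15
position: [580.1, -249.5, 9.9]
tool_rot: [180.0, -0.0, 12.7]
force: [0.3, -0.6, 1.7]
opening: 0.126
gripper_force: 60.3
```

Call:
step_arm --series '[{"x":0,"y":0,"z":-1.5,"wx":0,"wy":0,"wz":0,"gripper":1},{"x":0,"y":0,"z":-3.0,"wx":0,"wy":0,"wz":0,"gripper":1},{"x":0,"y":0,"z":-3.5,"wx":0,"wy":0,"wz":0,"gripper":1},{"x":0,"y":0,"z":-3.5,"wx":0,"wy":0,"wz":0,"gripper":1},{"x":1.4,"y":-2.99,"z":-1.5,"wx":0,"wy":0,"wz":0,"gripper":1},{"x":1.4,"y":-2.99,"z":-1,"wx":0,"wy":0,"wz":0,"gripper":1},{"x":1.4,"y":-2.99,"z":0,"wx":0,"wy":0,"wz":0,"gripper":1},{"x":1.4,"y":-2.99,"z":0,"wx":0,"wy":0,"wz":0,"gripper":1},{"x":1.4,"y":-2.99,"z":0,"wx":0,"wy":0,"wz":0,"gripper":1},{"x":1.4,"y":-2.99,"z":0,"wx":0,"wy":0,"wz":0,"gripper":1},{"x":1.4,"y":-2.99,"z":0,"wx":0,"wy":0,"wz":0,"gripper":1},{"x":1.4,"y":-2.99,"z":0,"wx":0,"wy":0,"wz":0,"gripper":1}]'

```text
time_s: 30.15
position: [636.2, 10.2, 149.1]
tool_rot: [-180.0, 0.1, 12.7]
force: [0.7, -1.0, -1.3]
opening: 0.127
gripper_force: 59.8
```

Call:
step_arm --series '[{"x":0,"y":0,"z":0,"wx":0,"wy":0,"wz":-0.11,"gripper":1},{"x":0,"y":0,"z":0,"wx":0,"wy":0,"wz":-0.116,"gripper":1},{"x":0,"y":0,"z":0,"wx":0,"wy":0,"wz":-0.116,"gripper":1},{"x":0,"y":0,"z":0,"wx":0,"wy":0,"wz":-0.116,"gripper":1},{"x":0,"y":0,"z":0,"wx":0,"wy":0,"wz":-0.116,"gripper":1},{"x":0,"y":0,"z":0,"wx":0,"wy":0,"wz":-0.116,"gripper":1},{"x":0,"y":0,"z":0,"wx":0,"wy":0,"wz":-0.116,"gripper":1},{"x":0,"y":0,"z":0,"wx":0,"wy":0,"wz":-0.116,"gripper":1},{"x":0,"y":0,"z":0,"wx":0,"wy":0,"wz":-0.116,"gripper":1},{"x":0,"y":0,"z":0,"wx":0,"wy":0,"wz":-0.116,"gripper":1},{"x":0,"y":0,"z":0,"wx":0,"wy":0,"wz":-0.11,"gripper":1},{"x":0,"y":0,"z":0,"wx":0,"wy":0,"wz":0,"gripper":1}]'

```text
time_s: 31.15
position: [636.1, 8.6, 149.0]
tool_rot: [-179.9, -0.0, 85.2]
force: [0.0, 0.4, -1.3]
opening: 0.126
gripper_force: 59.7
```

```bash
python3 - <<'E'
from h import *
plan(636.7,8.0,58,85); print(status.get_obs()["opening"])
E
```

```text
at [636.1   8.6 149. ] [-1.7992e+02 -1.0000e-02  8.5190e+01] j [ 1. 28.  0. 62.  0. 96.] -> shift cm x -0.05 y 0.07 z 9.10  wz 0.003 (do shift with rows before turning)
0.1260981600132496
```

Call:
step_arm --series '[{"x":-0.05,"y":0.07,"z":1.5,"wx":0,"wy":0,"wz":0,"gripper":1},{"x":0,"y":0,"z":2.4,"wx":0,"wy":0,"wz":0,"gripper":1},{"x":0,"y":0,"z":2.4,"wx":0,"wy":0,"wz":0,"gripper":1},{"x":0,"y":0,"z":2.0,"wx":0,"wy":0,"wz":0,"gripper":1},{"x":0,"y":0,"z":0.8,"wx":0,"wy":0,"wz":0,"gripper":1},{"x":0,"y":0,"z":0,"wx":0,"wy":0,"wz":0,"gripper":1},{"x":0,"y":0,"z":0,"wx":0,"wy":0,"wz":0,"gripper":1},{"x":0,"y":0,"z":0,"wx":0,"wy":0,"wz":0,"gripper":1},{"x":0,"y":0,"z":0,"wx":0,"wy":0,"wz":0,"gripper":1},{"x":0,"y":0,"z":0,"wx":0,"wy":0,"wz":0,"gripper":1}]'

```text
time_s: 31.98
position: [638.5, 8.0, 60.3]
tool_rot: [179.8, -0.0, 85.1]
force: [0.4, 0.7, -0.2]
opening: 0.127
gripper_force: 59.7
```

```bash
cat >> h.py <<'E'
def hand(tag,zoff,mould):
    """held plate front edge and mould's surround front edge, along tool x"""
    o=status.get_obs(); m=eyes.camera_model("wrist"); im=eyes.read_camera("wrist"); cv2.imwrite(f"pics/{tag}.png",im)
    for nm,c,z in (("plate",o["position"][:2],o["position"][2]-zoff+6),("mould",mould,22)):
        for off in (15,-15):
            t,V=profile(im,m,c,"x",1,z,28,off); print(nm,off," ".join("%g:%d/%d"%(a,v[2],v[0]) for a,v in zip(t[::2],V[::2])))
        if nm=="plate":
            for sd in (1,-1):
                t,V=profile(im,m,c,"y",sd,z,22,20); print(nm,"y",sd," ".join("%g:%d/%d"%(a,v[2],v[0]) for a,v in zip(t[::2],V[::2])))
    print(o["position"].round(1),o["tool_rot"].round(1))
E
python3 - <<'E'
from h import *
hand("w13",9.9,(636.7,8.6)); plan(636.7,8.0,46,85)
E
```

```text
plate 15 22:223/188 22.5:223/188 23:223/188 23.5:223/188 24:223/188 24.5:223/189 25:223/189 25.5:224/189 26:224/189 26.5:225/189 27:226/189 27.5:226/190 28:225/190 28.5:225/190 29:225/189 29.5:224/189 30:221/188 30.5:212/179 31:179/150 31.5:143/120 32:138/115 32.5:166/140 33:196/164 33.5:203/170 34:204/170 34.5:204/171 35:204/171 35.5:196/164
plate -15 22:220/185 22.5:220/185 23:221/185 23.5:222/185 24:221/184 24.5:220/185 25:220/185 25.5:220/185 26:220/185 26.5:221/185 27:221/185 27.5:221/185 28:220/185 28.5:220/185 29:220/185 29.5:220/186 30:219/184 30.5:211/176 31:180/149 31.5:142/115 32:138/113 32.5:171/141 33:202/170 33.5:211/178 34:211/178 34.5:212/178 35:212/178 35.5:206/173
plate y 1 16:210/176 16.5:211/177 17:213/179 17.5:214/180 18:214/181 18.5:213/179 19:212/177 19.5:212/177 20:212/178 20.5:213/179 21:213/179 21.5:213/179 22:208/174 22.5:185/157 23:152/135 23.5:195/165 24:220/181 24.5:224/183 25:224/184 25.5:224/184 26:225/184 26.5:224/184 27:224/183 27.5:224/183 28:224/183 28.5:224/183 29:224/184 29.5:224/184
plate y -1 16:217/182 16.5:217/182 17:218/183 17.5:217/183 18:2
[... 466 characters left out ...]
26 29.5:63/128 30:63/132 30.5:63/133 31:63/133 31.5:64/127 32:75/112 32.5:132/134 33:199/173 33.5:228/194 34:235/200 34.5:236/201 35:236/201 35.5:235/200
mould -15 22:199/167 22.5:210/176 23:211/178 23.5:211/177 24:211/177 24.5:211/177 25:207/173 25.5:191/159 26:162/135 26.5:133/110 27:122/101 27.5:114/105 28:85/123 28.5:68/131 29:63/134 29.5:62/135 30:62/135 30.5:62/135 31:62/133 31.5:62/127 32:73/112 32.5:133/135 33:200/175 33.5:228/195 34:235/202 34.5:237/204 35:237/204 35.5:237/204
[638.5   8.   60.3] [179.8  -0.   85.1]
at [638.3   8.1  60. ] [ 1.7986e+02 -3.0000e-02  8.5080e+01] j [ 1. 32. -7. 50.  0. 96.] -> shift cm x -0.02 y -0.15 z 1.40  wz 0.001 (do shift with rows before turning)
```

```bash
python3 - <<'E'
from h import *
from scipy.spatial.transform import Rotation as R
o=status.get_obs(); m=eyes.camera_model("wrist")
def T(p,r): A=np.eye(4);A[:3,:3]=R.from_euler("xyz",r,degrees=True).as_matrix();A[:3,3]=p;return A
rel=np.linalg.inv(T(o["position"],o["tool_rot"]))@m["cam_to_world"]; np.save("rel.npy",rel); print(rel.round(3))
pos=np.array([549.5,15.4,59.0]); m2=dict(m); m2["cam_to_world"]=T(pos,[179.84,-.03,84.89])@rel
im=cv2.imread("pics/w10.png")
for nm,c,z in (("plate",pos[:2],pos[2]-11.9+6),("mould",(547.2,16.3),22)):
    for off in (15,-15):
        t,V=profile(im,m2,c,"x",1,z,28,off); print(nm,off," ".join("%g:%d/%d"%(a,v[2],v[1]) for a,v in zip(t[::2],V[::2]) if a>25))
E
```

```text
[[  -0.      -0.953   -0.303   77.754]
 [   1.      -0.      -0.      -1.094]
 [  -0.      -0.303    0.953 -142.604]
 [   0.       0.       0.       1.   ]]
plate 15 25.5:226/203 26:226/204 26.5:227/203 27:227/203 27.5:225/201 28:216/193 28.5:188/165 29:148/128 29.5:134/115 30:151/131 30.5:187/162 31:203/178 31.5:206/181 32:207/181 32.5:207/181 33:206/181 33.5:207/181 34:209/181 34.5:213/186 35:208/179 35.5:154/133
plate -15 25.5:222/199 26:222/199 26.5:223/199 27:222/199 27.5:220/197 28:209/187 28.5:179/158 29:145/126 29.5:141/122 30:175/152 30.5:208/179 31:214/186 31.5:215/187 32:214/186 32.5:214/186 33:215/186 33.5:215/187 34:216/186 34.5:213/187 35:201/175 35.5:158/135
mould 15 25.5:195/167 26:150/128 26.5:129/109 27:130/103 27.5:153/90 28:194/69 28.5:218/57 29:225/53 29.5:226/52 30:226/52 30.5:226/53 31:225/53 31.5:215/54 32:179/68 32.5:189/122 33:214/177 33.5:230/205 34:233/210 34.5:233/211 35:232/210 35.5:232/209
mould -15 25.5:188/164 26:154/133 26.5:130/111 27:128/102 27.5:154/89 28:198/67 28.5:217/55 29:223/52 29.5:224/52 30:224/51 30.5:224/51 31:221/51 31.5:210/52 32:177/61 32.5:184/111 33:214/174 33.5:227/200 34:230/206 34.5:231/207 35:230/206 35.5:229/205
```

Call:
step_arm --series '[{"x":-0.2,"y":-0.14,"z":0.4,"wx":0,"wy":0,"wz":0,"gripper":1},{"x":0,"y":0,"z":0.4,"wx":0,"wy":0,"wz":0,"gripper":1},{"x":0,"y":0,"z":0.3,"wx":0,"wy":0,"wz":0,"gripper":1},{"x":0,"y":0,"z":0,"wx":0,"wy":0,"wz":0,"gripper":1},{"x":0,"y":0,"z":0,"wx":0,"wy":0,"wz":0,"gripper":1},{"x":0,"y":0,"z":0,"wx":0,"wy":0,"wz":0,"gripper":1}]'

```text
time_s: 32.53
position: [635.7, 6.2, 47.6]
tool_rot: [-180.0, -0.0, 85.1]
force: [-0.5, 0.5, -1.1]
opening: 0.128
gripper_force: 59.7
```

```bash
python3 - <<'E'
from h import *
plan(636.9,6.1,42,85)
E
```

```text
at [635.7   6.2  47.6] [-1.800e+02 -1.000e-02  8.509e+01] j [ 1. 33. -9. 49.  0. 95.] -> shift cm x 0.00 y 0.12 z 0.56  wz 0.002 (do shift with rows before turning)
```

Call:
step_arm --series '[{"x":0,"y":0.12,"z":0.1,"wx":0,"wy":0,"wz":0,"gripper":1},{"x":0,"y":0,"z":0.2,"wx":0,"wy":0,"wz":0,"gripper":1},{"x":0,"y":0,"z":0.1,"wx":0,"wy":0,"wz":0,"gripper":1},{"x":0,"y":0,"z":0,"wx":0,"wy":0,"wz":0,"gripper":1},{"x":0,"y":0,"z":0,"wx":0,"wy":0,"wz":0,"gripper":1}]'

```text
time_s: 32.95
position: [636.8, 6.1, 43.6]
tool_rot: [-180.0, -0.0, 85.1]
force: [0.3, 0.1, -1.4]
opening: 0.13
gripper_force: 59.7
```

Call:
step_arm --series '[{"x":0,"y":0,"z":0.1,"wx":0,"wy":0,"wz":0,"gripper":1},{"x":0,"y":0,"z":0.0,"wx":0,"wy":0,"wz":0,"gripper":1},{"x":0,"y":0,"z":0,"wx":0,"wy":0,"wz":0,"gripper":1}]'

```text
time_s: 33.2
position: [636.9, 6.1, 42.7]
tool_rot: [180.0, -0.0, 85.1]
force: [-0.7, -0.2, 0.1]
opening: 0.125
gripper_force: 59.7
```

Call:
step_arm --series '[{"x":0,"y":0,"z":0.05,"wx":0,"wy":0,"wz":0,"gripper":1},{"x":0,"y":0,"z":0,"wx":0,"wy":0,"wz":0,"gripper":1},{"x":0,"y":0,"z":0,"wx":0,"wy":0,"wz":0,"gripper":-0.2},{"x":0,"y":0,"z":0,"wx":0,"wy":0,"wz":0,"gripper":-0.2},{"x":0,"y":0,"z":0,"wx":0,"wy":0,"wz":0,"gripper":-0.2},{"x":0,"y":0,"z":0,"wx":0,"wy":0,"wz":0,"gripper":-0.2},{"x":0,"y":0,"z":0,"wx":0,"wy":0,"wz":0,"gripper":-0.2},{"x":0,"y":0,"z":-1.5,"wx":0,"wy":0,"wz":0,"gripper":-0.2},{"x":0,"y":0,"z":-3,"wx":0,"wy":0,"wz":0,"gripper":-0.2},{"x":0,"y":0,"z":-3,"wx":0,"wy":0,"wz":0,"gripper":-0.2},{"x":0,"y":0,"z":-2.5,"wx":0,"wy":0,"wz":0,"gripper":-0.2},{"x":0,"y":0,"z":-1,"wx":0,"wy":0,"wz":0,"gripper":-0.2}]'

```text
time_s: 34.2
position: [639.2, 6.1, 156.5]
tool_rot: [179.6, -0.0, 85.1]
force: [0.6, -0.7, 0.6]
opening: 0.599
gripper_force: 0.0
```

Call:
step_arm --series '[{"x":0,"y":0,"z":0,"wx":0,"wy":0,"wz":0,"gripper":-0.2},{"x":0,"y":0,"z":0,"wx":0,"wy":0,"wz":0,"gripper":-0.2},{"x":0,"y":0,"z":0,"wx":0,"wy":0,"wz":0,"gripper":-0.2},{"x":0,"y":0,"z":0,"wx":0,"wy":0,"wz":0,"gripper":-0.2}]'

```text
time_s: 34.53
position: [635.5, 6.0, 150.0]
tool_rot: [-179.8, 0.0, 85.1]
force: [0.0, -0.4, -0.0]
opening: 0.598
gripper_force: 0.0
```

```bash
cat >> h.py <<'E'
def edge(t,v,lo,hi,rise):
    """position of the steepest change of v in [lo,hi]; rise=+1/-1"""
    k=(t>=lo)&(t<=hi); g=np.gradient(v,t)*rise; g[~k]=-1e9; return t[g.argmax()]
def check(im,m,col,c):
    """plate on mould: plate-top edges (z 38) and surround outer edges (z 22) about the guess c (mm), along X and Y"""
    ch={"red":1,"blue":2,"green":2,"yellow":0}[col]  # channel low in the surround
    r={}
    for ax,sd,h,off in (("y",1,22,0),("y",-1,22,0),("x",1,28,14),("x",1,28,-14)):
        for nm,z in (("top",38),("sur",22)):
            t,V=profile(im,m,c,ax,sd,z,h,off); v=V[:,ch]
            r[ax,sd*(1 if off>=0 else 2),nm]=edge(t,v,h-5,h+5.5,-1) if nm=="top" else edge(t,v,h+1,h+8,1)
    print(col,{"".join(map(str,k)):float(v) for k,v in r.items()})
    print("  Y: plate %.1f mould %.1f"%((r["y",1,"top"]-r["y",-1,"top"])/2,(r["y",1,"sur"]-r["y",-1,"sur"])/2), " X: plate",r["x",1,"top"]-28,r["x",2,"top"]-28,"mould",r["x",1,"sur"]-32.3,r["x",2,"sur"]-32.3)
E
python3 - <<'E'
from h import *
im,m=look("w14"); check(im,m,"blue",(636.7,8.6)); check(im,m,"red",(547.2,16.3)); print(barfit(im,m,"blue",636.7,8.6,85,32),barfit(im,m,"red",547,16,85,32))
P=np.array([proj(m,(636.7+a,8.6+b,32)) for a in(-50,50) for b in(-50,50)]); x0,y0=P.min(0).astype(int).clip(0); x1,y1=P.max(0).astype(int)
cv2.imwrite("pics/c14.png",cv2.resize(im[y0:y1,x0-30:x1],None,fx=3,fy=3,interpolation=cv2.INTER_CUBIC)[:600,:800])
plan(570.6,-380.2,150,2.5)
E
```

```text
blue {'y1top': 22.5, 'y1sur': 26.25, 'y-1top': 21.5, 'y-1sur': 26.0, 'x1top': 30.75, 'x1sur': 32.75, 'x2top': 30.75, 'x2sur': 32.75}
  Y: plate 0.5 mould 0.1  X: plate 2.75 2.75 mould 0.45000000000000284 0.45000000000000284
red {'y1top': 20.75, 'y1sur': 24.5, 'y-1top': 21.0, 'y-1sur': 25.75, 'x1top': 30.0, 'x1sur': 32.75, 'x2top': 30.25, 'x2sur': 32.75}
  Y: plate -0.1 mould -0.6  X: plate 2.0 2.25 mould 0.45000000000000284 0.45000000000000284
(array([635.5,   4.4,  85.6]), np.float64(0.302)) (array([546.3,  15.7,  81.7]), np.float64(0.086))
at [635.6   6.  150. ] [-1.7979e+02  1.0000e-02  8.5090e+01] j [ 1. 28.  0. 62.  0. 95.] -> shift cm x -39.04 y -3.16 z 0.00  wz 1.441 (do shift with rows before turning)
```

View pics/c14.png

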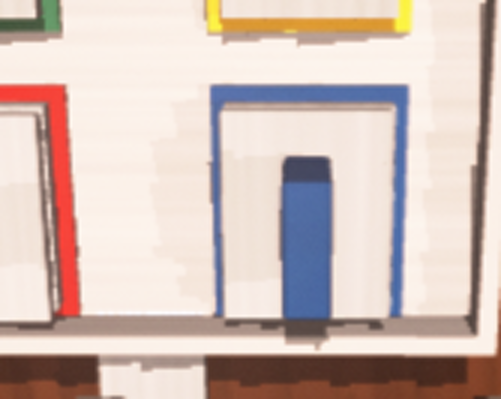

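```bash
python3 - <<'E'
from h import *
im=cv2.imread("pics/w14.png"); m=np.load("pics/w14.npy",allow_pickle=True).item()
for c,col in (((636.7,8.6),"blue"),((547.2,16.3),"red")):
  for z in (38,22):
    t,V=profile(im,m,c,"x",1,z,28,14); print(col,z," ".join("%g:%d"%(a,v[2 if col=="blue" else 1]) for a,v in zip(t,V) if 24<a<34))
E
```

```text
blue 38 24.25:245 24.5:245 24.75:245 25:245 25.25:245 25.5:245 25.75:245 26:245 26.25:245 26.5:245 26.75:245 27:245 27.25:244 27.5:242 27.75:238 28:235 28.25:226 28.5:213 28.75:200 29:194 29.25:193 29.5:192 29.75:187 30:177 30.25:166 30.5:152 30.75:134 31:117 31.25:106 31.5:100 31.75:94 32:90 32.25:90 32.5:89 32.75:89 33:89 33.25:89 33.5:90 33.75:93
blue 22 24.25:244 24.5:242 24.75:238 25:235 25.25:228 25.5:216 25.75:204 26:193 26.25:193 26.5:192 26.75:193 27:183 27.25:173 27.5:163 27.75:148 28:132 28.25:116 28.5:105 28.75:99 29:93 29.25:90 29.5:89 29.75:88 30:88 30.25:88 30.5:88 30.75:89 31:91 31.25:94 31.5:97 31.75:112 32:129 32.25:147 32.5:171 32.75:197 33:223 33.25:239 33.5:244 33.75:248
red 38 24.25:233 24.5:233 24.75:233 25:233 25.25:233 25.5:232 25.75:232 26:232 26.25:230 26.5:228 26.75:223 27:214 27.25:204 27.5:195 27.75:190 28:184 28.25:184 28.5:195 28.75:205 29:209 29.25:200 29.5:191 29.75:179 30:160 30.25:143 30.5:124 30.75:108 31:91 31.25:76 31.5:69 31.75:62 32:57 32.25:56 32.5:55 32.75:54 33:55 33.25:55 33.5:57 33.75:61
red 22 24.25:202 24.5:195 24.75:189 25:185 25.25:182 25.5:192 25.75:201 26:211 26.25:204 26.5:195 26.75:186 27:172 27.25:155 27.5:138 27.75:121 28:104 28.25:87 28.5:73 28.75:68 29:62 29.25:57 29.5:56 29.75:55 30:54 30.25:54 30.5:55 30.75:55 31:58 31.25:62 31.5:66 31.75:78 32:97 32.25:115 32.5:138 32.75:168 33:201 33.25:224 33.5:229 33.75:234
```

Blue sits flush, within about 0.3 mm. Red is about 1 mm short along x. Next is yellow.

Call:
step_arm --series '[{"x":-3.55,"y":-0.287,"z":0,"wx":0,"wy":0,"wz":0,"gripper":-0.2},{"x":-3.55,"y":-0.287,"z":0,"wx":0,"wy":0,"wz":0,"gripper":-0.2},{"x":-3.55,"y":-0.287,"z":0,"wx":0,"wy":0,"wz":0,"gripper":-0.2},{"x":-3.55,"y":-0.287,"z":0,"wx":0,"wy":0,"wz":0,"gripper":-0.2},{"x":-3.55,"y":-0.287,"z":0,"wx":0,"wy":0,"wz":0,"gripper":-0.2},{"x":-3.55,"y":-0.287,"z":0,"wx":0,"wy":0,"wz":0,"gripper":-0.2},{"x":-3.55,"y":-0.287,"z":0,"wx":0,"wy":0,"wz":0,"gripper":-0.2},{"x":-3.55,"y":-0.287,"z":0,"wx":0,"wy":0,"wz":0,"gripper":-0.2},{"x":-3.55,"y":-0.287,"z":0,"wx":0,"wy":0,"wz":0,"gripper":-0.2},{"x":-3.55,"y":-0.287,"z":0,"wx":0,"wy":0,"wz":0,"gripper":-0.2},{"x":-3.55,"y":-0.287,"z":0,"wx":0,"wy":0,"wz":0,"gripper":-0.2},{"x":0,"y":0,"z":0,"wx":0,"wy":0,"wz":0,"gripper":-0.2}]'

```text
time_s: 35.58
position: [569.9, -386.9, 150.3]
tool_rot: [-179.9, 0.2, 84.7]
force: [1.3, -0.1, 0.4]
opening: 0.601
gripper_force: 0.0
```

Call:
step_arm --series '[{"x":0,"y":0,"z":0,"wx":0,"wy":0,"wz":0.12,"gripper":-0.2},{"x":0,"y":0,"z":0,"wx":0,"wy":0,"wz":0.12,"gripper":-0.2},{"x":0,"y":0,"z":0,"wx":0,"wy":0,"wz":0.12,"gripper":-0.2},{"x":0,"y":0,"z":0,"wx":0,"wy":0,"wz":0.12,"gripper":-0.2},{"x":0,"y":0,"z":0,"wx":0,"wy":0,"wz":0.12,"gripper":-0.2},{"x":0,"y":0,"z":0,"wx":0,"wy":0,"wz":0.12,"gripper":-0.2},{"x":0,"y":0,"z":0,"wx":0,"wy":0,"wz":0.12,"gripper":-0.2},{"x":0,"y":0,"z":0,"wx":0,"wy":0,"wz":0.12,"gripper":-0.2},{"x":0,"y":0,"z":0,"wx":0,"wy":0,"wz":0.12,"gripper":-0.2},{"x":0,"y":0,"z":0,"wx":0,"wy":0,"wz":0.12,"gripper":-0.2},{"x":0,"y":0,"z":0,"wx":0,"wy":0,"wz":0.12,"gripper":-0.2},{"x":0,"y":0,"z":0,"wx":0,"wy":0,"wz":0.12,"gripper":-0.2}]'

```text
time_s: 36.58
position: [571.6, -379.4, 150.6]
tool_rot: [-179.9, 0.1, 2.3]
force: [-0.1, 0.6, -0.0]
opening: 0.599
gripper_force: 0.0
```

Call:
step_arm --series '[{"x":0,"y":0,"z":0,"wx":0,"wy":0,"wz":0,"gripper":-0.2},{"x":0,"y":0,"z":0,"wx":0,"wy":0,"wz":0,"gripper":-0.2},{"x":0,"y":0,"z":0,"wx":0,"wy":0,"wz":0,"gripper":-0.2},{"x":0,"y":0,"z":0,"wx":0,"wy":0,"wz":0,"gripper":-0.2}]'

```text
time_s: 36.92
position: [571.9, -380.1, 151.7]
tool_rot: [-180.0, 0.0, 2.7]
force: [0.4, -0.7, -0.2]
opening: 0.602
gripper_force: 0.0
```

```bash
python3 - <<'E'
from h import *
look("w15",yellow=(570.6,-380.2,2.5)); plan(570.6,-380.2,11.5,2.5)
E
```

```text
yellow bar (array([ 568.2, -379.7,    3. ]), np.float64(0.172)) plate (array([ 570. , -379.9,    2.7]), np.float64(0.022))
at [ 572.  -380.2  151.9] [-1.7997e+02  1.0000e-02  2.6600e+00] j [-34.  33.   9.  66.   0. 144.] -> shift cm x -0.14 y -0.00 z 14.04  wz 0.003 (do shift with rows before turning)
```

Call:
step_arm --series '[{"x":-0.2,"y":-0.03,"z":2.0,"wx":0,"wy":0,"wz":0,"gripper":-0.2},{"x":0,"y":0,"z":3.0,"wx":0,"wy":0,"wz":0,"gripper":-0.2},{"x":0,"y":0,"z":3.0,"wx":0,"wy":0,"wz":0,"gripper":-0.2},{"x":0,"y":0,"z":3.0,"wx":0,"wy":0,"wz":0,"gripper":-0.2},{"x":0,"y":0,"z":2.0,"wx":0,"wy":0,"wz":0,"gripper":-0.2},{"x":0,"y":0,"z":1.0,"wx":0,"wy":0,"wz":0,"gripper":-0.2},{"x":0,"y":0,"z":0,"wx":0,"wy":0,"wz":0,"gripper":-0.2},{"x":0,"y":0,"z":0,"wx":0,"wy":0,"wz":0,"gripper":-0.2},{"x":0,"y":0,"z":0,"wx":0,"wy":0,"wz":0,"gripper":-0.2},{"x":0,"y":0,"z":0,"wx":0,"wy":0,"wz":0,"gripper":-0.2},{"x":0,"y":0,"z":0,"wx":0,"wy":0,"wz":0,"gripper":-0.2},{"x":0,"y":0,"z":0,"wx":0,"wy":0,"wz":0,"gripper":-0.2}]'

```text
time_s: 37.97
position: [570.8, -380.6, 13.5]
tool_rot: [179.9, -0.1, 2.6]
force: [-0.2, -0.0, 0.4]
opening: 0.599
gripper_force: 0.0
```

Call:
step_arm --series '[{"x":0,"y":0,"z":0,"wx":0,"wy":0,"wz":0,"gripper":-0.2},{"x":0,"y":0,"z":0,"wx":0,"wy":0,"wz":0,"gripper":-0.2},{"x":0,"y":0,"z":0,"wx":0,"wy":0,"wz":0,"gripper":-0.2},{"x":0,"y":0,"z":0,"wx":0,"wy":0,"wz":0,"gripper":-0.2},{"x":0,"y":0,"z":0,"wx":0,"wy":0,"wz":0,"gripper":-0.2},{"x":0,"y":0,"z":0,"wx":0,"wy":0,"wz":0,"gripper":-0.2}]'

```text
time_s: 38.47
position: [570.0, -380.1, 12.0]
tool_rot: [-180.0, -0.0, 2.6]
force: [-0.0, -0.9, 0.7]
opening: 0.6
gripper_force: 0.0
```

Call:
step_arm --series '[{"x":0,"y":0,"z":0,"wx":0,"wy":0,"wz":0,"gripper":1},{"x":0,"y":0,"z":0,"wx":0,"wy":0,"wz":0,"gripper":1},{"x":0,"y":0,"z":0,"wx":0,"wy":0,"wz":0,"gripper":1},{"x":0,"y":0,"z":0,"wx":0,"wy":0,"wz":0,"gripper":1},{"x":0,"y":0,"z":0,"wx":0,"wy":0,"wz":0,"gripper":1},{"x":0,"y":0,"z":0,"wx":0,"wy":0,"wz":0,"gripper":1},{"x":0,"y":0,"z":0,"wx":0,"wy":0,"wz":0,"gripper":1},{"x":0,"y":0,"z":-1.5,"wx":0,"wy":0,"wz":0,"gripper":1},{"x":0,"y":0,"z":-3.0,"wx":0,"wy":0,"wz":0,"gripper":1},{"x":0,"y":0,"z":-3.5,"wx":0,"wy":0,"wz":0,"gripper":1},{"x":0,"y":0,"z":-3.5,"wx":0,"wy":0,"wz":0,"gripper":1},{"x":0,"y":0,"z":-2.5,"wx":0,"wy":0,"wz":0,"gripper":1}]' --squeeze 60

```text
time_s: 39.47
position: [570.5, -380.4, 154.9]
tool_rot: [179.9, -0.1, 2.6]
force: [0.7, -0.4, -1.0]
opening: 0.124
gripper_force: 60.6
```

Call:
step_arm --series '[{"x":0.73,"y":-3.55,"z":0,"wx":0,"wy":0,"wz":0,"gripper":1},{"x":0.73,"y":-3.55,"z":0,"wx":0,"wy":0,"wz":0,"gripper":1},{"x":0.73,"y":-3.55,"z":0,"wx":0,"wy":0,"wz":0,"gripper":1},{"x":0.73,"y":-3.55,"z":0,"wx":0,"wy":0,"wz":0,"gripper":1},{"x":0.73,"y":-3.55,"z":0,"wx":0,"wy":0,"wz":0,"gripper":1},{"x":0.73,"y":-3.55,"z":0,"wx":0,"wy":0,"wz":0,"gripper":1},{"x":0.73,"y":-3.55,"z":0,"wx":0,"wy":0,"wz":0,"gripper":1},{"x":0.73,"y":-3.55,"z":0,"wx":0,"wy":0,"wz":0,"gripper":1},{"x":0.73,"y":-3.55,"z":0,"wx":0,"wy":0,"wz":0,"gripper":1},{"x":0.73,"y":-3.55,"z":0,"wx":0,"wy":0,"wz":0,"gripper":1},{"x":0.73,"y":-3.55,"z":0,"wx":0,"wy":0,"wz":0,"gripper":1},{"x":0.73,"y":-3.55,"z":0,"wx":0,"wy":0,"wz":0,"gripper":1}]'

```text
time_s: 40.47
position: [638.2, 44.0, 151.8]
tool_rot: [-179.5, 0.1, 3.7]
force: [-0.3, -0.8, -1.1]
opening: 0.124
gripper_force: 60.6
```

Call:
step_arm --series '[{"x":0.7,"y":-3.55,"z":0,"wx":0,"wy":0,"wz":0,"gripper":1},{"x":0,"y":0,"z":0,"wx":0,"wy":0,"wz":-0.12,"gripper":1},{"x":0,"y":0,"z":0,"wx":0,"wy":0,"wz":-0.12,"gripper":1},{"x":0,"y":0,"z":0,"wx":0,"wy":0,"wz":-0.12,"gripper":1},{"x":0,"y":0,"z":0,"wx":0,"wy":0,"wz":-0.12,"gripper":1},{"x":0,"y":0,"z":0,"wx":0,"wy":0,"wz":-0.12,"gripper":1},{"x":0,"y":0,"z":0,"wx":0,"wy":0,"wz":-0.12,"gripper":1},{"x":0,"y":0,"z":0,"wx":0,"wy":0,"wz":-0.12,"gripper":1},{"x":0,"y":0,"z":0,"wx":0,"wy":0,"wz":-0.12,"gripper":1},{"x":0,"y":0,"z":0,"wx":0,"wy":0,"wz":-0.12,"gripper":1},{"x":0,"y":0,"z":0,"wx":0,"wy":0,"wz":-0.12,"gripper":1},{"x":0,"y":0,"z":0,"wx":0,"wy":0,"wz":-0.12,"gripper":1}]'

```text
time_s: 41.47
position: [644.4, 62.2, 151.9]
tool_rot: [-179.6, -1.1, 81.0]
force: [0.2, -0.1, -1.2]
opening: 0.125
gripper_force: 60.6
```

Call:
step_arm --series '[{"x":0,"y":0,"z":0,"wx":0,"wy":0,"wz":-0.118,"gripper":1},{"x":0,"y":0,"z":0,"wx":0,"wy":0,"wz":0,"gripper":1},{"x":0,"y":0,"z":0,"wx":0,"wy":0,"wz":0,"gripper":1},{"x":0,"y":0,"z":0,"wx":0,"wy":0,"wz":0,"gripper":1},{"x":0,"y":0,"z":0,"wx":0,"wy":0,"wz":0,"gripper":1},{"x":0,"y":0,"z":0,"wx":0,"wy":0,"wz":0,"gripper":1},{"x":0,"y":0,"z":0,"wx":0,"wy":0,"wz":0,"gripper":1}]'

```text
time_s: 42.05
position: [644.9, 62.2, 152.5]
tool_rot: [-179.8, -1.1, 87.3]
force: [-0.4, -0.6, -1.6]
opening: 0.125
gripper_force: 60.6
```

```bash
python3 - <<'E'
from h import *
plan(643.5,85.7,60,85)
E
```

```text
at [644.9  62.2 152.5] [-179.84   -1.13   87.35] j [ 5. 29.  2. 63.  1. 98.] -> shift cm x 2.35 y -0.25 z 9.25  wz 0.041 (do shift with rows before turning)
```

Call:
step_arm --series '[{"x":0,"y":0,"z":0,"wx":-0.003,"wy":-0.02,"wz":0,"gripper":1},{"x":0,"y":0,"z":0,"wx":0,"wy":0,"wz":0.041,"gripper":1},{"x":1.2,"y":-0.1,"z":0,"wx":0,"wy":0,"wz":0,"gripper":1},{"x":1.15,"y":-0.05,"z":0,"wx":0,"wy":0,"wz":0,"gripper":1},{"x":0,"y":0,"z":0,"wx":0,"wy":0,"wz":0,"gripper":1},{"x":0,"y":0,"z":2.4,"wx":0,"wy":0,"wz":0,"gripper":1},{"x":0,"y":0,"z":2.4,"wx":0,"wy":0,"wz":0,"gripper":1},{"x":0,"y":0,"z":2.4,"wx":0,"wy":0,"wz":0,"gripper":1},{"x":0,"y":0,"z":1.6,"wx":0,"wy":0,"wz":0,"gripper":1},{"x":0,"y":0,"z":0.4,"wx":0,"wy":0,"wz":0,"gripper":1},{"x":0,"y":0,"z":0,"wx":0,"wy":0,"wz":0,"gripper":1},{"x":0,"y":0,"z":0,"wx":0,"wy":0,"wz":0,"gripper":1}]'

```text
time_s: 43.05
position: [646.1, 86.0, 61.2]
tool_rot: [179.9, 0.0, 85.1]
force: [-0.8, -0.4, -1.3]
opening: 0.118
gripper_force: 60.6
```

Call:
step_arm --series '[{"x":0,"y":0,"z":0,"wx":0,"wy":0,"wz":0,"gripper":1},{"x":0,"y":0,"z":0,"wx":0,"wy":0,"wz":0,"gripper":1},{"x":0,"y":0,"z":0,"wx":0,"wy":0,"wz":0,"gripper":1},{"x":0,"y":0,"z":0,"wx":0,"wy":0,"wz":0,"gripper":1},{"x":0,"y":0,"z":0,"wx":0,"wy":0,"wz":0,"gripper":1},{"x":0,"y":0,"z":0,"wx":0,"wy":0,"wz":0,"gripper":1},{"x":0,"y":0,"z":0,"wx":0,"wy":0,"wz":0,"gripper":1}]'

```text
time_s: 43.63
position: [645.5, 85.7, 60.6]
tool_rot: [180.0, 0.0, 85.0]
force: [-0.1, 0.0, -0.8]
opening: 0.126
gripper_force: 60.6
```

```bash
python3 - <<'E'
from h import *
hand("w16",12,(643.5,85.7)); plan(643.5,85.7,44,85)
E
```

```text
plate 15 22:227/193 22.5:227/193 23:227/193 23.5:227/193 24:228/193 24.5:228/193 25:228/193 25.5:228/193 26:228/194 26.5:227/192 27:205/173 27.5:161/131 28:144/116 28.5:140/113 29:130/104 29.5:110/88 30:85/67 30.5:71/55 31:72/56 31.5:98/75 32:113/89 32.5:117/92 33:117/92 33.5:117/91 34:116/91 34.5:116/91 35:111/87 35.5:93/73
plate -15 22:224/188 22.5:224/189 23:225/189 23.5:225/189 24:224/189 24.5:224/189 25:225/189 25.5:224/189 26:222/187 26.5:200/166 27:155/125 27.5:145/116 28:135/108 28.5:132/106 29:124/100 29.5:108/86 30:84/67 30.5:70/55 31:73/57 31.5:104/81 32:123/96 32.5:123/98 33:123/99 33.5:123/98 34:123/98 34.5:123/99 35:118/94 35.5:100/77
plate y 1 16:216/181 16.5:217/182 17:218/184 17.5:220/184 18:220/184 18.5:219/183 19:217/183 19.5:217/182 20:218/183 20.5:219/184 21:219/184 21.5:218/183 22:212/176 22.5:195/144 23:175/93 23.5:166/69 24:145/92 24.5:134/103 25:133/105 25.5:133/105 26:134/105 26.5:134/105 27:133/105 27.5:133/104 28:134/105 28.5:133/104 29:134/105 29.5:134/105
plate y -1 16:223/187 16.5:223/187 17:223/188 17.5:223/188 18:222/186 18.5:220/185 19:219/184 19.5:2
[... 381 characters left out ...]
44 28.5:129/38 29:161/34 29.5:175/33 30:183/34 30.5:185/34 31:186/34 31.5:184/33 32:169/32 32.5:138/33 33:113/49 33.5:136/99 34:145/113 34.5:146/115 35:146/115 35.5:148/117
mould -15 22:117/94 22.5:122/99 23:123/99 23.5:123/99 24:123/99 24.5:123/99 25:123/99 25.5:121/97 26:110/89 26.5:89/71 27:70/54 27.5:67/47 28:87/44 28.5:140/38 29:171/34 29.5:181/34 30:184/33 30.5:185/33 31:185/33 31.5:182/33 32:168/32 32.5:137/32 33:112/48 33.5:136/96 34:144/111 34.5:145/114 35:145/114 35.5:146/115
[645.5  85.7  60.6] [180.   0.  85.]
at [645.5  85.7  60.6] [1.7998e+02 1.0000e-02 8.5040e+01] j [  8.  33.  -5.  52.  -0. 103.] -> shift cm x -0.01 y -0.20 z 1.66  wz 0.001 (do shift with rows before turning)
```

Call:
step_arm --series '[{"x":-0.1,"y":-0.15,"z":0.4,"wx":0,"wy":0,"wz":0,"gripper":1},{"x":0,"y":0,"z":0.4,"wx":0,"wy":0,"wz":0,"gripper":1},{"x":0,"y":0,"z":0.4,"wx":0,"wy":0,"wz":0,"gripper":1},{"x":0,"y":0,"z":0.2,"wx":0,"wy":0,"wz":0,"gripper":1},{"x":0,"y":0,"z":0,"wx":0,"wy":0,"wz":0,"gripper":1},{"x":0,"y":0,"z":0,"wx":0,"wy":0,"wz":0,"gripper":1},{"x":0,"y":0,"z":0,"wx":0,"wy":0,"wz":0,"gripper":1},{"x":0,"y":0,"z":0,"wx":0,"wy":0,"wz":0,"gripper":1},{"x":0,"y":0,"z":0,"wx":0,"wy":0,"wz":0,"gripper":1},{"x":0,"y":0,"z":0,"wx":0,"wy":0,"wz":0,"gripper":1}]'

```text
time_s: 44.52
position: [644.1, 84.8, 46.7]
tool_rot: [180.0, 0.0, 85.0]
force: [-0.5, 0.4, -1.3]
opening: 0.121
gripper_force: 60.6
```

```bash
python3 - <<'E'
from h import *
plan(644.0,84.7,44,85)
E
```

```text
at [644.1  84.8  46.7] [1.7996e+02 1.0000e-02 8.5040e+01] j [  8.  34.  -6.  50.  -0. 102.] -> shift cm x -0.01 y -0.01 z 0.27  wz 0.001 (do shift with rows before turning)
```

Call:
step_arm --series '[{"x":0,"y":0,"z":0.15,"wx":0,"wy":0,"wz":0,"gripper":1},{"x":0,"y":0,"z":0.1,"wx":0,"wy":0,"wz":0,"gripper":1},{"x":0,"y":0,"z":0,"wx":0,"wy":0,"wz":0,"gripper":1},{"x":0,"y":0,"z":0,"wx":0,"wy":0,"wz":0,"gripper":1},{"x":0,"y":0,"z":0,"wx":0,"wy":0,"wz":0,"gripper":1}]'

```text
time_s: 44.93
position: [644.1, 84.8, 44.3]
tool_rot: [180.0, 0.0, 85.0]
force: [0.5, 0.4, 1.2]
opening: 0.127
gripper_force: 60.8
```

Call:
step_arm --series '[{"x":0,"y":0,"z":0.07,"wx":0,"wy":0,"wz":0,"gripper":1},{"x":0,"y":0,"z":0,"wx":0,"wy":0,"wz":0,"gripper":1},{"x":0,"y":0,"z":0,"wx":0,"wy":0,"wz":0,"gripper":1},{"x":0,"y":0,"z":0,"wx":0,"wy":0,"wz":0,"gripper":1}]'

```text
time_s: 45.27
position: [644.1, 84.8, 44.2]
tool_rot: [179.9, 0.0, 85.0]
force: [-2.0, -0.3, 4.4]
opening: 0.127
gripper_force: 61.5
```

Call:
step_arm --series '[{"x":0,"y":0,"z":0,"wx":0,"wy":0,"wz":0,"gripper":-0.2},{"x":0,"y":0,"z":0,"wx":0,"wy":0,"wz":0,"gripper":-0.2},{"x":0,"y":0,"z":0,"wx":0,"wy":0,"wz":0,"gripper":-0.2},{"x":0,"y":0,"z":0,"wx":0,"wy":0,"wz":0,"gripper":-0.2},{"x":0,"y":0,"z":0,"wx":0,"wy":0,"wz":0,"gripper":-0.2},{"x":0,"y":0,"z":-1.5,"wx":0,"wy":0,"wz":0,"gripper":-0.2},{"x":0,"y":0,"z":-3,"wx":0,"wy":0,"wz":0,"gripper":-0.2},{"x":0,"y":0,"z":-3,"wx":0,"wy":0,"wz":0,"gripper":-0.2},{"x":0,"y":0,"z":-2.5,"wx":0,"wy":0,"wz":0,"gripper":-0.2},{"x":0,"y":0,"z":-0.8,"wx":0,"wy":0,"wz":0,"gripper":-0.2},{"x":0,"y":0,"z":0,"wx":0,"wy":0,"wz":0,"gripper":-0.2},{"x":0,"y":0,"z":0,"wx":0,"wy":0,"wz":0,"gripper":-0.2}]'

```text
time_s: 46.27
position: [643.8, 84.8, 150.8]
tool_rot: [180.0, 0.0, 85.0]
force: [-0.3, 0.5, -0.8]
opening: 0.601
gripper_force: 0.0
```

Call:
step_arm --series '[{"x":0,"y":0,"z":0,"wx":0,"wy":0,"wz":0,"gripper":-0.2},{"x":0,"y":0,"z":0,"wx":0,"wy":0,"wz":0,"gripper":-0.2},{"x":0,"y":0,"z":0,"wx":0,"wy":0,"wz":0,"gripper":-0.2},{"x":0,"y":0,"z":0,"wx":0,"wy":0,"wz":0,"gripper":-0.2},{"x":0,"y":0,"z":0,"wx":0,"wy":0,"wz":0,"gripper":-0.2},{"x":0,"y":0,"z":0,"wx":0,"wy":0,"wz":0,"gripper":-0.2}]'

```text
time_s: 46.77
position: [643.7, 84.8, 150.9]
tool_rot: [-180.0, 0.0, 85.0]
force: [0.0, -0.6, -0.4]
opening: 0.597
gripper_force: 0.0
```

```bash
python3 - <<'E'
from h import *
im,m=look("w17"); c=(643.5,85.7); check(im,m,"yellow",c)
for z in (38,22):
    for off in (14,-14):
        t,V=profile(im,m,c,"x",1,z,28,off); print(z,off," ".join("%g:%d/%d"%(a,v[2],v[0]) for a,v in zip(t[::2],V[::2]) if a>24))
P=np.array([proj(m,(c[0]+a,c[1]+b,32)) for a in(-50,50) for b in(-50,50)]); x0,y0=P.min(0).astype(int).clip(0); x1,y1=P.max(0).astype(int)
cv2.imwrite("pics/c17.png",cv2.resize(im[y0:y1,x0-30:x1],None,fx=3,fy=3,interpolation=cv2.INTER_CUBIC)[:600,:800])
eyes.read_camera("top"); M=eyes.camera_model("top"); print([(np.round(a["p"],2),atz(M,a["centre"],0).round(1)[:2]) for a in spot_point("top","plate_green")[:2]])
plan(448.2,-381.9,150,11.2)
E
```

```text
yellow {'y1top': 22.25, 'y1sur': 26.25, 'y-1top': 21.0, 'y-1sur': 25.75, 'x1top': 28.75, 'x1sur': 33.5, 'x2top': 28.5, 'x2sur': 33.75}
  Y: plate 0.6 mould 0.2  X: plate 0.75 0.5 mould 1.2000000000000028 1.4500000000000028
38 14 24.5:151/120 25:151/119 25.5:150/119 26:150/118 26.5:150/119 27:149/118 27.5:147/116 28:137/108 28.5:121/96 29:100/78 29.5:93/71 30:90/66 30.5:92/64 31:109/56 31.5:139/49 32:181/42 32.5:195/40 33:202/39 33.5:203/39 34:200/39 34.5:192/40 35:177/44 35.5:156/65
38 -14 24.5:147/117 25:147/118 25.5:147/118 26:147/117 26.5:147/117 27:146/117 27.5:145/115 28:136/109 28.5:121/96 29:100/79 29.5:92/72 30:88/67 30.5:90/64 31:108/56 31.5:139/48 32:181/42 32.5:194/40 33:202/38 33.5:202/38 34:203/38 34.5:199/40 35:192/44 35.5:167/64
22 14 24.5:145/116 25:136/108 25.5:119/93 26:99/78 26.5:93/70 27:89/67 27.5:91/64 28:105/58 28.5:126/50 29:167/44 29.5:190/41 30:202/39 30.5:202/39 31:202/39 31.5:199/39 32:188/41 32.5:172/48 33:154/69 33.5:151/92 34:158/118 34.5:160/124 35:163/128 35.5:165/131
22 -14 24.5:142/114 25:135/108 25.5:119/95 26:100/78 26.5:92/71 27:88/67 27.5:89/64 28:102/57 28.5:124/50 29:166/44 29.5:190/40 30:202/38 30.5:202/38 31:203/38 31.5:203/38 32:197/41 32.5:187/48 33:162/68 33.5:155/91 34:159/118 34.5:160/124 35:162/128 35.5:163/130
[(np.float64(0.57), array([ 458.4, -393.2])), (np.float64(0.21), array([ 595.6, -102.8]))]
at [643.9  84.9 151.3] [1.7998e+02 1.0000e-02 8.5040e+01] j [  8.  29.   2.  63.  -0. 102.] -> shift cm x -48.19 y -15.46 z 0.13  wz 1.289 (do shift with rows before turning)
```

View pics/c17.png

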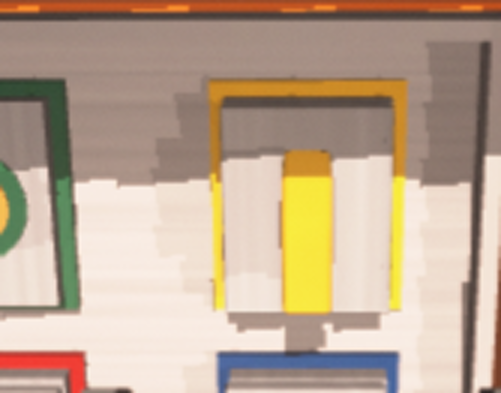

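Yellow is flush: its edges line up with the mould's to about 0.4 mm. Green is next.

Call:
step_arm --series '[{"x":-3.71,"y":-1.19,"z":0,"wx":0,"wy":0,"wz":0,"gripper":-0.2},{"x":-3.71,"y":-1.19,"z":0,"wx":0,"wy":0,"wz":0,"gripper":-0.2},{"x":-3.71,"y":-1.19,"z":0,"wx":0,"wy":0,"wz":0,"gripper":-0.2},{"x":-3.71,"y":-1.19,"z":0,"wx":0,"wy":0,"wz":0,"gripper":-0.2},{"x":-3.71,"y":-1.19,"z":0,"wx":0,"wy":0,"wz":0,"gripper":-0.2},{"x":-3.71,"y":-1.19,"z":0,"wx":0,"wy":0,"wz":0,"gripper":-0.2},{"x":-3.71,"y":-1.19,"z":0,"wx":0,"wy":0,"wz":0,"gripper":-0.2},{"x":-3.71,"y":-1.19,"z":0,"wx":0,"wy":0,"wz":0,"gripper":-0.2},{"x":-3.71,"y":-1.19,"z":0,"wx":0,"wy":0,"wz":0,"gripper":-0.2},{"x":-3.71,"y":-1.19,"z":0,"wx":0,"wy":0,"wz":0,"gripper":-0.2},{"x":-3.71,"y":-1.19,"z":0,"wx":0,"wy":0,"wz":0,"gripper":-0.2},{"x":-3.71,"y":-1.19,"z":0,"wx":0,"wy":0,"wz":0,"gripper":-0.2}]'

```text
time_s: 47.92
position: [462.2, -348.1, 151.8]
tool_rot: [179.9, 0.0, 85.0]
force: [1.5, 0.6, 0.0]
opening: 0.6
gripper_force: 0.0
```

Call:
step_arm --series '[{"x":-3.67,"y":-1.18,"z":0,"wx":0,"wy":0,"wz":0,"gripper":-0.2},{"x":0,"y":0,"z":0,"wx":0,"wy":0,"wz":0.117,"gripper":-0.2},{"x":0,"y":0,"z":0,"wx":0,"wy":0,"wz":0.117,"gripper":-0.2},{"x":0,"y":0,"z":0,"wx":0,"wy":0,"wz":0.117,"gripper":-0.2},{"x":0,"y":0,"z":0,"wx":0,"wy":0,"wz":0.117,"gripper":-0.2},{"x":0,"y":0,"z":0,"wx":0,"wy":0,"wz":0.117,"gripper":-0.2},{"x":0,"y":0,"z":0,"wx":0,"wy":0,"wz":0.117,"gripper":-0.2},{"x":0,"y":0,"z":0,"wx":0,"wy":0,"wz":0.117,"gripper":-0.2},{"x":0,"y":0,"z":0,"wx":0,"wy":0,"wz":0.117,"gripper":-0.2},{"x":0,"y":0,"z":0,"wx":0,"wy":0,"wz":0.117,"gripper":-0.2},{"x":0,"y":0,"z":0,"wx":0,"wy":0,"wz":0.117,"gripper":-0.2},{"x":0,"y":0,"z":0,"wx":0,"wy":0,"wz":0.117,"gripper":-0.2}]'

```text
time_s: 48.92
position: [448.3, -381.9, 151.5]
tool_rot: [180.0, -0.0, 11.0]
force: [-0.3, 0.4, 0.2]
opening: 0.601
gripper_force: 0.0
```

Call:
step_arm --series '[{"x":0,"y":0,"z":0,"wx":0,"wy":0,"wz":0,"gripper":-0.2},{"x":0,"y":0,"z":0,"wx":0,"wy":0,"wz":0,"gripper":-0.2},{"x":0,"y":0,"z":0,"wx":0,"wy":0,"wz":0,"gripper":-0.2},{"x":0,"y":0,"z":0,"wx":0,"wy":0,"wz":0,"gripper":-0.2},{"x":0,"y":0,"z":0,"wx":0,"wy":0,"wz":0,"gripper":-0.2},{"x":0,"y":0,"z":0,"wx":0,"wy":0,"wz":0,"gripper":-0.2},{"x":0,"y":0,"z":0,"wx":0,"wy":0,"wz":0,"gripper":-0.2},{"x":0,"y":0,"z":0,"wx":0,"wy":0,"wz":0,"gripper":-0.2}]'

```text
time_s: 49.58
position: [448.2, -381.9, 151.4]
tool_rot: [180.0, -0.0, 11.3]
force: [0.5, -0.4, -0.6]
opening: 0.6
gripper_force: 0.0
```

```bash
python3 - <<'E'
from h import *
look("w18",green=(448.2,-381.9,11.2)); plan(448.2,-381.9,12,11.2)
E
```

```text
green bar (array([ 448.2, -381.9,    3.2]), np.float64(1.0)) plate (array([ 448.3, -381.4,   11.4]), np.float64(0.032))
at [ 448.2 -381.9  151.4] [ 1.7998e+02 -2.0000e-02  1.1310e+01] j [-40.  24.  -7.  59.   0. 128.] -> shift cm x 0.00 y 0.00 z 13.94  wz 0.002 (do shift with rows before turning)
```

Call:
step_arm --series '[{"x":0,"y":-0.03,"z":2.0,"wx":0,"wy":0,"wz":0,"gripper":-0.2},{"x":0,"y":0,"z":3.0,"wx":0,"wy":0,"wz":0,"gripper":-0.2},{"x":0,"y":0,"z":3.0,"wx":0,"wy":0,"wz":0,"gripper":-0.2},{"x":0,"y":0,"z":3.0,"wx":0,"wy":0,"wz":0,"gripper":-0.2},{"x":0,"y":0,"z":2.0,"wx":0,"wy":0,"wz":0,"gripper":-0.2},{"x":0,"y":0,"z":0.93,"wx":0,"wy":0,"wz":0,"gripper":-0.2},{"x":0,"y":0,"z":0,"wx":0,"wy":0,"wz":0,"gripper":-0.2},{"x":0,"y":0,"z":0,"wx":0,"wy":0,"wz":0,"gripper":-0.2},{"x":0,"y":0,"z":0,"wx":0,"wy":0,"wz":0,"gripper":-0.2},{"x":0,"y":0,"z":0,"wx":0,"wy":0,"wz":0,"gripper":-0.2},{"x":0,"y":0,"z":0,"wx":0,"wy":0,"wz":0,"gripper":-0.2},{"x":0,"y":0,"z":0,"wx":0,"wy":0,"wz":0,"gripper":-0.2}]'

```text
time_s: 50.63
position: [448.9, -382.2, 13.2]
tool_rot: [179.9, -0.1, 11.3]
force: [0.2, 0.1, 0.3]
opening: 0.6
gripper_force: 0.0
```

Call:
step_arm --series '[{"x":0,"y":0,"z":0,"wx":0,"wy":0,"wz":0,"gripper":-0.2},{"x":0,"y":0,"z":0,"wx":0,"wy":0,"wz":0,"gripper":-0.2},{"x":0,"y":0,"z":0,"wx":0,"wy":0,"wz":0,"gripper":-0.2},{"x":0,"y":0,"z":0,"wx":0,"wy":0,"wz":0,"gripper":-0.2},{"x":0,"y":0,"z":0,"wx":0,"wy":0,"wz":0,"gripper":1},{"x":0,"y":0,"z":0,"wx":0,"wy":0,"wz":0,"gripper":1},{"x":0,"y":0,"z":0,"wx":0,"wy":0,"wz":0,"gripper":1},{"x":0,"y":0,"z":0,"wx":0,"wy":0,"wz":0,"gripper":1},{"x":0,"y":0,"z":0,"wx":0,"wy":0,"wz":0,"gripper":1},{"x":0,"y":0,"z":0,"wx":0,"wy":0,"wz":0,"gripper":1},{"x":0,"y":0,"z":0,"wx":0,"wy":0,"wz":0,"gripper":1}]' --squeeze 60

```text
time_s: 51.55
position: [448.3, -381.7, 12.2]
tool_rot: [180.0, -0.0, 11.3]
force: [-0.6, -0.5, 1.0]
opening: 0.124
gripper_force: 60.3
```

Call:
step_arm --series '[{"x":0,"y":0,"z":-1.5,"wx":0,"wy":0,"wz":0,"gripper":1},{"x":0,"y":0,"z":-3,"wx":0,"wy":0,"wz":0,"gripper":1},{"x":0,"y":0,"z":-3.5,"wx":0,"wy":0,"wz":0,"gripper":1},{"x":0,"y":0,"z":-3.5,"wx":0,"wy":0,"wz":0,"gripper":1},{"x":0,"y":0,"z":-2.4,"wx":0,"wy":0,"wz":0,"gripper":1},{"x":0,"y":0,"z":0,"wx":0,"wy":0,"wz":-0.1,"gripper":1},{"x":0,"y":0,"z":0,"wx":0,"wy":0,"wz":-0.118,"gripper":1},{"x":0,"y":0,"z":0,"wx":0,"wy":0,"wz":-0.118,"gripper":1},{"x":0,"y":0,"z":0,"wx":0,"wy":0,"wz":-0.118,"gripper":1},{"x":0,"y":0,"z":0,"wx":0,"wy":0,"wz":-0.118,"gripper":1},{"x":0,"y":0,"z":0,"wx":0,"wy":0,"wz":-0.118,"gripper":1},{"x":0,"y":0,"z":0,"wx":0,"wy":0,"wz":-0.118,"gripper":1}]'

```text
time_s: 52.55
position: [447.8, -381.3, 150.6]
tool_rot: [-180.0, -0.0, 57.9]
force: [-0.5, -0.2, -0.9]
opening: 0.123
gripper_force: 59.9
```

Call:
step_arm --series '[{"x":0,"y":0,"z":0,"wx":0,"wy":0,"wz":-0.12,"gripper":1},{"x":0,"y":0,"z":0,"wx":0,"wy":0,"wz":-0.12,"gripper":1},{"x":0,"y":0,"z":0,"wx":0,"wy":0,"wz":-0.12,"gripper":1},{"x":0,"y":0,"z":0,"wx":0,"wy":0,"wz":-0.118,"gripper":1},{"x":0,"y":0,"z":0,"wx":0,"wy":0,"wz":0,"gripper":1},{"x":0,"y":0,"z":0,"wx":0,"wy":0,"wz":0,"gripper":1},{"x":0,"y":0,"z":0,"wx":0,"wy":0,"wz":0,"gripper":1}]'

```text
time_s: 53.13
position: [448.0, -381.4, 150.8]
tool_rot: [-180.0, -0.0, 84.8]
force: [-0.0, 0.3, -0.2]
opening: 0.123
gripper_force: 59.9
```

```bash
python3 - <<'E'
from h import *
plan(554.4,94,150,85); print(status.get_obs()["opening"])
E
```

```text
at [ 448.  -381.4  150.8] [-1.800e+02 -1.000e-02  8.484e+01] j [-40.  24.  -7.  59.   0.  55.] -> shift cm x 48.31 y 6.32 z 0.08  wz -0.003 (do shift with rows before turning)
0.12295752347986796
```

Call:
step_arm --series '[{"x":3.72,"y":0.486,"z":0,"wx":0,"wy":0,"wz":-0.003,"gripper":1},{"x":3.72,"y":0.486,"z":0,"wx":0,"wy":0,"wz":0,"gripper":1},{"x":3.72,"y":0.486,"z":0,"wx":0,"wy":0,"wz":0,"gripper":1},{"x":3.72,"y":0.486,"z":0,"wx":0,"wy":0,"wz":0,"gripper":1},{"x":3.72,"y":0.486,"z":0,"wx":0,"wy":0,"wz":0,"gripper":1},{"x":3.72,"y":0.486,"z":0,"wx":0,"wy":0,"wz":0,"gripper":1},{"x":3.72,"y":0.486,"z":0,"wx":0,"wy":0,"wz":0,"gripper":1},{"x":3.72,"y":0.486,"z":0,"wx":0,"wy":0,"wz":0,"gripper":1},{"x":3.72,"y":0.486,"z":0,"wx":0,"wy":0,"wz":0,"gripper":1},{"x":3.72,"y":0.486,"z":0,"wx":0,"wy":0,"wz":0,"gripper":1},{"x":3.72,"y":0.486,"z":0,"wx":0,"wy":0,"wz":0,"gripper":1},{"x":3.72,"y":0.486,"z":0,"wx":0,"wy":0,"wz":0,"gripper":1}]'

```text
time_s: 54.13
position: [544.1, 60.1, 151.1]
tool_rot: [180.0, 0.0, 85.0]
force: [0.7, -0.8, -1.3]
opening: 0.129
gripper_force: 59.9
```

Call:
step_arm --series '[{"x":3.67,"y":0.486,"z":0,"wx":0,"wy":0,"wz":0,"gripper":1},{"x":0,"y":0,"z":0,"wx":0,"wy":0,"wz":0,"gripper":1},{"x":0,"y":0,"z":0,"wx":0,"wy":0,"wz":0,"gripper":1},{"x":0,"y":0,"z":2.4,"wx":0,"wy":0,"wz":0,"gripper":1},{"x":0,"y":0,"z":2.4,"wx":0,"wy":0,"wz":0,"gripper":1},{"x":0,"y":0,"z":2.4,"wx":0,"wy":0,"wz":0,"gripper":1},{"x":0,"y":0,"z":1.5,"wx":0,"wy":0,"wz":0,"gripper":1},{"x":0,"y":0,"z":0.4,"wx":0,"wy":0,"wz":0,"gripper":1},{"x":0,"y":0,"z":0,"wx":0,"wy":0,"wz":0,"gripper":1},{"x":0,"y":0,"z":0,"wx":0,"wy":0,"wz":0,"gripper":1},{"x":0,"y":0,"z":0,"wx":0,"wy":0,"wz":0,"gripper":1},{"x":0,"y":0,"z":0,"wx":0,"wy":0,"wz":0,"gripper":1}]'

```text
time_s: 55.13
position: [553.3, 94.3, 61.4]
tool_rot: [179.8, -0.0, 85.1]
force: [0.2, -0.1, -0.6]
opening: 0.129
gripper_force: 59.9
```

Call:
step_arm --series '[{"x":0,"y":0,"z":0,"wx":0,"wy":0,"wz":0,"gripper":1},{"x":0,"y":0,"z":0,"wx":0,"wy":0,"wz":0,"gripper":1},{"x":0,"y":0,"z":0,"wx":0,"wy":0,"wz":0,"gripper":1},{"x":0,"y":0,"z":0,"wx":0,"wy":0,"wz":0,"gripper":1},{"x":0,"y":0,"z":0,"wx":0,"wy":0,"wz":0,"gripper":1},{"x":0,"y":0,"z":0,"wx":0,"wy":0,"wz":0,"gripper":1}]'

```text
time_s: 55.63
position: [552.0, 94.5, 60.0]
tool_rot: [180.0, 0.0, 85.2]
force: [-0.1, 0.7, -1.2]
opening: 0.128
gripper_force: 59.9
```

```bash
python3 - <<'E'
from h import *
hand("w19",12.2,(553.9,94.0)); plan(554.4,94,46,85)
E
```

```text
plate 15 22:232/201 22.5:232/201 23:233/202 23.5:233/202 24:233/202 24.5:232/202 25:229/197 25.5:202/171 26:163/133 26.5:147/121 27:143/117 27.5:142/116 28:141/115 28.5:133/107 29:110/89 29.5:84/68 30:70/57 30.5:72/58 31:96/79 31.5:115/94 32:119/97 32.5:120/97 33:121/97 33.5:120/97 34:118/96 34.5:100/82 35:74/60 35.5:64/52
plate -15 22:230/197 22.5:230/197 23:230/197 23.5:230/198 24:230/198 24.5:229/197 25:225/193 25.5:201/169 26:155/128 26.5:151/120 27:150/119 27.5:147/117 28:138/113 28.5:128/104 29:109/89 29.5:85/69 30:70/57 30.5:72/58 31:99/80 31.5:120/98 32:127/104 32.5:127/105 33:128/105 33.5:127/105 34:125/103 34.5:110/91 35:77/62 35.5:63/52
plate y 1 16:223/189 16.5:224/190 17:226/192 17.5:227/192 18:227/193 18.5:226/192 19:225/190 19.5:225/190 20:225/190 20.5:226/191 21:226/192 21.5:225/191 22:221/186 22.5:204/170 23:163/133 23.5:142/114 24:138/109 24.5:138/110 25:139/111 25.5:139/110 26:139/110 26.5:139/110 27:139/110 27.5:139/110 28:139/110 28.5:139/110 29:139/110 29.5:139/110
plate y -1 16:229/196 16.5:229/196 17:229/197 17.5:229/196 18:228/195 18.5:228/194 19:227/193 19.5
[... 374 characters left out ...]
50 28:53/48 28.5:48/47 29:48/48 29.5:49/50 30:49/50 30.5:50/50 31:50/50 31.5:49/49 32:54/49 32.5:86/71 33:122/98 33.5:142/113 34:148/118 34.5:150/119 35:152/121 35.5:154/122
mould -15 22:121/99 22.5:126/104 23:128/105 23.5:129/106 24:128/105 24.5:127/104 25:125/103 25.5:116/96 26:83/68 26.5:67/54 27:61/51 27.5:57/50 28:53/50 28.5:50/50 29:49/51 29.5:49/50 30:49/51 30.5:49/51 31:48/50 31.5:46/47 32:50/46 32.5:77/64 33:116/93 33.5:139/110 34:145/115 34.5:145/116 35:148/118 35.5:151/120
[552.   94.5  60. ] [180.    0.   85.2]
at [552.   94.4  60. ] [1.7998e+02 1.0000e-02 8.5160e+01] j [ 10.  25. -19.  45.  -0. 105.] -> shift cm x -0.02 y 0.24 z 1.40  wz 0.003 (do shift with rows before turning)
```

Call:
step_arm --series '[{"x":-0.09,"y":0.24,"z":0.4,"wx":0,"wy":0,"wz":0.003,"gripper":1},{"x":0,"y":0,"z":0.4,"wx":0,"wy":0,"wz":0,"gripper":1},{"x":0,"y":0,"z":0.4,"wx":0,"wy":0,"wz":0,"gripper":1},{"x":0,"y":0,"z":0.15,"wx":0,"wy":0,"wz":0,"gripper":1},{"x":0,"y":0,"z":0,"wx":0,"wy":0,"wz":0,"gripper":1},{"x":0,"y":0,"z":0,"wx":0,"wy":0,"wz":0,"gripper":1},{"x":0,"y":0,"z":0,"wx":0,"wy":0,"wz":0,"gripper":1},{"x":0,"y":0,"z":0,"wx":0,"wy":0,"wz":0,"gripper":1},{"x":0,"y":0,"z":0,"wx":0,"wy":0,"wz":0,"gripper":1},{"x":0,"y":0,"z":0,"wx":0,"wy":0,"wz":0,"gripper":1}]'

```text
time_s: 56.52
position: [554.5, 93.3, 46.7]
tool_rot: [180.0, 0.0, 85.0]
force: [0.0, 0.4, -0.7]
opening: 0.127
gripper_force: 59.9
```

```bash
python3 - <<'E'
from h import *
plan(554.4,93.5,44,85)
E
```

```text
at [554.5  93.3  46.7] [1.7996e+02 1.0000e-02 8.4980e+01] j [ 10.  26. -20.  43.  -0. 105.] -> shift cm x 0.02 y -0.01 z 0.27  wz -0.000 (do shift with rows before turning)
```

Call:
step_arm --series '[{"x":0,"y":0,"z":0.15,"wx":0,"wy":0,"wz":0,"gripper":1},{"x":0,"y":0,"z":0.12,"wx":0,"wy":0,"wz":0,"gripper":1},{"x":0,"y":0,"z":0.05,"wx":0,"wy":0,"wz":0,"gripper":1},{"x":0,"y":0,"z":0,"wx":0,"wy":0,"wz":0,"gripper":1},{"x":0,"y":0,"z":0,"wx":0,"wy":0,"wz":0,"gripper":1},{"x":0,"y":0,"z":0,"wx":0,"wy":0,"wz":0,"gripper":1}]'

```text
time_s: 57.02
position: [554.6, 93.3, 44.1]
tool_rot: [179.9, 0.0, 85.0]
force: [-1.3, -0.4, 6.0]
opening: 0.123
gripper_force: 60.7
```

Call:
step_arm --series '[{"x":0,"y":0,"z":0,"wx":0,"wy":0,"wz":0,"gripper":-0.2},{"x":0,"y":0,"z":0,"wx":0,"wy":0,"wz":0,"gripper":-0.2},{"x":0,"y":0,"z":0,"wx":0,"wy":0,"wz":0,"gripper":-0.2},{"x":0,"y":0,"z":0,"wx":0,"wy":0,"wz":0,"gripper":-0.2},{"x":0,"y":0,"z":0,"wx":0,"wy":0,"wz":0,"gripper":-0.2},{"x":0,"y":0,"z":-1.5,"wx":0,"wy":0,"wz":0,"gripper":-0.2},{"x":0,"y":0,"z":-3,"wx":0,"wy":0,"wz":0,"gripper":-0.2},{"x":0,"y":0,"z":-3,"wx":0,"wy":0,"wz":0,"gripper":-0.2},{"x":0,"y":0,"z":-2.5,"wx":0,"wy":0,"wz":0,"gripper":-0.2},{"x":0,"y":0,"z":-0.8,"wx":0,"wy":0,"wz":0,"gripper":-0.2},{"x":0,"y":0,"z":0,"wx":0,"wy":0,"wz":0,"gripper":-0.2},{"x":0,"y":0,"z":0,"wx":0,"wy":0,"wz":0,"gripper":-0.2}]'

```text
time_s: 58.02
position: [554.2, 93.3, 150.8]
tool_rot: [180.0, 0.0, 85.0]
force: [0.5, -0.1, 0.2]
opening: 0.602
gripper_force: 0.0
```

Call:
step_arm --series '[{"x":0,"y":0,"z":0,"wx":0,"wy":0,"wz":0,"gripper":-0.2},{"x":0,"y":0,"z":0,"wx":0,"wy":0,"wz":0,"gripper":-0.2},{"x":0,"y":0,"z":0,"wx":0,"wy":0,"wz":0,"gripper":-0.2},{"x":0,"y":0,"z":0,"wx":0,"wy":0,"wz":0,"gripper":-0.2},{"x":0,"y":0,"z":0,"wx":0,"wy":0,"wz":0,"gripper":-0.2},{"x":0,"y":0,"z":0,"wx":0,"wy":0,"wz":0,"gripper":-0.2}]'

```text
time_s: 58.52
position: [554.2, 93.3, 150.9]
tool_rot: [-180.0, 0.0, 85.0]
force: [0.0, -0.6, 0.0]
opening: 0.6
gripper_force: 0.0
```

```bash
python3 - <<'E'
from h import *
im,m=look("w20"); c=(553.9,94); check(im,m,"green",c)
for z in (38,22):
    t,V=profile(im,m,c,"x",1,z,28,14); print(z," ".join("%g:%d"%(a,v[2]) for a,v in zip(t[::2],V[::2]) if a>24))
plan(547.5,15.2,44,85)
E
```

```text
green {'y1top': 22.0, 'y1sur': 26.25, 'y-1top': 21.5, 'y-1sur': 26.0, 'x1top': 28.75, 'x1sur': 33.0, 'x2top': 28.75, 'x2sur': 33.0}
  Y: plate 0.2 mould 0.1  X: plate 0.75 0.75 mould 0.7000000000000028 0.7000000000000028
38 24.5:149 25:149 25.5:149 26:149 26.5:148 27:147 27.5:144 28:133 28.5:114 29:90 29.5:80 30:75 30.5:68 31:61 31.5:56 32:54 32.5:54 33:53 33.5:53 34:55 34.5:61 35:84 35.5:115
22 24.5:143 25:128 25.5:111 26:90 26.5:79 27:76 27.5:69 28:62 28.5:57 29:55 29.5:54 30:54 30.5:53 31:53 31.5:57 32:68 32.5:90 33:121 33.5:146 34:155 34.5:161 35:163 35.5:165
at [554.3  93.3 151. ] [1.800e+02 2.000e-02 8.498e+01] j [ 10.  21. -11.  58.  -0. 105.] -> shift cm x -7.84 y 0.01 z 10.70  wz -0.000 (do shift with rows before turning)
```

View pics/w20.png

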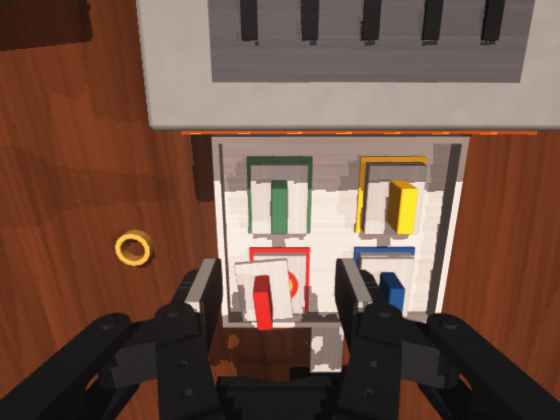

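Green is flush, but the red plate has been knocked aside. It is now at about (265,292), turned and shifted toward the rim. I'll look closer.

Call:
step_arm --series '[{"x":-2.6,"y":0,"z":0,"wx":0,"wy":0,"wz":0,"gripper":-0.2},{"x":-2.6,"y":0,"z":0,"wx":0,"wy":0,"wz":0,"gripper":-0.2},{"x":-2.6,"y":0,"z":0,"wx":0,"wy":0,"wz":0,"gripper":-0.2},{"x":0,"y":0,"z":0,"wx":0,"wy":0,"wz":0,"gripper":-0.2},{"x":0,"y":0,"z":0,"wx":0,"wy":0,"wz":0,"gripper":-0.2},{"x":0,"y":0,"z":0,"wx":0,"wy":0,"wz":0,"gripper":-0.2},{"x":0,"y":0,"z":0,"wx":0,"wy":0,"wz":0,"gripper":-0.2},{"x":0,"y":0,"z":0,"wx":0,"wy":0,"wz":0,"gripper":-0.2},{"x":0,"y":0,"z":0,"wx":0,"wy":0,"wz":0,"gripper":-0.2},{"x":0,"y":0,"z":0,"wx":0,"wy":0,"wz":0,"gripper":-0.2}]'

```text
time_s: 59.4
position: [547.6, 16.3, 151.3]
tool_rot: [180.0, 0.0, 85.0]
force: [-0.0, -0.0, -0.5]
opening: 0.6
gripper_force: 0.0
```

```bash
python3 - <<'E'
from h import *
im,m=look("w21"); x,y=proj(m,(543,5,40)).astype(int)
print(spot_point("wrist","plate_red")[:1])
for z in (32,36): print(barfit(im,m,"red",541,2,95,z), proj(m,(541,2,z)))
cv2.imwrite("pics/c21.png",cv2.resize(im[max(0,y-90):y+90,x-110:x+110],None,fx=3.3,fy=3.3,interpolation=cv2.INTER_CUBIC)); print(x,y)
E
```

```text
[{'centre': [266.5, 203.0], 'p': 0.86}]
(array([533.7,  14.9,  89.4]), np.float64(0.078)) [273.01753586 217.3030533 ]
(array([541.,   2.,  87.]), np.float64(1.0)) [272.94675474 218.97840013]
275 216
```

View pics/c21.png

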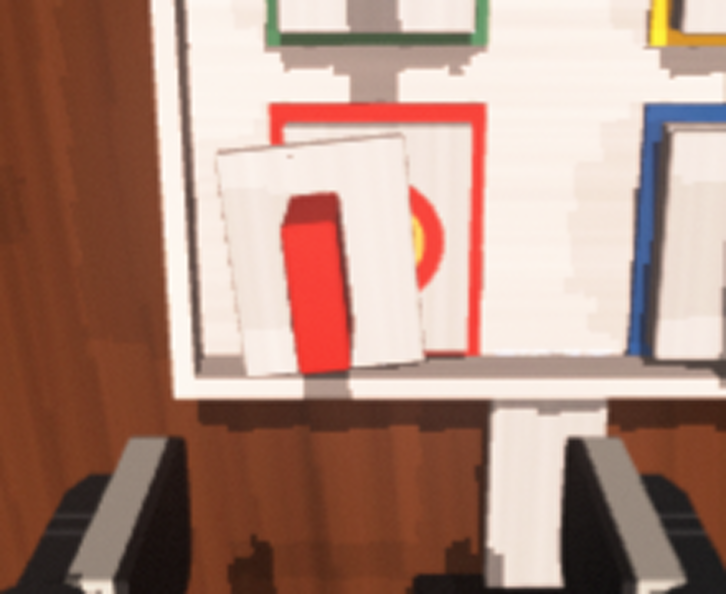

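```bash
python3 - <<'E'
from h import *
m=np.load("pics/w21.npy",allow_pickle=True).item()
W=[]
for a,b in ((217,153),(404,133),(424,360),(248,376)):
    W.append(atz(m,(165+a/3.3-.35,126+b/3.3-.35),38)[:2])
W=np.array(W); print(W.round(1),"c",W.mean(0).round(1))
e=lambda i,j:(np.linalg.norm(W[i]-W[j]).round(1),np.degrees(np.arctan2(*(W[i]-W[j])[::-1])).round(1))
print("top",e(1,0),"right",e(1,2),"left",e(0,3),"bottom",e(2,3))
x,y=W.mean(0); plan(x,y,44,90.5)
E
```

```text
[[512.5  43.1]
 [555.6  44. ]
 [556.  -12.1]
 [512.9 -12.5]] c [534.2  15.6]
top (np.float64(43.1), np.float64(1.2)) right (np.float64(56.0), np.float64(90.4)) left (np.float64(55.6), np.float64(90.4)) bottom (np.float64(43.1), np.float64(0.6))
at [547.5  16.  151.3] [1.7998e+02 1.0000e-02 8.5020e+01] j [  2.  20. -13.  57.  -0.  97.] -> shift cm x -0.15 y -1.32 z 10.73  wz -0.096 (do shift with rows before turning)
```

Call:
step_arm --series '[{"x":-0.07,"y":-0.66,"z":1.5,"wx":0,"wy":0,"wz":0,"gripper":-0.2},{"x":-0.08,"y":-0.66,"z":2.2,"wx":0,"wy":0,"wz":0,"gripper":-0.2},{"x":0,"y":0,"z":2.2,"wx":0,"wy":0,"wz":-0.097,"gripper":-0.2},{"x":0,"y":0,"z":2.2,"wx":0,"wy":0,"wz":0,"gripper":-0.2},{"x":0,"y":0,"z":1.6,"wx":0,"wy":0,"wz":0,"gripper":-0.2},{"x":0,"y":0,"z":1.0,"wx":0,"wy":0,"wz":0,"gripper":-0.2},{"x":0,"y":0,"z":0,"wx":0,"wy":0,"wz":0,"gripper":-0.2},{"x":0,"y":0,"z":0,"wx":0,"wy":0,"wz":0,"gripper":-0.2},{"x":0,"y":0,"z":0,"wx":0,"wy":0,"wz":0,"gripper":-0.2},{"x":0,"y":0,"z":0,"wx":0,"wy":0,"wz":0,"gripper":-0.2},{"x":0,"y":0,"z":0,"wx":0,"wy":0,"wz":0,"gripper":-0.2},{"x":0,"y":0,"z":0,"wx":0,"wy":0,"wz":0,"gripper":-0.2}]'

```text
time_s: 60.5
position: [535.0, 15.3, 45.1]
tool_rot: [179.9, 0.0, 90.5]
force: [-0.0, -0.2, 0.4]
opening: 0.601
gripper_force: 0.0
```

Call:
step_arm --series '[{"x":0,"y":0,"z":0,"wx":0,"wy":0,"wz":0,"gripper":-0.2},{"x":0,"y":0,"z":0,"wx":0,"wy":0,"wz":0,"gripper":-0.2},{"x":0,"y":0,"z":0,"wx":0,"wy":0,"wz":0,"gripper":-0.2},{"x":0,"y":0,"z":0,"wx":0,"wy":0,"wz":0,"gripper":-0.2},{"x":0,"y":0,"z":0,"wx":0,"wy":0,"wz":0,"gripper":-0.2}]'

```text
time_s: 60.92
position: [534.2, 15.2, 44.3]
tool_rot: [180.0, 0.0, 90.5]
force: [-0.2, 0.2, 0.3]
opening: 0.599
gripper_force: 0.0
```

Call:
step_arm --series '[{"x":0,"y":0,"z":0,"wx":0,"wy":0,"wz":0,"gripper":1},{"x":0,"y":0,"z":0,"wx":0,"wy":0,"wz":0,"gripper":1},{"x":0,"y":0,"z":0,"wx":0,"wy":0,"wz":0,"gripper":1},{"x":0,"y":0,"z":0,"wx":0,"wy":0,"wz":0,"gripper":1},{"x":0,"y":0,"z":0,"wx":0,"wy":0,"wz":0,"gripper":1},{"x":0,"y":0,"z":0,"wx":0,"wy":0,"wz":0,"gripper":1},{"x":0,"y":0,"z":0,"wx":0,"wy":0,"wz":0,"gripper":1}]' --squeeze 60

```text
time_s: 61.5
position: [534.3, 15.3, 44.4]
tool_rot: [180.0, 0.0, 90.5]
force: [-0.4, -0.1, 1.8]
opening: 0.124
gripper_force: 58.6
```

Call:
step_arm --series '[{"x":0,"y":0,"z":-0.8,"wx":0,"wy":0,"wz":0,"gripper":1},{"x":0,"y":0,"z":-0.8,"wx":0,"wy":0,"wz":0,"gripper":1},{"x":0,"y":0.7,"z":0,"wx":0,"wy":0,"wz":0,"gripper":1},{"x":0,"y":0.66,"z":0,"wx":0,"wy":0,"wz":0,"gripper":1},{"x":0,"y":0,"z":0,"wx":0,"wy":0,"wz":0.096,"gripper":1},{"x":0,"y":0,"z":0,"wx":0,"wy":0,"wz":0,"gripper":1},{"x":0,"y":0,"z":0,"wx":0,"wy":0,"wz":0,"gripper":1},{"x":0,"y":0,"z":0,"wx":0,"wy":0,"wz":0,"gripper":1},{"x":0,"y":0,"z":0,"wx":0,"wy":0,"wz":0,"gripper":1},{"x":0,"y":0,"z":0,"wx":0,"wy":0,"wz":0,"gripper":1},{"x":0,"y":0,"z":0,"wx":0,"wy":0,"wz":0,"gripper":1},{"x":0,"y":0,"z":0,"wx":0,"wy":0,"wz":0,"gripper":1}]'

```text
time_s: 62.5
position: [547.8, 15.4, 60.3]
tool_rot: [180.0, 0.0, 85.1]
force: [0.3, 0.5, -1.5]
opening: 0.128
gripper_force: 58.6
```

```bash
python3 - <<'E'
from h import *
hand("w22",12.4,(547.2,16.3)); plan(547.9,16.3,46,85)
E
```

```text
plate 15 22:231/199 22.5:232/200 23:231/200 23.5:232/200 24:232/200 24.5:232/200 25:231/200 25.5:231/199 26:231/199 26.5:231/199 27:228/196 27.5:212/178 28:174/144 28.5:145/117 29:145/117 29.5:186/153 30:211/172 30.5:214/176 31:216/176 31.5:215/176 32:215/176 32.5:215/176 33:215/176 33.5:215/179 34:221/182 34.5:223/186 35:222/186 35.5:199/164
plate -15 22:229/194 22.5:229/194 23:229/194 23.5:229/195 24:229/197 24.5:229/197 25:229/197 25.5:229/197 26:229/197 26.5:229/197 27:226/193 27.5:211/176 28:173/143 28.5:146/118 29:148/120 29.5:190/158 30:216/181 30.5:220/186 31:221/186 31.5:220/186 32:220/186 32.5:220/185 33:221/185 33.5:221/185 34:222/185 34.5:221/185 35:218/182 35.5:193/160
plate y 1 16:223/188 16.5:221/186 17:220/184 17.5:219/184 18:218/184 18.5:220/185 19:221/186 19.5:222/186 20:220/186 20.5:222/184 21:223/184 21.5:222/183 22:217/177 22.5:197/159 23:206/168 23.5:225/187 24:231/194 24.5:232/194 25:231/195 25.5:231/195 26:231/195 26.5:232/194 27:232/195 27.5:232/195 28:232/195 28.5:232/195 29:232/196 29.5:232/196
plate y -1 16:228/195 16.5:227/194 17:226/192 17.5:226/191 18:2
[... 465 characters left out ...]
47 29.5:231/47 30:231/47 30.5:231/47 31:230/46 31.5:221/46 32:182/55 32.5:190/101 33:216/160 33.5:233/194 34:237/204 34.5:238/205 35:237/204 35.5:237/204
mould -15 22:219/183 22.5:219/184 23:219/183 23.5:219/184 24:219/184 24.5:220/185 25:218/181 25.5:200/166 26:163/133 26.5:136/109 27:134/101 27.5:158/87 28:199/66 28.5:223/52 29:228/47 29.5:229/46 30:229/46 30.5:229/46 31:228/46 31.5:221/46 32:188/53 32.5:188/95 33:213/156 33.5:231/191 34:235/199 34.5:235/200 35:235/200 35.5:234/199
[547.8  15.4  60.3] [180.    0.   85.1]
at [547.9  15.4  60.3] [1.7997e+02 1.0000e-02 8.5050e+01] j [  2.  24. -21.  44.  -0.  97.] -> shift cm x 0.09 y -0.00 z 1.43  wz 0.001 (do shift with rows before turning)
```

Call:
step_arm --series '[{"x":0.13,"y":0,"z":0.4,"wx":0,"wy":0,"wz":0,"gripper":1},{"x":0,"y":0,"z":0.4,"wx":0,"wy":0,"wz":0,"gripper":1},{"x":0,"y":0,"z":0.4,"wx":0,"wy":0,"wz":0,"gripper":1},{"x":0,"y":0,"z":0.15,"wx":0,"wy":0,"wz":0,"gripper":1},{"x":0,"y":0,"z":0,"wx":0,"wy":0,"wz":0,"gripper":1},{"x":0,"y":0,"z":0,"wx":0,"wy":0,"wz":0,"gripper":1},{"x":0,"y":0,"z":0,"wx":0,"wy":0,"wz":0,"gripper":1},{"x":0,"y":0,"z":0,"wx":0,"wy":0,"wz":0,"gripper":1},{"x":0,"y":0,"z":0.12,"wx":0,"wy":0,"wz":0,"gripper":1},{"x":0,"y":0,"z":0.12,"wx":0,"wy":0,"wz":0,"gripper":1},{"x":0,"y":0,"z":0.04,"wx":0,"wy":0,"wz":0,"gripper":1},{"x":0,"y":0,"z":0,"wx":0,"wy":0,"wz":0,"gripper":1}]'

```text
time_s: 63.55
position: [548.3, 16.7, 44.5]
tool_rot: [179.9, 0.0, 85.0]
force: [0.6, -0.9, 2.6]
opening: 0.128
gripper_force: 59.1
```

Call:
step_arm --series '[{"x":0,"y":0,"z":0,"wx":0,"wy":0,"wz":0,"gripper":1},{"x":0,"y":0,"z":0,"wx":0,"wy":0,"wz":0,"gripper":1},{"x":0,"y":0,"z":0,"wx":0,"wy":0,"wz":0,"gripper":1}]'

```text
time_s: 63.8
position: [548.3, 16.7, 44.4]
tool_rot: [179.9, 0.0, 85.0]
force: [-0.7, 0.1, 4.1]
opening: 0.128
gripper_force: 59.5
```

Contact made, so I'll release, rise and check all four plates.

Call:
step_arm --series '[{"x":0,"y":0,"z":0,"wx":0,"wy":0,"wz":0,"gripper":-0.2},{"x":0,"y":0,"z":0,"wx":0,"wy":0,"wz":0,"gripper":-0.2},{"x":0,"y":0,"z":0,"wx":0,"wy":0,"wz":0,"gripper":-0.2},{"x":0,"y":0,"z":0,"wx":0,"wy":0,"wz":0,"gripper":-0.2},{"x":0,"y":0,"z":0,"wx":0,"wy":0,"wz":0,"gripper":-0.2},{"x":0,"y":0,"z":-1.5,"wx":0,"wy":0,"wz":0,"gripper":-0.2},{"x":0,"y":0,"z":-3,"wx":0,"wy":0,"wz":0,"gripper":-0.2},{"x":0,"y":0,"z":-3,"wx":0,"wy":0,"wz":0,"gripper":-0.2},{"x":0,"y":0,"z":-2.5,"wx":0,"wy":0,"wz":0,"gripper":-0.2},{"x":0,"y":1.5,"z":-0.8,"wx":0,"wy":0,"wz":0,"gripper":-0.2},{"x":0,"y":1.5,"z":0,"wx":0,"wy":0,"wz":0,"gripper":-0.2},{"x":0,"y":1.5,"z":0,"wx":0,"wy":0,"wz":0,"gripper":-0.2}]'

```text
time_s: 64.8
position: [594.0, 12.8, 153.5]
tool_rot: [179.8, -0.0, 85.0]
force: [0.1, 0.1, 0.1]
opening: 0.599
gripper_force: 0.0
```

Call:
step_arm --series '[{"x":0,"y":0,"z":0,"wx":0,"wy":0,"wz":0,"gripper":-0.2},{"x":0,"y":0,"z":0,"wx":0,"wy":0,"wz":0,"gripper":-0.2},{"x":0,"y":0,"z":0,"wx":0,"wy":0,"wz":0,"gripper":-0.2},{"x":0,"y":0,"z":0,"wx":0,"wy":0,"wz":0,"gripper":-0.2},{"x":0,"y":0,"z":0,"wx":0,"wy":0,"wz":0,"gripper":-0.2},{"x":0,"y":0,"z":0,"wx":0,"wy":0,"wz":0,"gripper":-0.2},{"x":0,"y":0,"z":0,"wx":0,"wy":0,"wz":0,"gripper":-0.2}]'

```text
time_s: 65.38
position: [592.4, 12.9, 152.0]
tool_rot: [180.0, 0.0, 85.0]
force: [-0.6, -0.1, -0.1]
opening: 0.604
gripper_force: 0.0
```

```bash
python3 - <<'E'
from h import *
im,m=look("w23"); c=(547.2,16.3); check(im,m,"red",c); check(im,m,"blue",(636.7,8.6)); check(im,m,"green",(553.9,94)); check(im,m,"yellow",(643.5,85.7))
for z in (38,22):
  for off in (14,-14):
    t,V=profile(im,m,c,"x",1,z,28,off); print(z," ".join("%g:%d"%(a,v[1]) for a,v in zip(t[::2],V[::2]) if a>24))
cv2.imwrite("pics/c23.png",cv2.resize(im[40:290,130:480],None,fx=2.2,fy=2.2,interpolation=cv2.INTER_CUBIC))
plan(587.3,-95.1,44,175.6)
E
```

```text
red {'y1top': 21.25, 'y1sur': 27.25, 'y-1top': 21.75, 'y-1sur': 25.75, 'x1top': 28.25, 'x1sur': 32.25, 'x2top': 28.25, 'x2sur': 32.25}
  Y: plate -0.2 mould 0.8  X: plate 0.25 0.25 mould -0.04999999999999716 -0.04999999999999716
blue {'y1top': 22.75, 'y1sur': 26.25, 'y-1top': 21.0, 'y-1sur': 26.75, 'x1top': 31.25, 'x1sur': 32.25, 'x2top': 31.25, 'x2sur': 32.25}
  Y: plate 0.9 mould -0.2  X: plate 3.25 3.25 mould -0.04999999999999716 -0.04999999999999716
green {'y1top': 21.75, 'y1sur': 27.0, 'y-1top': 21.75, 'y-1sur': 25.5, 'x1top': 28.5, 'x1sur': 33.0, 'x2top': 28.5, 'x2sur': 32.75}
  Y: plate 0.0 mould 0.8  X: plate 0.5 0.5 mould 0.7000000000000028 0.45000000000000284
yellow {'y1top': 22.25, 'y1sur': 25.75, 'y-1top': 21.25, 'y-1sur': 26.75, 'x1top': 29.0, 'x1sur': 33.25, 'x2top': 29.0, 'x2sur': 33.5}
  Y: plate 0.5 mould -0.5  X: plate 1.0 1.0 mould 0.9500000000000028 1.2000000000000028
38 24.5:236 25:236 25.5:236 26:236 26.5:236 27:235 27.5:229 28:214 28.5:183 29:182 29.5:183 30:156 30.5:128 31:100 31.5:81 32:71 32.5:66 33:66 33.5:66 34:69 34.5:87 35:131 35.5:194
38 24.5:236 25:236 25.5:236 26:236 26.5:236 27:235 27.5:227 28:213 28.5:184 29:183 29.5:182 30:156 30.5:128 31:101 31.5:82 32:73 32.5:69 33:68 33.5:69 34:72 34.5:90 35:132 35.5:187
22 24.5:225 25:205 25.5:177 26:182 26.5:180 27:155 27.5:128 28:102 28.5:84 29:72 29.5:67 30:66 30.5:66 31:67 31.5:77 32:95 32.5:154 33:201 33.5:229 34:238 34.5:241 35:241 35.5:241
22 24.5:225 25:206 25.5:179 26:184 26.5:180 27:156 27.5:130 28:103 28.5:86 29:74 29.5:70 30:69 30.5:69 31:70 31.5:81 32:100 32.5:156 33:199 33.5:228 34:236 34.5:240 35:240 35.5:239
at [592.5  12.8 152.1] [1.7998e+02 1.0000e-02 8.5040e+01] j [ 1. 24. -7. 59. -0. 96.] -> shift cm x -10.80 y 0.41 z 10.81  wz 1.561 (do shift with rows before turning)
```

View pics/c23.png

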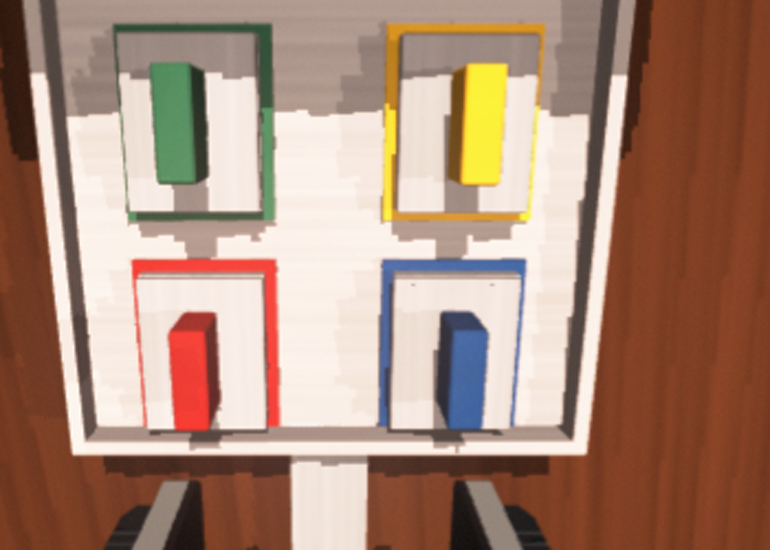

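All four plates lie square and flush on their moulds in this view: green (180,125), yellow (480,125), red (200,350) and blue (460,355). Now back to the handle.

Call:
step_arm --series '[{"x":-3.6,"y":0.14,"z":0,"wx":0,"wy":0,"wz":0,"gripper":-0.2},{"x":-3.6,"y":0.14,"z":0,"wx":0,"wy":0,"wz":0,"gripper":-0.2},{"x":-3.6,"y":0.13,"z":0,"wx":0,"wy":0,"wz":0,"gripper":-0.2},{"x":0,"y":0,"z":0,"wx":0,"wy":0,"wz":-0.122,"gripper":-0.2},{"x":0,"y":0,"z":0,"wx":0,"wy":0,"wz":-0.122,"gripper":-0.2},{"x":0,"y":0,"z":0,"wx":0,"wy":0,"wz":-0.122,"gripper":-0.2},{"x":0,"y":0,"z":0,"wx":0,"wy":0,"wz":-0.122,"gripper":-0.2},{"x":0,"y":0,"z":0,"wx":0,"wy":0,"wz":-0.122,"gripper":-0.2},{"x":0,"y":0,"z":0,"wx":0,"wy":0,"wz":-0.122,"gripper":-0.2},{"x":0,"y":0,"z":0,"wx":0,"wy":0,"wz":-0.122,"gripper":-0.2},{"x":0,"y":0,"z":0,"wx":0,"wy":0,"wz":-0.122,"gripper":-0.2},{"x":0,"y":0,"z":0,"wx":0,"wy":0,"wz":-0.122,"gripper":-0.2}]'

```text
time_s: 66.43
position: [587.4, -95.1, 152.1]
tool_rot: [180.0, 0.0, 148.3]
force: [0.6, -0.0, 0.6]
opening: 0.601
gripper_force: 0.0
```

Call:
step_arm --series '[{"x":0,"y":0,"z":0,"wx":0,"wy":0,"wz":-0.122,"gripper":-0.2},{"x":0,"y":0,"z":0,"wx":0,"wy":0,"wz":-0.122,"gripper":-0.2},{"x":0,"y":0,"z":0,"wx":0,"wy":0,"wz":-0.122,"gripper":-0.2},{"x":0,"y":0,"z":0,"wx":0,"wy":0,"wz":-0.119,"gripper":-0.2},{"x":0,"y":0,"z":0,"wx":0,"wy":0,"wz":0,"gripper":-0.2},{"x":0,"y":0,"z":0,"wx":0,"wy":0,"wz":0,"gripper":-0.2},{"x":0,"y":0,"z":0,"wx":0,"wy":0,"wz":0,"gripper":-0.2},{"x":0,"y":0,"z":0,"wx":0,"wy":0,"wz":0,"gripper":-0.2},{"x":0,"y":0,"z":0,"wx":0,"wy":0,"wz":0,"gripper":-0.2}]'

```text
time_s: 67.18
position: [587.5, -95.1, 152.0]
tool_rot: [-180.0, 0.0, 175.7]
force: [1.5, 0.1, -1.0]
opening: 0.597
gripper_force: 0.0
```

```bash
python3 - <<'E'
from h import *
m=eyes.camera_model("wrist"); im=eyes.read_camera("wrist"); print([(a["p"],atz(m,a["centre"],67)) for a in spot_point("wrist","tray_handle")[:1]])
plan(587.3,-95.1,44,175.6)
E
```

```text
[(0.65, array([584.54872896, -95.90010674,  67.        ]))]
at [587.5 -95.1 152. ] [-1.7999e+02  2.0000e-02  1.7570e+02] j [-9. 24. -6. 60. -0. -5.] -> shift cm x 0.02 y 0.00 z 10.80  wz 0.002 (do shift with rows before turning)
```

Call:
step_arm --series '[{"x":0,"y":0,"z":2.0,"wx":0,"wy":0,"wz":0.01,"gripper":-0.2},{"x":0,"y":0,"z":2.5,"wx":0,"wy":0,"wz":0,"gripper":-0.2},{"x":0,"y":0,"z":2.5,"wx":0,"wy":0,"wz":0,"gripper":-0.2},{"x":0,"y":0,"z":2.3,"wx":0,"wy":0,"wz":0,"gripper":-0.2},{"x":0,"y":0,"z":1.5,"wx":0,"wy":0,"wz":0,"gripper":-0.2},{"x":0,"y":0,"z":0,"wx":0,"wy":0,"wz":0,"gripper":-0.2},{"x":0,"y":0,"z":0,"wx":0,"wy":0,"wz":0,"gripper":-0.2},{"x":0,"y":0,"z":0,"wx":0,"wy":0,"wz":0,"gripper":-0.2},{"x":0,"y":0,"z":0,"wx":0,"wy":0,"wz":0,"gripper":-0.2},{"x":0,"y":0,"z":0,"wx":0,"wy":0,"wz":0,"gripper":-0.2},{"x":0,"y":0,"z":0,"wx":0,"wy":0,"wz":0,"gripper":-0.2},{"x":0,"y":0,"z":0,"wx":0,"wy":0,"wz":0,"gripper":-0.2}]'

```text
time_s: 68.28
position: [588.1, -95.3, 44.8]
tool_rot: [-180.0, 0.1, 175.2]
force: [0.2, 0.3, -0.3]
opening: 0.603
gripper_force: 0.0
```

Call:
step_arm --series '[{"x":0,"y":0,"z":0,"wx":0,"wy":0,"wz":0,"gripper":1},{"x":0,"y":0,"z":0,"wx":0,"wy":0,"wz":0,"gripper":1},{"x":0,"y":0,"z":0,"wx":0,"wy":0,"wz":0,"gripper":1},{"x":0,"y":0,"z":0,"wx":0,"wy":0,"wz":0,"gripper":1},{"x":0,"y":0,"z":0,"wx":0,"wy":0,"wz":0,"gripper":1},{"x":0,"y":0,"z":0,"wx":0,"wy":0,"wz":0,"gripper":1},{"x":0,"y":0,"z":0,"wx":0,"wy":0,"wz":0,"gripper":1},{"x":0,"y":0,"z":0,"wx":0,"wy":0,"wz":0,"gripper":1}]' --squeeze 50

```text
time_s: 68.95
position: [587.6, -95.2, 44.2]
tool_rot: [-180.0, 0.0, 175.2]
force: [-0.9, 0.5, 4.7]
opening: 0.133
gripper_force: 50.4
```

Call:
step_arm --series '[{"x":0,"y":0.05,"z":0,"wx":0,"wy":0,"wz":0,"gripper":1},{"x":0,"y":0.1,"z":0,"wx":0,"wy":0,"wz":0,"gripper":1},{"x":0,"y":0.2,"z":0,"wx":0,"wy":0,"wz":0,"gripper":1},{"x":0,"y":0.3,"z":0,"wx":0,"wy":0,"wz":0,"gripper":1},{"x":0,"y":0.4,"z":0,"wx":0,"wy":0,"wz":0,"gripper":1},{"x":0,"y":0.5,"z":0,"wx":0,"wy":0,"wz":0,"gripper":1},{"x":0,"y":0.6,"z":0,"wx":0,"wy":0,"wz":0,"gripper":1},{"x":0,"y":0.6,"z":0,"wx":0,"wy":0,"wz":0,"gripper":1},{"x":0,"y":0.6,"z":0,"wx":0,"wy":0,"wz":0,"gripper":1},{"x":0,"y":0.6,"z":0,"wx":0,"wy":0,"wz":0,"gripper":1},{"x":0,"y":0.6,"z":0,"wx":0,"wy":0,"wz":0,"gripper":1},{"x":0,"y":0.6,"z":0,"wx":0,"wy":0,"wz":0,"gripper":1}]'

```text
time_s: 69.95
position: [592.0, -43.4, 44.2]
tool_rot: [-180.0, 0.0, 175.2]
force: [-2.1, -2.6, 5.1]
opening: 0.131
gripper_force: 50.8
```

Call:
step_arm --series '[{"x":0,"y":0.6,"z":0,"wx":0,"wy":0,"wz":0,"gripper":1},{"x":0,"y":0.6,"z":0,"wx":0,"wy":0,"wz":0,"gripper":1},{"x":0,"y":0.6,"z":0,"wx":0,"wy":0,"wz":0,"gripper":1},{"x":0,"y":0.6,"z":0,"wx":0,"wy":0,"wz":0,"gripper":1},{"x":0,"y":0.6,"z":0,"wx":0,"wy":0,"wz":0,"gripper":1},{"x":0,"y":0.6,"z":0,"wx":0,"wy":0,"wz":0,"gripper":1},{"x":0,"y":0.6,"z":0,"wx":0,"wy":0,"wz":0,"gripper":1},{"x":0,"y":0.6,"z":0,"wx":0,"wy":0,"wz":0,"gripper":1},{"x":0,"y":0.6,"z":0,"wx":0,"wy":0,"wz":0,"gripper":1},{"x":0,"y":0.6,"z":0,"wx":0,"wy":0,"wz":0,"gripper":1},{"x":0,"y":0.6,"z":0,"wx":0,"wy":0,"wz":0,"gripper":1},{"x":0,"y":0.6,"z":0,"wx":0,"wy":0,"wz":0,"gripper":1}]'

```text
time_s: 70.95
position: [598.2, 28.4, 44.2]
tool_rot: [-180.0, 0.1, 175.2]
force: [-1.0, -2.8, 5.3]
opening: 0.128
gripper_force: 50.8
```

Call:
step_arm --series '[{"x":0,"y":0.6,"z":0,"wx":0,"wy":0,"wz":0,"gripper":1},{"x":0,"y":0.6,"z":0,"wx":0,"wy":0,"wz":0,"gripper":1},{"x":0,"y":0.5,"z":0,"wx":0,"wy":0,"wz":0,"gripper":1},{"x":0,"y":0.5,"z":0,"wx":0,"wy":0,"wz":0,"gripper":1},{"x":0,"y":0.4,"z":0,"wx":0,"wy":0,"wz":0,"gripper":1},{"x":0,"y":0.4,"z":0,"wx":0,"wy":0,"wz":0,"gripper":1},{"x":0,"y":0.3,"z":0,"wx":0,"wy":0,"wz":0,"gripper":1},{"x":0,"y":0.3,"z":0,"wx":0,"wy":0,"wz":0,"gripper":1},{"x":0,"y":0.2,"z":0,"wx":0,"wy":0,"wz":0,"gripper":1},{"x":0,"y":0.2,"z":0,"wx":0,"wy":0,"wz":0,"gripper":1},{"x":0,"y":0.15,"z":0,"wx":0,"wy":0,"wz":0,"gripper":1},{"x":0,"y":0.15,"z":0,"wx":0,"wy":0,"wz":0,"gripper":1}]'

```text
time_s: 71.95
position: [601.8, 71.3, 44.2]
tool_rot: [-180.0, 0.1, 175.2]
force: [-1.6, -2.0, 4.9]
opening: 0.129
gripper_force: 50.8
```

Call:
step_arm --series '[{"x":0,"y":0.15,"z":0,"wx":0,"wy":0,"wz":0,"gripper":1},{"x":0,"y":0.15,"z":0,"wx":0,"wy":0,"wz":0,"gripper":1},{"x":0,"y":0.15,"z":0,"wx":0,"wy":0,"wz":0,"gripper":1},{"x":0,"y":0.15,"z":0,"wx":0,"wy":0,"wz":0,"gripper":1},{"x":0,"y":0.15,"z":0,"wx":0,"wy":0,"wz":0,"gripper":1},{"x":0,"y":0,"z":0,"wx":0,"wy":0,"wz":0,"gripper":1},{"x":0,"y":0,"z":0,"wx":0,"wy":0,"wz":0,"gripper":1}]'

```text
time_s: 72.53
position: [602.5, 79.1, 44.2]
tool_rot: [180.0, 0.1, 175.2]
force: [-1.1, -1.2, 5.1]
opening: 0.126
gripper_force: 50.8
```

Call:
step_arm --series '[{"x":0,"y":0.1,"z":0,"wx":0,"wy":0,"wz":0,"gripper":1},{"x":0,"y":0.1,"z":0,"wx":0,"wy":0,"wz":0,"gripper":1},{"x":0,"y":0.1,"z":0,"wx":0,"wy":0,"wz":0,"gripper":1},{"x":0,"y":0.1,"z":0,"wx":0,"wy":0,"wz":0,"gripper":1},{"x":0,"y":0,"z":0,"wx":0,"wy":0,"wz":0,"gripper":1},{"x":0,"y":0,"z":0,"wx":0,"wy":0,"wz":0,"gripper":1}]'

```text
time_s: 73.03
position: [602.5, 79.2, 44.3]
tool_rot: [-179.6, 0.1, 175.1]
force: [-0.2, -10.1, 7.1]
opening: 0.125
gripper_force: 51.0
```

Call:
step_arm --series '[{"x":0,"y":0.15,"z":0,"wx":0,"wy":0,"wz":0,"gripper":1},{"x":0,"y":0.15,"z":0,"wx":0,"wy":0,"wz":0,"gripper":1},{"x":0,"y":0,"z":0,"wx":0,"wy":0,"wz":0,"gripper":1},{"x":0,"y":0,"z":0,"wx":0,"wy":0,"wz":0,"gripper":1}]'

```text
time_s: 73.37
position: [602.5, 79.3, 44.2]
tool_rot: [-179.3, 0.1, 175.0]
force: [-0.7, -18.0, 8.4]
opening: 0.13
gripper_force: 51.5
```

Call:
step_arm --series '[{"x":0,"y":-0.25,"z":0,"wx":0,"wy":0,"wz":0,"gripper":1},{"x":0,"y":-0.25,"z":0,"wx":0,"wy":0,"wz":0,"gripper":1},{"x":0,"y":0,"z":0,"wx":0,"wy":0,"wz":0,"gripper":-0.4},{"x":0,"y":0,"z":0,"wx":0,"wy":0,"wz":0,"gripper":-0.4},{"x":0,"y":0,"z":0,"wx":0,"wy":0,"wz":0,"gripper":-0.4},{"x":0,"y":0,"z":0,"wx":0,"wy":0,"wz":0,"gripper":-0.4},{"x":0,"y":0,"z":0,"wx":0,"wy":0,"wz":0,"gripper":-0.4},{"x":0,"y":0,"z":-2,"wx":0,"wy":0,"wz":0,"gripper":-0.4},{"x":0,"y":0,"z":-3.5,"wx":0,"wy":0,"wz":0,"gripper":-0.4},{"x":0,"y":0,"z":-3.5,"wx":0,"wy":0,"wz":0,"gripper":-0.4},{"x":0,"y":0,"z":-3.5,"wx":0,"wy":0,"wz":0,"gripper":-0.4},{"x":0,"y":0,"z":-3.5,"wx":0,"wy":0,"wz":0,"gripper":-0.4}]'

```text
time_s: 74.37
position: [601.9, 80.6, 205.5]
tool_rot: [-180.0, -0.0, 175.2]
force: [1.0, -0.2, 0.7]
opening: 0.698
gripper_force: 0.0
```

Call:
step_arm --series '[{"x":0,"y":0,"z":-1.5,"wx":0,"wy":0,"wz":0,"gripper":-0.4},{"x":0,"y":0,"z":0,"wx":0,"wy":0,"wz":0,"gripper":-0.4},{"x":0,"y":0,"z":0,"wx":0,"wy":0,"wz":0,"gripper":-0.4},{"x":0,"y":0,"z":0,"wx":0,"wy":0,"wz":0,"gripper":-0.4},{"x":0,"y":0,"z":0,"wx":0,"wy":0,"wz":0,"gripper":-0.4}]'

```text
time_s: 74.78
position: [601.1, 80.2, 217.0]
tool_rot: [-179.9, -0.2, 175.2]
force: [0.2, 0.3, -0.6]
opening: 0.7
gripper_force: 0.0
```

```bash
python3 - <<'E'
from h import *
im,m=look("w24"); print([(a["p"],a["centre"],atz(m,a["centre"],67)) for a in spot_point("wrist","tray_handle")[:1]])
plan(383.9,302.5,225,180)
o=status.get_obs(); print(o["tool_rot"])
E
```

```text
[(0.57, [277.1, 189.2], array([599.0812877 ,  79.38543618,  67.        ]))]
at [601.3  80.2 217.1] [-1.7995e+02 -1.7000e-01  1.7517e+02] j [ 8. 23.  3. 69. -0. 12.] -> shift cm x 23.53 y 20.32 z -0.79  wz -0.084 (do shift with rows before turning)
[-1.79947035e+02 -1.74129078e-01  1.75168401e+02]
```

Call:
step_arm --series '[{"x":2.61,"y":2.26,"z":0,"wx":0,"wy":0,"wz":0,"gripper":-0.4},{"x":2.61,"y":2.26,"z":0,"wx":0,"wy":0,"wz":0,"gripper":-0.4},{"x":2.61,"y":2.26,"z":0,"wx":0,"wy":0,"wz":0,"gripper":-0.4},{"x":2.61,"y":2.26,"z":0,"wx":0,"wy":0,"wz":0,"gripper":-0.4},{"x":2.61,"y":2.26,"z":0,"wx":0,"wy":0,"wz":0,"gripper":-0.4},{"x":2.61,"y":2.26,"z":0,"wx":0,"wy":0,"wz":0,"gripper":-0.4},{"x":2.61,"y":2.26,"z":0,"wx":0,"wy":0,"wz":0,"gripper":-0.4},{"x":2.61,"y":2.26,"z":0,"wx":0,"wy":0,"wz":0,"gripper":-0.4},{"x":2.61,"y":2.26,"z":0,"wx":0,"wy":0,"wz":0,"gripper":-0.4},{"x":0,"y":0,"z":0,"wx":0,"wy":0,"wz":-0.086,"gripper":-0.4},{"x":0,"y":0,"z":0,"wx":0,"wy":0,"wz":0,"gripper":-0.4},{"x":0,"y":0,"z":0,"wx":0,"wy":0,"wz":0,"gripper":-0.4}]'

```text
time_s: 75.88
position: [385.0, 302.6, 218.2]
tool_rot: [-179.9, -0.0, -180.0]
force: [-0.1, 0.0, 0.9]
opening: 0.697
gripper_force: 0.0
```

Call:
step_arm --series '[{"x":0,"y":0,"z":0,"wx":0,"wy":0,"wz":0,"gripper":-0.4},{"x":0,"y":0,"z":0,"wx":0,"wy":0,"wz":0,"gripper":-0.4},{"x":0,"y":0,"z":0,"wx":0,"wy":0,"wz":0,"gripper":-0.4},{"x":0,"y":0,"z":0,"wx":0,"wy":0,"wz":0,"gripper":-0.4},{"x":0,"y":0,"z":0,"wx":0,"wy":0,"wz":0,"gripper":-0.4}]'

```text
time_s: 76.3
position: [385.8, 302.3, 218.8]
tool_rot: [-180.0, 0.0, -180.0]
force: [-0.7, 0.4, 0.0]
opening: 0.701
gripper_force: 0.0
```

```bash
python3 - <<'E'
from h import *
im,m=look("w25")
for b in blob(im,m,89,(173,6),150)[:2]: print("red",b)
plan(383.9,302.5,67,180)
E
```

```text
red {'px': array([279., 194.]), 'area': np.int32(750), 'c': array([384.8, 304. ]), 'ang': 180.0, 'size': array([54.7, 13.5])}
at [385.7 302.4 218.9] [-1.7998e+02  2.0000e-02 -1.7997e+02] j [ 38.  12. -14.  64.  -0.  38.] -> shift cm x 0.18 y 0.01 z 15.19  wz 0.000 (do shift with rows before turning)
```

Call:
step_arm --series '[{"x":0.14,"y":0.05,"z":2.2,"wx":0,"wy":0,"wz":0,"gripper":-0.4},{"x":0,"y":0,"z":3.0,"wx":0,"wy":0,"wz":0,"gripper":-0.4},{"x":0,"y":0,"z":3.0,"wx":0,"wy":0,"wz":0,"gripper":-0.4},{"x":0,"y":0,"z":3.0,"wx":0,"wy":0,"wz":0,"gripper":-0.4},{"x":0,"y":0,"z":2.5,"wx":0,"wy":0,"wz":0,"gripper":-0.4},{"x":0,"y":0,"z":1.5,"wx":0,"wy":0,"wz":0,"gripper":-0.4},{"x":0,"y":0,"z":0,"wx":0,"wy":0,"wz":0,"gripper":-0.4},{"x":0,"y":0,"z":0,"wx":0,"wy":0,"wz":0,"gripper":-0.4},{"x":0,"y":0,"z":0,"wx":0,"wy":0,"wz":0,"gripper":-0.4},{"x":0,"y":0,"z":0,"wx":0,"wy":0,"wz":0,"gripper":-0.4},{"x":0,"y":0,"z":0,"wx":0,"wy":0,"wz":0,"gripper":-0.4},{"x":0,"y":0,"z":0,"wx":0,"wy":0,"wz":0,"gripper":-0.4}]'

```text
time_s: 77.35
position: [384.8, 303.8, 68.0]
tool_rot: [179.9, 0.1, -179.9]
force: [0.7, 0.5, -0.3]
opening: 0.701
gripper_force: 0.0
```

Call:
step_arm --series '[{"x":0,"y":0,"z":0,"wx":0,"wy":0,"wz":0,"gripper":1},{"x":0,"y":0,"z":0,"wx":0,"wy":0,"wz":0,"gripper":1},{"x":0,"y":0,"z":0,"wx":0,"wy":0,"wz":0,"gripper":1},{"x":0,"y":0,"z":0,"wx":0,"wy":0,"wz":0,"gripper":1},{"x":0,"y":0,"z":0,"wx":0,"wy":0,"wz":0,"gripper":1},{"x":0,"y":0,"z":0,"wx":0,"wy":0,"wz":0,"gripper":1},{"x":0,"y":0,"z":0,"wx":0,"wy":0,"wz":0,"gripper":1},{"x":0,"y":0,"z":0,"wx":0,"wy":0,"wz":0,"gripper":1},{"x":0,"y":0,"z":0,"wx":0,"wy":0,"wz":0,"gripper":1},{"x":0,"y":0,"z":0,"wx":0,"wy":0,"wz":0,"gripper":1}]' --squeeze 50

```text
time_s: 78.18
position: [384.1, 303.4, 67.1]
tool_rot: [180.0, 0.0, -179.9]
force: [-2.7, -0.2, 5.6]
opening: 0.149
gripper_force: 49.9
```

Call:
step_arm --series '[{"x":0,"y":0,"z":0,"wx":0,"wy":0,"wz":0.11,"gripper":1},{"x":0,"y":0,"z":0,"wx":0,"wy":0,"wz":0.11,"gripper":1},{"x":0,"y":0,"z":0,"wx":0,"wy":0,"wz":0.11,"gripper":1},{"x":0,"y":0,"z":0,"wx":0,"wy":0,"wz":0.11,"gripper":1},{"x":0,"y":0,"z":0,"wx":0,"wy":0,"wz":0.11,"gripper":1},{"x":0,"y":0,"z":0,"wx":0,"wy":0,"wz":0.11,"gripper":1},{"x":0,"y":0,"z":0,"wx":0,"wy":0,"wz":0.11,"gripper":1},{"x":0,"y":0,"z":0,"wx":0,"wy":0,"wz":0.11,"gripper":1},{"x":0,"y":0,"z":0,"wx":0,"wy":0,"wz":0.11,"gripper":1},{"x":0,"y":0,"z":0,"wx":0,"wy":0,"wz":0.1,"gripper":1},{"x":0,"y":0,"z":0,"wx":0,"wy":0,"wz":0,"gripper":1},{"x":0,"y":0,"z":0,"wx":0,"wy":0,"wz":0,"gripper":1}]'

```text
time_s: 79.18
position: [383.1, 301.8, 67.1]
tool_rot: [-179.9, 0.1, 117.8]
force: [-3.8, -3.0, 9.9]
opening: 0.154
gripper_force: 57.4
```

```bash
python3 - <<'E'
from h import *
o=status.get_obs();print(o["position"],o["tool_rot"],o["ft_torque"],o["opening"])
E
```

```text
[383.14622719 301.84191729  67.11042154] [-1.79889410e+02  1.34393491e-01  1.17792366e+02] [-0.66418002  0.60264227  1.08238126] 0.15381272810678331
```

Call:
step_arm --series '[{"x":0,"y":0,"z":0,"wx":0,"wy":0,"wz":0,"gripper":-0.6},{"x":0,"y":0,"z":0,"wx":0,"wy":0,"wz":0,"gripper":-0.6},{"x":0,"y":0,"z":0,"wx":0,"wy":0,"wz":0,"gripper":-0.6},{"x":0,"y":0,"z":0,"wx":0,"wy":0,"wz":0,"gripper":-0.6},{"x":0,"y":0,"z":0,"wx":0,"wy":0,"wz":0,"gripper":-0.6},{"x":0,"y":0,"z":-2,"wx":0,"wy":0,"wz":0,"gripper":-0.6},{"x":0,"y":0,"z":-3.5,"wx":0,"wy":0,"wz":0,"gripper":-0.6},{"x":0,"y":0,"z":-3.5,"wx":0,"wy":0,"wz":0,"gripper":-0.6},{"x":0,"y":0,"z":-3.5,"wx":0,"wy":0,"wz":0,"gripper":-0.6},{"x":0,"y":0,"z":-2.7,"wx":0,"wy":0,"wz":0,"gripper":-0.6},{"x":0,"y":0,"z":0,"wx":0,"wy":0,"wz":0,"gripper":-0.6},{"x":0,"y":0,"z":0,"wx":0,"wy":0,"wz":0,"gripper":-0.6}]'

```text
time_s: 80.18
position: [385.2, 304.1, 220.5]
tool_rot: [179.7, -0.0, 117.6]
force: [0.0, -0.2, -0.1]
opening: 0.796
gripper_force: 0.0
```

Call:
step_arm --series '[{"x":0,"y":0,"z":0,"wx":0,"wy":0,"wz":0,"gripper":-0.6},{"x":0,"y":0,"z":0,"wx":0,"wy":0,"wz":0,"gripper":-0.6},{"x":0,"y":0,"z":0,"wx":0,"wy":0,"wz":0,"gripper":-0.6},{"x":0,"y":0,"z":0,"wx":0,"wy":0,"wz":0,"gripper":-0.6},{"x":0,"y":0,"z":0,"wx":0,"wy":0,"wz":0,"gripper":-0.6}]'

```text
time_s: 80.6
position: [383.6, 302.8, 217.9]
tool_rot: [-179.9, 0.0, 117.6]
force: [0.0, 0.0, -0.4]
opening: 0.803
gripper_force: 0.0
```

```bash
python3 - <<'E'
from h import *
im,m=look("w26")
for b in blob(im,m,89,(173,6),150)[:2]: print("red",b)
for b in blob(im,m,53,(24,34),150)[:1]: print("yel",b)
t=eyes.read_camera("top"); M=eyes.camera_model("top"); print([(a["p"],atz(M,a["centre"],67)) for a in spot_point("top","tray_handle")[:1]])
cv2.imwrite("pics/top9.png",np.hstack([cv2.resize(t[100:300,130:430],(400,267)),cv2.resize(im,(356,267))]))
print(status.get_obs()["position"])
E
```

```text
red {'px': array([278., 195.]), 'area': np.int32(818), 'c': array([382.1, 302.4]), 'ang': 120.1, 'size': array([58.7, 13.7])}
yel {'px': array([277., 176.]), 'area': np.int32(3864), 'c': array([381. , 303.8]), 'ang': 1.0, 'size': array([75.9, 75.9])}
[(0.66, array([604.6235503 ,  76.38784005,  67.        ]))]
[383.87956484 303.12757603 218.51592532]
```

View pics/top9.png

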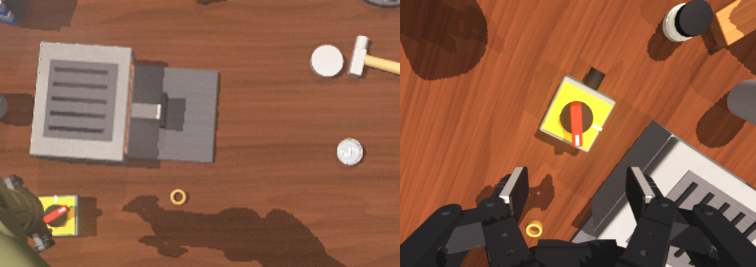

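The isolator bar is back at its "on" mark at 120°, and the tray is home with only the handle in front of the hood. The bench items are where they were, so I'm handing in.

```bash
python3 -c "
from bench import finish_job
print(finish_job())"
```

```text
the job is handed in; nothing more can be done
None
```

The job is handed in after about 81 s of robot time: the isolator was off while the tray was out, all four plates were measured flush on their moulds (red was knocked aside once and re-laid), the tray is home and the isolator is on, though I couldn't see the plates again once the tray was under the hood.

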